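# Clear the card test rail and stand up the duster cans for the blow-out

## Robot

A 6-joint arm with a two-finger parallel gripper is mounted at the origin on the work surface. World frame = base frame: x ahead of the robot, y to its left, z up, the work surface at z = 0. Lengths are in mm, angles in rad, forces in N, time in s.
With the tool pointing down it reaches from about 400 to 925 mm from the base axis. Payload 12.5 kg.
Tool frame: the origin (TCP) lies midway between the tips of the shut fingers; the grasp point (between the pads) lies 19 mm behind it; z points along the fingers, y is the direction in which the jaws open and shut (so a half turn about z gives the same grasp; the last joint's range is limited). The gripper opens to 95 mm and grips with 3 to 60 N. Pads are 20 mm wide; open, the fingers measure 119 mm over their backs; the gripper's body (75 mm by 180 mm) begins 59 mm behind the grasp point.
Start: joints at [-1.363, 0.491, 1.559, -0, 1.092, -0.106], TCP at [192.945, -594.491, 214.661] pointing down, gripper open.
Joint ranges: [-3.1, 3.1], [-0.84, 2.19], [0.05, 2.79], [-1.13, 4.28], [0.06, 2.93], [-2.69, 2.69]. Speed limits (rad/s): [2.22, 2.22, 2.79, 3.14, 3.14, 3.14].

## Interface

Orientations are given as [roll, pitch, yaw] about the fixed x, y, z axes, in that order (R = Rz(yaw) Ry(pitch) Rx(roll)).
In Python, from cell import env gives the robot as it stands.
- The arm moves only by the tool drive_tool, never from a script. Its argument "increments" is a list of rows, each a list of 2 entries, a list of its own where there are three numbers: the shift along the tool's x, y, z as a fraction of full scale, then the turn, a rotation vector about the tool's x, y, z as a fraction of full scale. In form: [[[x, y, z], [ax, ay, az]], ...]. A call has 1 to 5 rows; each row shifts and turns the commanded pose from where the row before left it, along the tool's axes as they then stand; what a row does not reach is not made up. Full scale, the value 1, is 30 mm for a shift and 0.08 rad for a turn. A row lasts 1/12 s, in which the tool goes at most 41.7 mm and 7.16 degrees, less where a joint would pass 70% of its speed; a pose out of reach is approached as far as the arm can. A call with a number of a shift or a turn outside -1 to 1 is refused whole. A call with a gripper value outside its range is refused whole. "jaw" is the opening, from -1 (shut) to 1 (fully open), so that 0 is half open, set as the call begins (left out, the last holds). The fingers move at their own pace and stop on an object; the grip force is fixed at half the most. Time passes only in rows, so rows that do not move let the fingers close. It gives the time, the measured TCP pose, the force and the opening at its end, in the units of the state.
- env.state(): the state, without advancing time (a new reading comes with each control period).
- env.read_camera(name): name is "scene" or "top" or "wrist"; returns a dict with "pixels" (384x512x3 uint8, blue, green, red), "vertical_fov" (degrees; the focal length in pixels is half the picture's height over the tangent of half this angle, whatever the lens; pixels are square), "cx", "cy" (the principal point, pixels), "k1" (the pictures are not rectified: a ray, as slopes to the right and down, at radius r is drawn at 1 + k1 r^2 times it, then the intrinsics apply), "world_to_cam" (4x4, takes a point from world to camera coordinates). Camera axes: x right, y down, z forward; pixel columns grow to the right and rows downward; lengths in mm; the calibration is good to about 2 mm. A picture is of the moment at which its call begins. There is no depth.
- env.job_done(): hands the job in, once; it reports no verdict.
Trained networks look in a picture, given as the dict that the camera call returned (one of the last four; its "shot" number tells which), for a name from the list of things; names that differ only in an ending like _2 or _b are one class to them, and where a whole thing is asked for, a point or a joint stands for the part that bears it (a point fixed in the world has none). Each returns a list of dicts, best first, with "score" (0 to 1); they miss things now and then, are a little off and sometimes report something else, mostly with a low value. They report only what shows in the picture. A call takes as long as a camera call. They do not tell look-alikes from the thing itself.
- env.boxes_of(target, picture): "point" ([x, y, z] in mm, in world coordinates, good to about 4 mm: the middle of the surface that is visible of it).
- env.tip_of(target, picture): "point" ([x, y, z] in mm, in world coordinates, good to about 4 mm: a listed point, or the origin of a listed thing).
The state is a dict: "t": time; "joints": joint angles; "qvel": joint speeds; "tau": joint torques, N m; "eef_pos": TCP position; "tcp_rot": TCP orientation; "ft_force": force on the tool from outside, world axes, zero at the start; "moment": the same for the moment, N m; "opening": opening from 0.0 (shut) to 1.0 (fully open).
Only numpy, scipy, OpenCV 4.12 (cv2) and the standard library are available. Lean on these libraries where they do the work, as an engineer would, in place of code of your own. Each camera call takes 0.05 s, during which the arm holds its last target.

## Task

The cards on the test rail have finished their test and are due for a dust blow-out. Pull every card straight up off the rail, against its spring catches, and set it down on edge in a pocket of the tote, one to a pocket, without letting it tip over. Stand both fallen gas duster cans upright against the steel fence: slide each until its foot butts against the fence and lift the cap end so that it tips up there, never lifting its foot off the bench; leave the drive, mouse and meter where they are.

Things in the scene. Friction and masses are not known exactly. Their poses are not given: they have to be found in the camera images.
- rail: Test rail: aluminium plate 250 x 250 x 12 mm fixed to the bench, origin mid-underside. Four black sockets along its x at y = -99, -33, 33, 99 mm: tops 23 mm above the bench, groove 6 mm wide, 11 mm deep. Grey sprung catches (up to 55 mm high, x +-85 to +-116) hold both ends of a card: no release; a straight upward pull of about 10 N pushes them aside; 20 mm up the card is clear.
- tote: Black antistatic tote lined with grey foam, loose, 1.2 kg, 212 (x) x 199 (y) mm, outer walls 40 mm high, 6 thick; origin mid-underside. Three foam blocks 21 mm wide, 35 mm high leave four pockets side by side, each 200 mm long (x) and 31 mm wide, centred at y = -78, -26, 26, 78 mm; floor 5 mm thick. A card let go in a pocket leans a little to one side.
- fence: Smooth steel angle screwed to the bench as a stop: upright leg 320 mm long (y), 45 mm high, 6 mm thick, its foot behind. Origin at bench level in the middle of the flat stop face; its own x axis points away from the robot, so things stand in front of it at negative x.
- card0_mid (a point): Card (or absent), 0.15 to 0.3 kg, 168 mm long (own x), 20 thick (y), 82 high (z); the point is its centre, 41 mm above its lowest edge. Black shroud, upper 72 mm; below it a tongue 90 mm long, 4 thick, 10 deep. A tab stands out 3 mm at each end at the foot of the shroud. At first it sits in a socket, length along the rail's x, centre 54 mm above the bench. Grip across the thickness, upper half.
- card1_mid (a point): Card (or absent), 0.15 to 0.3 kg, 168 mm long (own x), 20 thick (y), 82 high (z); the point is its centre, 41 mm above its lowest edge. Black shroud, upper 72 mm; below it a tongue 90 mm long, 4 thick, 10 deep. A tab stands out 3 mm at each end at the foot of the shroud. At first it sits in a socket, length along the rail's x, centre 54 mm above the bench. Grip across the thickness, upper half.
- card2_mid (a point): Card (or absent), 0.15 to 0.3 kg, 168 mm long (own x), 20 thick (y), 82 high (z); the point is its centre, 41 mm above its lowest edge. Black shroud, upper 72 mm; below it a tongue 90 mm long, 4 thick, 10 deep. A tab stands out 3 mm at each end at the foot of the shroud. At first it sits in a socket, length along the rail's x, centre 54 mm above the bench. Grip across the thickness, upper half.
- card3_mid (a point): Card (or absent), 0.15 to 0.3 kg, 168 mm long (own x), 20 thick (y), 82 high (z); the point is its centre, 41 mm above its lowest edge. Black shroud, upper 72 mm; below it a tongue 90 mm long, 4 thick, 10 deep. A tab stands out 3 mm at each end at the foot of the shroud. At first it sits in a socket, length along the rail's x, centre 54 mm above the bench. Grip across the thickness, upper half.
- can0_mid (a point): Gas duster can: steel cylinder, 52 mm diameter, 190 mm long, 0.33 to 0.53 kg. The 160 mm from the foot are the full-width body, then shoulder and narrow black spray cap. The point is on the axis 95 mm from the foot; own x axis runs from foot to cap. At first it lies, foot 60 to 90 mm from the fence; it can roll. Held lightly (about 6 N) it turns between the fingertips.
- can0_foot (a point): Centre of the flat foot of that can, on its axis; own x axis from foot to cap. 26 mm above the bench while the can lies, 0 when it stands.
- can1_mid (a point): Gas duster can: steel cylinder, 52 mm diameter, 190 mm long, 0.33 to 0.53 kg. The 160 mm from the foot are the full-width body, then shoulder and narrow black spray cap. The point is on the axis 95 mm from the foot; own x axis runs from foot to cap. At first it lies, foot 60 to 90 mm from the fence; it can roll. Held lightly (about 6 N) it turns between the fingertips.
- can1_foot (a point): Centre of the flat foot of that can, on its axis; own x axis from foot to cap. 26 mm above the bench while the can lies, 0 when it stands.
- drive_mid (a point): Bystander: a 3.5-inch hard drive, 147 x 102 x 26 mm, lying flat; its centre.
- mouse_mid (a point): Bystander: a black computer mouse, 112 x 62 x 34 mm; its centre.
- meter_mid (a point): Bystander: a small grey pocket meter, 50 x 108 x 27 mm, lying flat; its centre.
There are look-alikes about, which are no part of the job. Leave any red look-alike of the part that bears card2_mid alone.

How it is judged (in metres and radians):
At the end, for the whole second after the job is handed in: Every card stands on edge (tilt under 0.5 rad) on the tote's floor, centre within 20 mm of the tote's middle lengthwise and 95 mm across; every can stands upright (tilt under 0.08 rad) on the bench, its foot's centre within 46 mm of the fence's face, within the fence's length (angle between each of card0_mid, card1_mid, card2_mid, card3_mid's own z axis and vertical below 0.5 rad and z of each of card0_mid, card1_mid, card2_mid, card3_mid in the frame of tote below 0.056 m and x of card0_mid in the frame of tote between -0.02 and 0.02 m and y of card0_mid in the frame of tote between -0.095 and 0.095 m and x of card1_mid in the frame of tote between -0.02 and 0.02 m and y of card1_mid in the frame of tote between -0.095 and 0.095 m and x of card2_mid in the frame of tote between -0.02 and 0.02 m and y of card2_mid in the frame of tote between -0.095 and 0.095 m and x of card3_mid in the frame of tote between -0.02 and 0.02 m and y of card3_mid in the frame of tote between -0.095 and 0.095 m and angle between each of can0_foot, can1_foot's own x axis and vertical below 0.08 rad and height (world z) of each of can0_foot, can1_foot below 0.006 m and x of can0_foot in the frame of fence between -0.046 and 0 m and y of can0_foot in the frame of fence between -0.16 and 0.16 m and height (world z) of each of can0_mid, can1_mid above 0.085 m and x of can1_foot in the frame of fence between -0.046 and 0 m and y of can1_foot in the frame of fence between -0.16 and 0.16 m); the robot touches nothing.
It fails at once if a can's foot is lifted off the bench (its centre more than 65 mm up, 39 mm above where it lies) (height (world z) of any of can0_foot, can1_foot above 0.065 m).
It fails at once if a can is raised away from the fence (30 to 65 degrees up with the centre of its foot more than 55 mm from the fence's face) ((angle between can0_foot's own x axis and vertical between 0.44 and 1.05 rad and x of can0_foot in the frame of fence below -0.055 m) or (angle between can1_foot's own x axis and vertical between 0.44 and 1.05 rad and x of can1_foot in the frame of fence below -0.055 m)).
It fails at once if a card tips over (more than 50 degrees) (angle between any of card0_mid, card1_mid, card2_mid, card3_mid's own z axis and vertical above 0.87 rad).
It fails at once if the hard drive, mouse or meter is moved more than 25 mm (distance of any of drive_mid, mouse_mid, meter_mid from where it was at the start of the episode above 0.025 m).
Of card0, card1, card2, card3 only 3 to 4 are there at a start; the rules pass over those that are not, and their reading is None.
At some moment in a run one of tote may be knocked a few centimetres aside while the robot is not near it.
It also fails if it takes over 208 s, if anything falls off the work surface, if the arm or the gripper's body presses on something with over 40 N, if the wrist force passes 120 N, or if a joint passes its speed limit or range.

## Working session

There is one attempt and no reset: what is moved stays moved. The work goes in short steps, Python scripts to look and compute and a tool call to move; the robot and the scene stay as the last step left them, time stands still between calls to the robot, and variables do not carry over. Pictures are saved under pics/ and viewed, and the job is handed in when it is done.

Besides the shell and the picture viewer there is one more tool, called after "Emit:" by a JSON object that holds its "api" and its "payload". drive_tool: Moves the arm, as the interface text tells. Its arguments: {"type":"object","properties":{"increments":{"type":"array","items":{"type":"array"}},"jaw":{"type":"number"}},"required":["increments"]}

```bash
ls; mkdir -p pics; python3 - <<'E'
from cell import env
import cv2
print(env.state())
for n in ("scene","top","wrist"):
    p=env.read_camera(n); cv2.imwrite(f"pics/{n}0.png",p["pixels"]); print(n,p["vertical_fov"],p["k1"],p["world_to_cam"])
E
```

```text
pics
{'t': 0.0, 'joints': array([-1.36259486e+00,  4.91560107e-01,  1.55946133e+00, -1.62683448e-05,
        1.09170696e+00, -1.05617710e-01]), 'qvel': array([ 0.00121152, -0.00113085, -0.0014311 , -0.00025945,  0.00183776,
       -0.00078208]), 'tau': array([ 7.67478869e-04, -6.12658453e+01, -2.58187544e+01,  6.92743971e-02,
        4.81568731e-02, -9.43090026e-05]), 'eef_pos': array([ 192.88835727, -594.22542098,  214.05732164]), 'tcp_rot': array([-3.14046172e+00, -1.05383496e-04,  3.13826620e-01]), 'ft_force': array([-0.15689343, -0.08406741, -0.89752977]), 'moment': array([-0.03414095, -0.00186597, -0.01821423]), 'opening': 0.9987117489059945}
scene 55.82084742651196 -0.10876450241300907 [[-2.22512198e-01  9.74927849e-01 -2.00280448e-03  1.31766284e+02]
 [ 7.80806822e-01  1.76976169e-01 -5.99182895e-01 -3.69081333e+02]
 [-5.83805642e-01 -1.34889306e-01 -8.00609672e-01  1.39117236e+03]
 [ 0.00000000e+00  0.00000000e+00  0.00000000e+00  1.00000000e+00]]
top 43.80602547152183 -0.06604207974206495 [[ 6.25716305e-03 -9.99942936e-01 -8.65868889e-03 -3.17874625e+01]
 [-9.88129840e-01 -4.85367391e-03 -1.53544330e-01  5.13780588e+02]
 [ 1.53493541e-01  9.51666077e-03 -9.88103823e-01  1.49581856e+03]
 [ 0.00000000e+00  0.00000000e+00  0.00000000e+00  1.00000000e+00]]
wrist 61.51940189226958 0.006298132926198354 [[ 3.07904538e-01 -9.51416844e-01 -8.85787623e-04 -6.23796592e+02]
 [-9.23684555e-01 -2.99152501e-01  2.39404728e-01 -2.73546573e+01]
 [-2.28038676e-01 -7.28956139e-02 -9.70919457e-01  3.88583125e+02]
 [ 0.00000000e+00  0.00000000e+00  0.00000000e+00  1.00000000e+00]]
```

View pics/scene0.png

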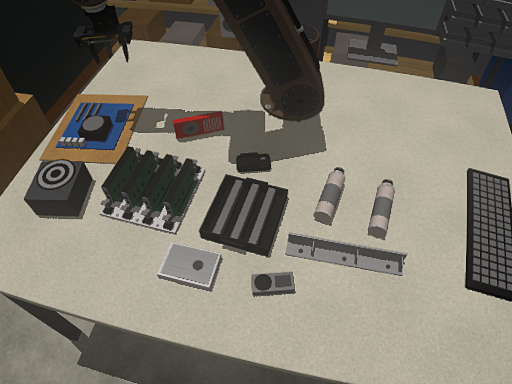

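View pics/top0.png

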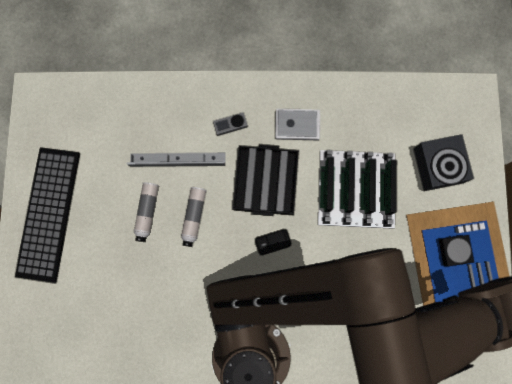

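View pics/wrist0.png

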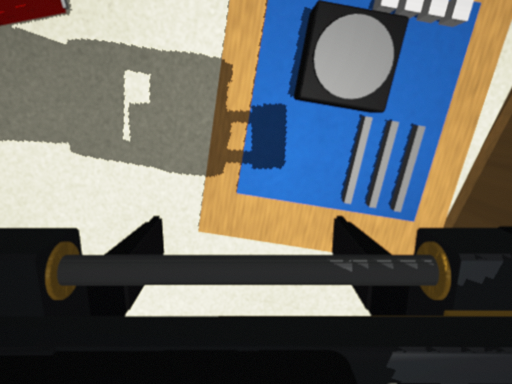

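```bash
cat > h.py <<'E'
from cell import env
import numpy as np, cv2, math
from scipy.spatial.transform import Rotation as R
np.set_printoptions(precision=1,suppress=True)
def proj(p,P):
    P=np.atleast_2d(P); M=p["world_to_cam"]; c=P@M[:3,:3].T+M[:3,3]
    f=p["pixels"].shape[0]/2/math.tan(math.radians(p["vertical_fov"])/2)
    s=c[:,:2]/c[:,2:]; r2=(s**2).sum(1,keepdims=True); s=s*(1+p["k1"]*r2)
    return s*f+[p["cx"],p["cy"]]
def unproj(p,uv,z):
    f=p["pixels"].shape[0]/2/math.tan(math.radians(p["vertical_fov"])/2)
    d=(np.array(uv,float)-[p["cx"],p["cy"]])/f; s=d.copy()
    for _ in range(20): s=d/(1+p["k1"]*(s@s))
    M=p["world_to_cam"]; Rm=M[:3,:3]; o=-Rm.T@M[:3,3]; v=Rm.T@np.array([s[0],s[1],1])
    return o+v*(z-o[2])/v[2]
def save(p,name,scale=1.5,box=None,pts=None):
    im=p["pixels"].copy()
    if pts is not None:
        for u in proj(p,pts): cv2.circle(im,(int(u[0]),int(u[1])),2,(0,0,255),-1)
    if box: im=im[box[1]:box[3],box[0]:box[2]]
    im=cv2.resize(im,None,fx=scale,fy=scale,interpolation=cv2.INTER_CUBIC); cv2.imwrite("pics/"+name,im)
def look(names,cam,k=4):
    p=env.read_camera(cam)
    for n in names:
        for f in ("tip_of","boxes_of"):
            for d in getattr(env,f)(n,p)[:k]: print(cam,n,f,round(d["score"],2),np.array(d["point"]),{a:b for a,b in d.items() if a not in("score","point")})
    return p
E
python3 - <<'E'
from h import *
for c in("scene","top"):
    look(["rail","tote","fence","card0_mid","can0_mid","can0_foot","drive_mid","mouse_mid","meter_mid"],c,6)
E
```

```text
scene rail tip_of 0.82 [ 542.2 -342.4   -1.5] {}
scene rail boxes_of 0.63 [ 627.2 -304.6   11.3] {}
scene tote tip_of 0.67 [564.2 -43.1   0.8] {}
scene tote tip_of 0.64 [364.  -70.6  16. ] {}
scene tote boxes_of 0.94 [572.9 -41.8  24.3] {}
scene fence tip_of 0.82 [612.4 256.1   0.5] {}
scene fence tip_of 0.6 [366.8 -71.3  13.3] {}
scene fence boxes_of 0.64 [628.2 259.    6.2] {}
scene card0_mid boxes_of 0.74 [ 550.  -429.8   73.6] {}
scene can0_mid boxes_of 0.74 [471.  192.2  47. ] {}
scene can0_mid boxes_of 0.24 [ 767.8 -140.5   23.8] {}
scene can0_mid boxes_of 0.22 [762.1  77.3  29.3] {}
scene can0_foot tip_of 0.75 [533.3 176.4  27. ] {}
scene can0_foot boxes_of 0.73 [468.3 189.8  44.8] {}
scene drive_mid tip_of 0.68 [ 761.6 -148.4   10.1] {}
scene drive_mid boxes_of 0.7 [ 768.4 -142.7   24.1] {}
scene drive_mid boxes_of 0.3 [762.2  77.   24.3] {}
scene mouse_mid tip_of 0.96 [365.1 -73.   17.1] {}
scene mouse_mid boxes_of 0.86 [376.2 -73.9  28.3] {}
scene meter_mid tip_of 0.71 [754.7  75.1  16. ] {}
scene meter_mid boxes_of 0.96 [760.2  77.7  25.2] {}
scene meter_mid boxes_of 0.7 [
[... 672 characters left out ...]
oot tip_of 0.67 [534.  175.5  24.1] {}
top can0_foot tip_of 0.61 [ 531.4 -441.1   51.4] {}
top can0_foot boxes_of 0.72 [442.9 186.4  46.3] {}
top can0_foot boxes_of 0.55 [564.5 -43.7   4.5] {}
top drive_mid tip_of 0.85 [ 756.9 -149.2   12.4] {}
top drive_mid tip_of 0.24 [533.1 176.3  24.3] {}
top drive_mid boxes_of 0.77 [ 747.7 -148.8   26.9] {}
top drive_mid boxes_of 0.63 [442.9 187.9  49. ] {}
top drive_mid boxes_of 0.31 [360.  -70.1  31.3] {}
top mouse_mid tip_of 0.79 [361.3 -69.   16.6] {}
top mouse_mid boxes_of 0.66 [360.4 -69.   27.8] {}
top meter_mid tip_of 0.58 [756.2  79.7  18.8] {}
top meter_mid boxes_of 0.96 [755.4  78.4  29.1] {}
top meter_mid boxes_of 0.23 [442.4 186.7  44.3] {}
```

```bash
python3 - <<'E'
from h import *
for c in("scene","top"):
    p=look(["card1_mid","card2_mid","card3_mid","can1_mid","can1_foot"],c,6)
    if c=="top":
        save(p,"t1.png",3,(300,130,500,320)); save(p,"t2.png",3,(120,100,310,290))
    else: save(p,"s1.png",4,(90,130,300,270)); 
E
```

```text
scene card1_mid tip_of 0.77 [ 538.5 -376.4   49.6] {}
scene card1_mid boxes_of 0.63 [ 554.  -365.9   72.4] {}
scene card2_mid tip_of 0.94 [ 264.8 -281.    41.7] {}
scene card2_mid tip_of 0.78 [ 540.4 -312.5   50.4] {}
scene card2_mid tip_of 0.61 [ 540.4 -342.4   -2.7] {}
scene card2_mid tip_of 0.42 [564.6 -44.7   1. ] {}
scene card2_mid boxes_of 0.9 [ 552.2 -302.9   79.8] {}
scene card2_mid boxes_of 0.84 [ 273.1 -281.5   59.3] {}
scene card3_mid tip_of 0.9 [ 544.4 -243.5   57.1] {}
scene card3_mid boxes_of 0.67 [ 556.7 -234.3   80.7] {}
scene can1_mid tip_of 0.75 [457.9 346.9  26.8] {}
scene can1_mid boxes_of 0.66 [485.7 342.8  45.4] {}
scene can1_foot tip_of 0.81 [548.4 334.9  30.4] {}
scene can1_foot boxes_of 0.72 [482.8 343.1  47.9] {}
top card1_mid tip_of 0.68 [ 539.5 -378.8   55.6] {}
top card1_mid tip_of 0.34 [544.2 335.3  19.8] {}
top card1_mid boxes_of 0.73 [ 535.  -369.3   95.4] {}
top card2_mid tip_of 0.67 [ 540.2 -312.    51.4] {}
top card2_mid tip_of 0.26 [ 537.7 -379.9   54.6] {}
top card2_mid boxes_of 0.8 [ 540.6 -305.8   93.1] {}
top card2_mid boxes_of 0.69 [446.1 185.4  51.6] {}
top card3_mid tip_of 0.75 [ 538.9 -245.    53.7] {}
top card3_mid tip_of 0.57 [457.  351.4  27.4] {}
top card3_mid boxes_of 0.95 [ 539.  -238.5   93.6] {}
top card3_mid boxes_of 0.72 [ 536.1 -373.8   95.6] {}
top card3_mid boxes_of 0.58 [360.  -70.7  29.1] {}
top can1_mid tip_of 0.69 [455.6 350.9  24.7] {}
top can1_mid boxes_of 0.83 [459.2 341.4  46.1] {}
top can1_foot tip_of 0.73 [458.1 352.8  25.4] {}
top can1_foot tip_of 0.67 [547.2 330.7  26.6] {}
top can1_foot tip_of 0.57 [534.4 178.8  24.3] {}
top can1_foot boxes_of 0.95 [454.9 342.4  44.8] {}
top can1_foot boxes_of 0.36 [ 748.3 -149.3   26.3] {}
```

View pics/t1.png

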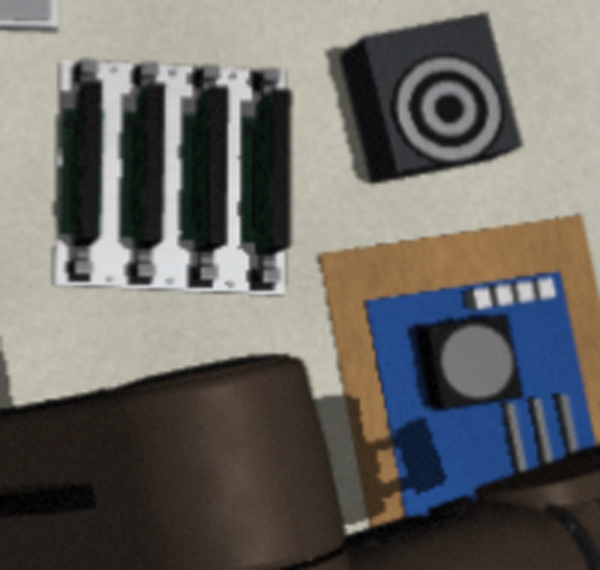

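View pics/t2.png

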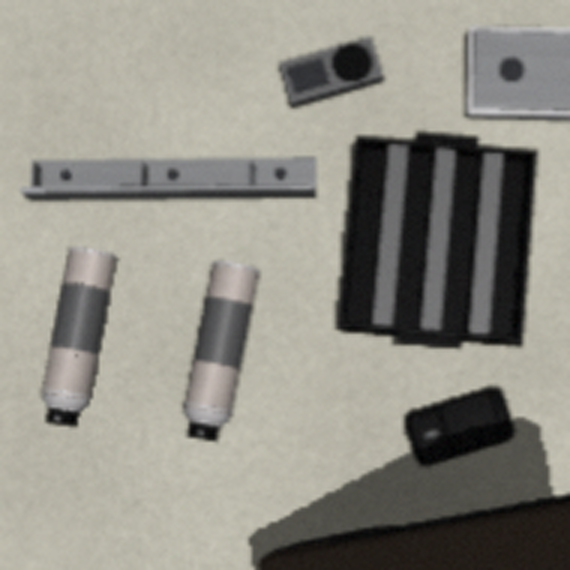

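View pics/s1.png

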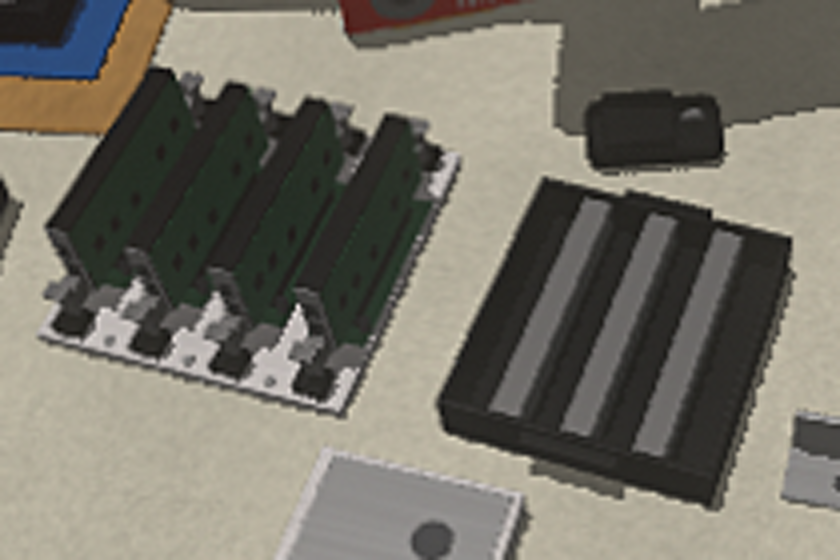

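```bash
cat > fit.py <<'E'
from h import *
from scipy.optimize import least_squares
def fit(obs,x0):  # obs: list of (picture, uv Nx2, local Nx3)
    def res(x):
        c,s=math.cos(x[2]),math.sin(x[2]); r=[]
        for p,uv,L in obs:
            L=np.array(L,float); W=np.c_[x[0]+c*L[:,0]-s*L[:,1],x[1]+s*L[:,0]+c*L[:,1],L[:,2]]
            r.append((proj(p,W)-uv).ravel())
        return np.concatenate(r)
    q=least_squares(res,x0,loss="soft_l1",x_scale=[100,100,.1]); return q.x,res(q.x)
E
python3 - <<'E'
from fit import *
np.set_printoptions(precision=3,suppress=True)
t=env.read_camera("top"); s=env.read_camera("scene")
T=lambda a,o,k:np.array(a,float)/k+o-.33
# rail: image top = +x, left = +y
uv=T([(62,60),(290,70),(283,296),(55,283)],(300,130),3); L=[(125,125,12),(125,-125,12),(-125,-125,12),(-125,125,12)]
us=T([(40,335),(342,413)],(90,130),4); Ls=[(125,-125,12),(125,125,12)]
print("rail",fit([(t,uv,L)],[540,-341,0]),fit([(t,uv,L),(s,us,Ls)],[540,-341,0]))
uv=T([(355,138),(537,152),(520,345),(337,328)],(120,100),3); L=[(106,99.5,40),(106,-99.5,40),(-106,-99.5,40),(-106,99.5,40)]
us=T([(545,178),(790,240),(718,480),(440,405)],(90,130),4); Ls=[(-106,-99.5,40),(-106,99.5,40),(106,99.5,40),(106,-99.5,40)]
print("tote",fit([(t,uv,L)],[565,-44,0]),fit([(t,uv,L),(s,us,Ls)],[565,-44,0]))
for n,uv in (("fence",[(25,191),(315,188)]),("fencebase",[(25,198),(315,196)])):
    z=45 if n=="fence" else 0
    print(n,[unproj(t,q,z) for q in T(uv,(120,100),3)])
for n,uv in (("can1",[(92,250),(62,408)]),("can0",[(236,265),(204,425)])):
    print(n,[unproj(t,q,40) for q in T(uv,(120,100),3)])
E
```

```text
rail (array([ 537.706, -344.515,   -0.051]), array([ 0.332, -0.494, -0.763,  0.351,  0.563, -0.027, -0.212,  0.139])) (array([ 538.391, -342.998,   -0.045]), array([-0.324, -0.521, -1.411, -0.049,  0.29 , -0.424, -0.494,  0.132,
       -0.909, -1.021, -0.331, -0.825]))
tote (array([560.118, -42.858,  -0.083]), array([-0.048, -0.505, -0.001,  0.012,  0.539,  0.117, -0.475,  0.308])) (array([563.03 , -42.155,  -0.076]), array([-0.51 , -1.172, -0.446, -1.097,  0.578, -1.   , -0.458, -0.348,
       -0.101, -0.848,  1.389, -1.313, -0.451, -0.855, -0.453, -1.168]))
fence [array([611.107, 405.467,  45.   ]), array([615.308,  89.451,  45.   ])]
fencebase [array([613.009, 418.419,   0.   ]), array([616.246,  93.24 ,   0.   ])]
can1 [array([547.148, 330.297,  40.   ]), array([376.299, 355.528,  40.   ])]
can0 [array([531.412, 173.479,  40.   ]), array([359.538, 203.07 ,  40.   ])]
```

```bash
cat > plan.py <<'E'
import sys
from h import *
# usage: plan.py x y z yaw [pitch] [n]   (tool down; pitch = forward tilt of the fingers toward +x in yaw frame)
def Rt(yaw,tilt=0):  # tilt>0: fingers point forward along local +x
    return R.from_euler("z",yaw)*R.from_euler("y",-tilt)*R.from_euler("x",math.pi)
def rows(p0,R0,p1,R1,n):
    out=[]; rv=(R0.inv()*R1).as_rotvec()/n; dr=R.from_rotvec(rv); Rc=R0; d=(np.array(p1)-p0)/n
    for i in range(n):
        out.append([(Rc.inv().apply(d)/30).round(2).tolist(),(rv/.08).round(2).tolist()]); Rc=Rc*dr
    return out
if __name__=="__main__":
    a=[float(v) for v in sys.argv[1:]]
    s=env.state(); R0=R.from_euler("xyz",s["tcp_rot"])
    R1=Rt(a[3],a[4] if len(a)>4 else 0)
    d=np.array(a[:3])-s["eef_pos"]
    n=int(a[5]) if len(a)>5 else max(1,math.ceil(np.linalg.norm(d)/34),math.ceil((R0.inv()*R1).magnitude()/.08-.05))
    n=max(n,math.ceil(abs(R0.inv().apply(d)).max()/30))
    import json
    r=rows(s["eef_pos"],R0,np.array(a[:3]),R1,n)
    for i in range(0,n,5): print(json.dumps(r[i:i+5]).replace(" ",""))
    print("t",round(s["t"],2),s["eef_pos"],s["opening"])
E
python3 plan.py 542.9 -244 165 -0.047
```

```text
[[[0.98,-0.5,0.11],[0.0,-0.0,0.3]],[[0.97,-0.52,0.11],[0.0,-0.0,0.3]],[[0.95,-0.55,0.11],[0.0,-0.0,0.3]],[[0.94,-0.57,0.11],[0.0,-0.0,0.3]],[[0.93,-0.59,0.11],[0.0,-0.0,0.3]]]
[[[0.91,-0.61,0.11],[0.0,-0.0,0.3]],[[0.9,-0.64,0.11],[0.0,-0.0,0.3]],[[0.88,-0.66,0.11],[0.0,-0.0,0.3]],[[0.87,-0.68,0.11],[0.0,-0.0,0.3]],[[0.85,-0.7,0.11],[0.0,-0.0,0.3]]]
[[[0.83,-0.72,0.11],[0.0,-0.0,0.3]],[[0.81,-0.74,0.11],[0.0,-0.0,0.3]],[[0.8,-0.76,0.11],[0.0,-0.0,0.3]],[[0.78,-0.78,0.11],[0.0,-0.0,0.3]],[[0.76,-0.8,0.11],[0.0,-0.0,0.3]]]
t 3.25 [ 193.  -594.5  214.6] 0.9990056556740922
```

Emit:
{"api": "drive_tool", "payload": {"increments": [[[0.98,-0.5,0.11],[0,0,0.3]],[[0.97,-0.52,0.11],[0,0,0.3]],[[0.95,-0.55,0.11],[0,0,0.3]],[[0.94,-0.57,0.11],[0,0,0.3]],[[0.93,-0.59,0.11],[0,0,0.3]]], "jaw": -0.05}}

```text
t: 3.67
eef_pos: [310.4, -476.7, 198.1]
tcp_rot: [3.141, -0.0, 0.192]
ft_force: [-0.2, -0.6, -0.5]
opening: 0.704
```

Emit:
{"api": "drive_tool", "payload": {"increments": [[[0.91,-0.61,0.11],[0,0,0.3]],[[0.9,-0.64,0.11],[0,0,0.3]],[[0.88,-0.66,0.11],[0,0,0.3]],[[0.87,-0.68,0.11],[0,0,0.3]],[[0.85,-0.7,0.11],[0,0,0.3]]]}}

```text
t: 4.08
eef_pos: [427.2, -359.6, 181.6]
tcp_rot: [3.141, -0.0, 0.073]
ft_force: [-0.4, -0.5, -0.4]
opening: 0.478
```

Emit:
{"api": "drive_tool", "payload": {"increments": [[[0.83,-0.72,0.11],[0,0,0.3]],[[0.81,-0.74,0.11],[0,0,0.3]],[[0.8,-0.76,0.11],[0,0,0.3]],[[0.78,-0.78,0.11],[0,0,0.3]],[[0.76,-0.8,0.11],[0,0,0.3]]]}}

```text
t: 4.5
eef_pos: [543.8, -242.5, 165.1]
tcp_rot: [3.141, -0.0, -0.047]
ft_force: [0.3, 0.3, 0.6]
opening: 0.476
```

Emit:
{"api": "drive_tool", "payload": {"increments": [[[0,0,0],[0,0,0]],[[0,0,0],[0,0,0]]]}}

```text
t: 4.67
eef_pos: [543.4, -242.5, 164.8]
tcp_rot: [-3.142, 0.0, -0.043]
ft_force: [-0.9, -0.6, -0.3]
opening: 0.474
```

```bash
python3 - <<'E'
from h import *
p=look(["card3_mid","card2_mid"],"wrist",3)
save(p,"w1.png",1.5)
t=env.read_camera("top"); save(t,"t3.png",3,(300,130,500,320))
# model overlay: card top corners
def W(x,y,z,o=(538.2,-343),th=-.047): return [o[0]+math.cos(th)*x-math.sin(th)*y,o[1]+math.sin(th)*x+math.cos(th)*y,z]
pts=[W(x,yc+dy,95) for yc in(-99,-33,33,99) for x in(-84,84) for dy in(-10,10)]
save(p,"w1o.png",1.5,pts=pts)
E
python3 plan.py 542.9 -244 60 -0.047
```

```text
wrist card3_mid boxes_of 0.89 [ 568.5 -243.3   91.5] {}
wrist card2_mid tip_of 0.9 [ 537.8 -314.2   54.6] {}
wrist card2_mid boxes_of 0.69 [ 570.5 -306.7   95.1] {}
wrist card2_mid boxes_of 0.63 [ 550.8 -434.2   68.6] {}
[[[0.01,-0.01,0.88],[0.0,-0.0,-0.0]],[[0.01,-0.01,0.88],[0.0,-0.0,-0.0]],[[0.01,-0.01,0.88],[0.0,-0.0,-0.0]],[[0.01,-0.01,0.88],[0.0,-0.0,-0.0]]]
t 4.97 [ 542.1 -244.7  165.4] 0.47502222816919987
```

View pics/w1o.png

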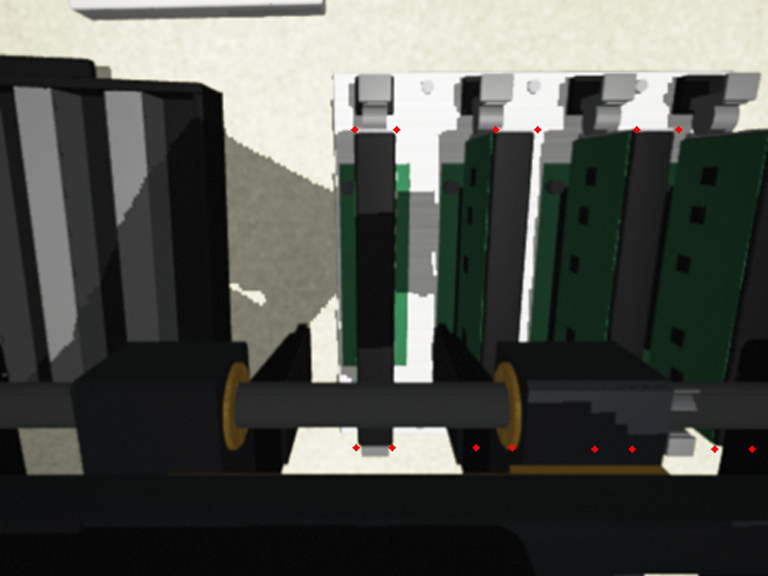

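Emit:
{"api": "drive_tool", "payload": {"increments": [[[0,0,0.88],[0,0,0]],[[0,0,0.88],[0,0,0]],[[0,0,0.88],[0,0,0]],[[0,0,0.88],[0,0,0]],[[0,0,0],[0,0,0]]]}}

```text
t: 5.38
eef_pos: [540.4, -243.4, 55.5]
tcp_rot: [-3.139, 0.006, -0.047]
ft_force: [0.0, 0.0, -0.4]
opening: 0.474
```

Emit:
{"api": "drive_tool", "payload": {"increments": [[[0,0,0],[0,0,0]],[[0,0,0],[0,0,0]],[[0,0,0],[0,0,0]],[[0,0,0],[0,0,0]],[[0,0,0],[0,0,0]]], "jaw": -1}}

```text
t: 5.8
eef_pos: [543.2, -244.1, 60.9]
tcp_rot: [3.14, -0.002, -0.046]
ft_force: [-1.4, -0.4, 7.5]
opening: 0.207
```

Emit:
{"api": "drive_tool", "payload": {"increments": [[[0,0,-0.2],[0,0,0]],[[0,0,-0.3],[0,0,0]],[[0,0,-0.3],[0,0,0]],[[0,0,-0.4],[0,0,0]],[[0,0,-0.5],[0,0,0]]]}}

```text
t: 6.22
eef_pos: [542.5, -243.6, 111.5]
tcp_rot: [-3.141, 0.001, -0.046]
ft_force: [-1.0, -0.2, -3.2]
opening: 0.21
```

Emit:
{"api": "drive_tool", "payload": {"increments": [[[0,0,-0.4],[0,0,0]],[[0,0,-0.4],[0,0,0]],[[0,0,-0.2],[0,0,0]],[[0,0,0],[0,0,0]],[[0,0,0],[0,0,0]]]}}

```text
t: 6.63
eef_pos: [542.6, -243.7, 140.9]
tcp_rot: [3.141, -0.0, -0.046]
ft_force: [-0.8, 0.5, -2.8]
opening: 0.21
```

```bash
python3 - <<'E'
from h import *
s=env.read_camera("scene"); save(s,"s2.png",3.6,(90,100,300,250))
t=env.read_camera("top"); save(t,"t4.png",3,(220,130,420,320))
look(["tote"],"top");look(["tote"],"scene");look(["card3_mid"],"scene")
print(env.state()["ft_force"],env.state()["eef_pos"])
E
```

```text
top tote tip_of 0.62 [566.1 -46.7  -1.2] {}
top tote boxes_of 0.86 [585.9 -58.5   6.4] {}
scene tote tip_of 0.59 [563.8 -42.5  -0.8] {}
scene tote tip_of 0.55 [363.3 -70.7  16.1] {}
scene tote tip_of 0.19 [442.9 195.2  26.9] {}
scene tote boxes_of 0.61 [571.9 -38.7  24.5] {}
scene card3_mid tip_of 0.69 [ 544.  -247.   136.7] {}
scene card3_mid boxes_of 0.55 [ 590.4 -238.5  148.5] {}
[-0.3  0.1 -2.9] [ 542.7 -243.8  140.4]
```

View pics/s2.png

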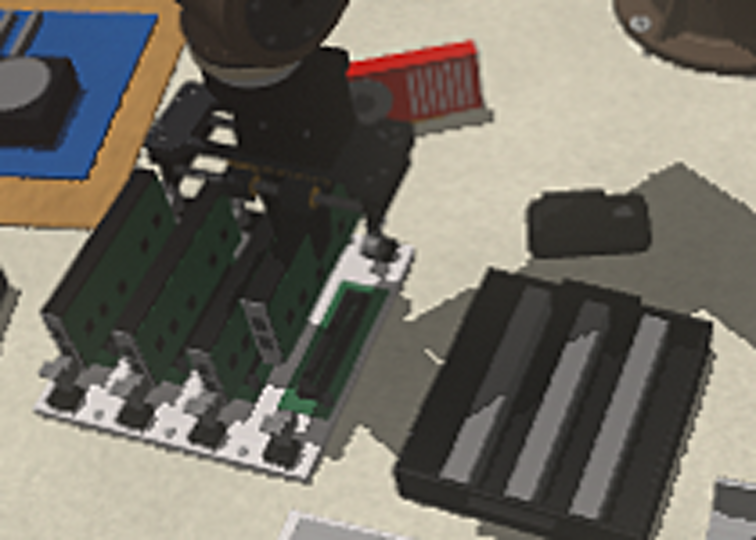

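View pics/t4.png

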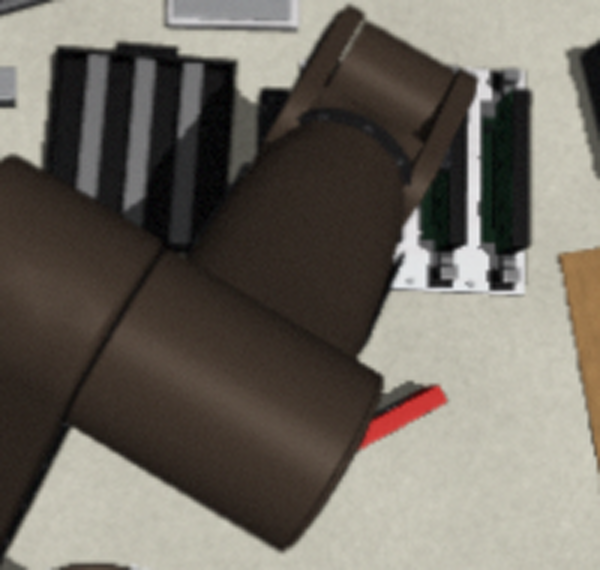

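```bash
python3 plan.py 568.2 36.3 130 -0.08
```

```text
[[[0.04,-0.94,0.03],[0.0,0.0,0.04]],[[0.04,-0.94,0.03],[0.0,0.0,0.04]],[[0.04,-0.94,0.03],[0.0,0.0,0.04]],[[0.03,-0.94,0.03],[0.0,0.0,0.04]],[[0.03,-0.94,0.03],[0.0,0.0,0.04]]]
[[[0.03,-0.94,0.03],[0.0,0.0,0.04]],[[0.02,-0.94,0.03],[0.0,0.0,0.04]],[[0.02,-0.94,0.03],[0.0,0.0,0.04]],[[0.02,-0.94,0.03],[0.0,0.0,0.04]],[[0.01,-0.94,0.03],[0.0,0.0,0.04]]]
t 7.18 [ 542.7 -243.8  140.4] 0.2112905386180698
```

Emit:
{"api": "drive_tool", "payload": {"increments": [[[0.03,-0.6,0.03],[0,0,0.04]],[[0.04,-0.94,0.03],[0,0,0.04]],[[0.04,-0.94,0.03],[0,0,0.04]],[[0.03,-0.94,0.03],[0,0,0.04]],[[0.03,-0.94,0.03],[0,0,0.04]]]}}

```text
t: 7.6
eef_pos: [554.7, -112.3, 136.0]
tcp_rot: [3.142, -0.0, -0.063]
ft_force: [0.1, 0.1, -2.3]
opening: 0.211
```

Emit:
{"api": "drive_tool", "payload": {"increments": [[[0.03,-0.94,0.03],[0,0,0.04]],[[0.02,-0.94,0.03],[0,0,0.04]],[[0.02,-0.94,0.03],[0,0,0.04]],[[0.02,-0.94,0.03],[0,0,0.04]],[[0.01,-0.8,0.03],[0,0,0.04]]]}}

```text
t: 8.02
eef_pos: [567.1, 24.6, 131.5]
tcp_rot: [-3.142, -0.0, -0.078]
ft_force: [0.2, -0.2, -3.3]
opening: 0.208
```

Emit:
{"api": "drive_tool", "payload": {"increments": [[[0,-0.45,0],[0,0,0]],[[0,0,0],[0,0,0]],[[0,0,0],[0,0,0]]]}}

```text
t: 8.27
eef_pos: [568.1, 36.4, 131.5]
tcp_rot: [3.141, -0.0, -0.077]
ft_force: [-0.3, -0.1, -3.3]
opening: 0.206
```

```bash
cat > ov.py <<'E'
from h import *
import sys
TO=np.array([562,-42.5]);TH=-.08
if len(sys.argv)>2: TO=np.array([float(sys.argv[2]),float(sys.argv[3])]);TH=float(sys.argv[4])
def W(x,y,z): c,s=math.cos(TH),math.sin(TH); return [TO[0]+c*x-s*y,TO[1]+s*x+c*y,z]
pts=[W(x,y,40) for x in(-106,106) for y in(-99.5,99.5)]+[W(x,yc+d,35) for x in(-100,0,100) for yc in(-52,0,52) for d in(-10.5,10.5)]
n=sys.argv[1]
p=env.read_camera("wrist"); save(p,f"w{n}.png",1.5,pts=pts)
s=env.read_camera("scene"); save(s,f"s{n}.png",3.6,(90,100,300,250),pts=pts)
for c,q in(("w",p),("s",s)):
  for d in env.tip_of("tote",q)[:2]: print(c,d["score"],np.array(d["point"]))
print(env.state()["eef_pos"],env.state()["ft_force"])
E
python3 ov.py 3
```

```text
w 0.74 [564.  -42.8   3.8]
s 0.69 [563.8 -41.5   2.2]
s 0.56 [ 543.1 -311.4   54.8]
[568.2  35.1 131.6] [-0.4  0.1 -2.6]
```

View pics/w3.png

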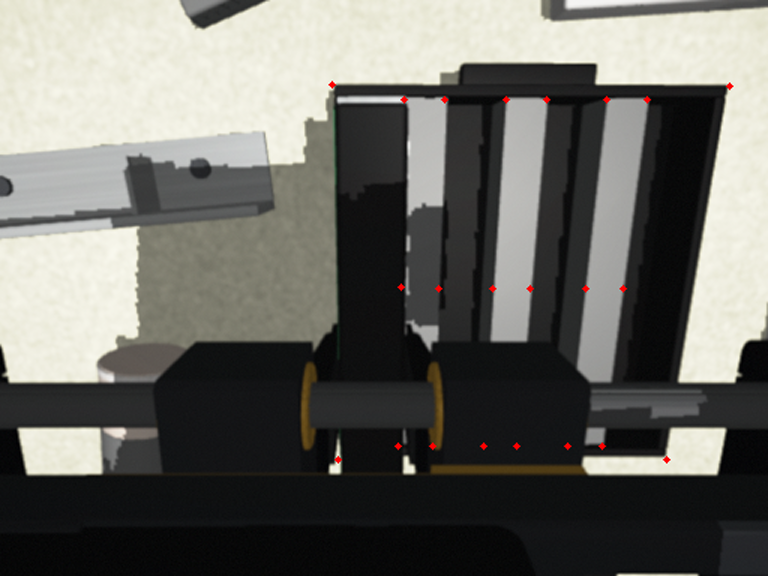

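View pics/s3.png

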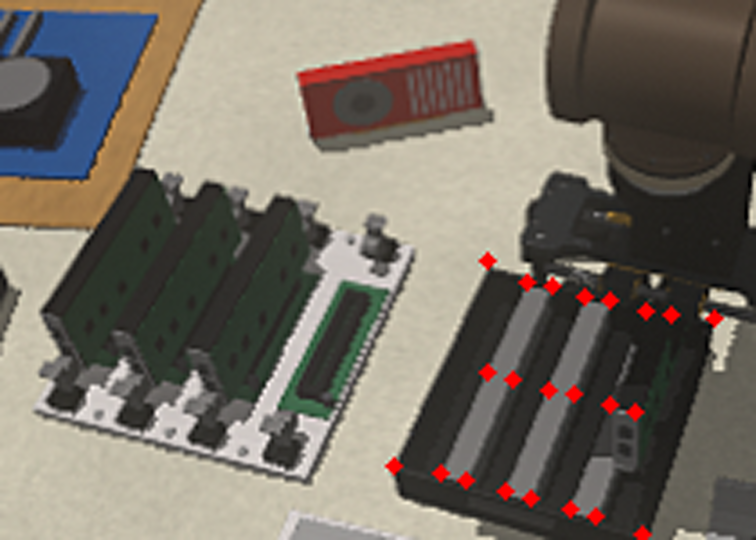

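```bash
python3 plan.py 569.2 37 53 -0.08
```

```text
[[[0.01,-0.02,0.87],[0.0,-0.0,0.0]],[[0.01,-0.02,0.87],[0.0,-0.0,0.0]],[[0.01,-0.02,0.87],[0.0,-0.0,0.0]]]
t 8.47 [568.2  35.1 131.6] 0.2067369327666279
```

Emit:
{"api": "drive_tool", "payload": {"increments": [[[0.01,-0.01,0.8],[0,0,0]],[[0.01,-0.01,0.8],[0,0,0]],[[0.01,-0.01,0.6],[0,0,0]],[[0,0,0.3],[0,0,0]],[[0,0,0],[0,0,0]]]}}

```text
t: 8.88
eef_pos: [568.3, 36.4, 54.9]
tcp_rot: [3.141, 0.003, -0.079]
ft_force: [-0.4, -0.5, -2.6]
opening: 0.205
```

Emit:
{"api": "drive_tool", "payload": {"increments": [[[0,0,0.1],[0,0,0]],[[0,0,0],[0,0,0]]]}}

```text
t: 9.05
eef_pos: [569.5, 36.8, 54.1]
tcp_rot: [3.142, -0.001, -0.079]
ft_force: [-0.4, -0.2, -2.1]
opening: 0.211
```

Emit:
{"api": "drive_tool", "payload": {"increments": [[[0,0,0.1],[0,0,0]],[[0,0,0],[0,0,0]],[[0,0,0],[0,0,0]]]}}

```text
t: 9.3
eef_pos: [570.2, 36.9, 52.5]
tcp_rot: [3.141, -0.004, -0.078]
ft_force: [-2.0, -0.8, 9.3]
opening: 0.209
```

Emit:
{"api": "drive_tool", "payload": {"increments": [[[0,0,0],[0,0,0]],[[0,0,0],[0,0,0]],[[0,-0.15,0],[0,0,0]],[[0,-0.15,0],[0,0,0]]], "jaw": -0.45}}

```text
t: 9.63
eef_pos: [570.1, 45.7, 51.0]
tcp_rot: [3.141, -0.001, -0.078]
ft_force: [-2.1, -13.0, 7.1]
opening: 0.279
```

```bash
python3 ov.py 4 563.5 -42 -0.08
```

```text
w 0.92 [563.3 -42.8   4.4]
s 0.56 [566.2 -41.5  -0.4]
[570.2  46.2  50.9] [-0.1 -3.5  3.7]
```

View pics/w4.png

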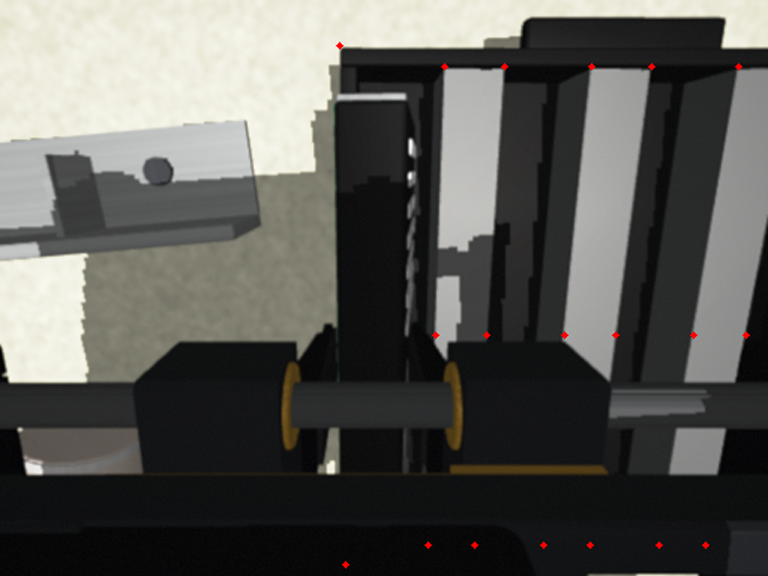

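View pics/s4.png

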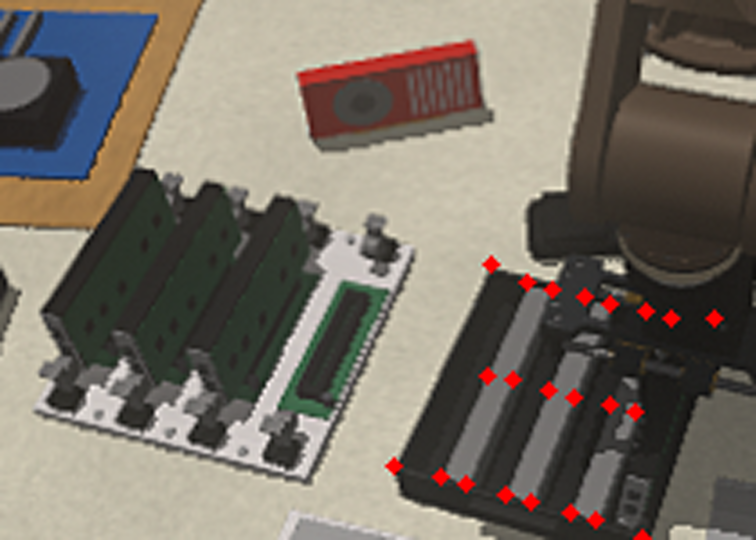

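Emit:
{"api": "drive_tool", "payload": {"increments": [[[0,0,0],[0,0,0]],[[0,0,-0.2],[0,0,0]],[[0,0,-0.9],[0,0,0]],[[0,0,-1],[0,0,0]],[[0,0,-1],[0,0,0]]], "jaw": -0.05}}

```text
t: 10.25
eef_pos: [569.3, 46.4, 144.5]
tcp_rot: [-3.141, 0.002, -0.078]
ft_force: [0.1, -0.6, 0.4]
opening: 0.468
```

```bash
python3 ov.py 5 563.5 -42 -0.08;  python3 plan.py 539.8 -309 165 -0.047
```

```text
w 0.95 [564.8 -41.2   5.2]
s 0.91 [566.4 -42.1   1. ]
s 0.48 [444.3 196.2  25.5]
[569.8  46.4 144.2] [ 0.2  0.2 -0.3]
[[[-0.01,0.99,-0.06],[-0.0,-0.0,-0.03]],[[-0.01,0.99,-0.06],[-0.0,-0.0,-0.03]],[[-0.01,0.99,-0.06],[-0.0,-0.0,-0.03]],[[-0.01,0.99,-0.06],[-0.0,-0.0,-0.03]],[[-0.02,0.99,-0.06],[-0.0,-0.0,-0.03]]]
[[[-0.02,0.99,-0.06],[-0.0,-0.0,-0.03]],[[-0.02,0.99,-0.06],[-0.0,-0.0,-0.03]],[[-0.02,0.99,-0.06],[-0.0,-0.0,-0.03]],[[-0.03,0.99,-0.06],[-0.0,-0.0,-0.03]],[[-0.03,0.99,-0.06],[-0.0,-0.0,-0.03]]]
[[[-0.03,0.99,-0.06],[-0.0,-0.0,-0.03]],[[-0.03,0.99,-0.06],[-0.0,-0.0,-0.03]]]
t 10.45 [569.8  46.4 144.2] 0.47430683301199245
```

View pics/w5.png

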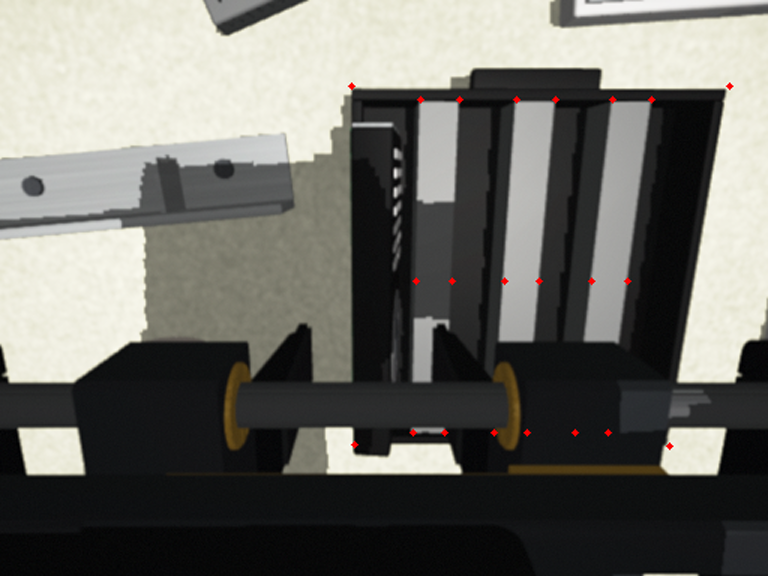

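Emit:
{"api": "drive_tool", "payload": {"increments": [[[-0.01,0.7,-0.06],[0,0,-0.03]],[[-0.01,1,-0.06],[0,0,-0.03]],[[-0.01,1,-0.06],[0,0,-0.03]],[[-0.01,1,-0.06],[0,0,-0.03]],[[-0.02,1,-0.06],[0,0,-0.03]]]}}

```text
t: 10.87
eef_pos: [556.9, -95.3, 151.2]
tcp_rot: [-3.141, 0.002, -0.066]
ft_force: [0.7, 0.2, 0.2]
opening: 0.474
```

Emit:
{"api": "drive_tool", "payload": {"increments": [[[-0.02,1,-0.06],[0,0,-0.03]],[[-0.02,1,-0.06],[0,0,-0.03]],[[-0.02,1,-0.06],[0,0,-0.03]],[[-0.03,1,-0.06],[0,0,-0.03]],[[-0.03,1,-0.06],[0,0,-0.03]]]}}

```text
t: 11.28
eef_pos: [544.1, -244.9, 160.2]
tcp_rot: [-3.14, 0.002, -0.054]
ft_force: [0.6, -0.1, -0.4]
opening: 0.474
```

Emit:
{"api": "drive_tool", "payload": {"increments": [[[-0.03,1,-0.06],[0,0,-0.03]],[[-0.03,0.7,-0.06],[0,0,-0.03]],[[0,0.3,0],[0,0,0]],[[0,0,0],[0,0,0]],[[0,0,0],[0,0,0]]]}}

```text
t: 11.7
eef_pos: [539.6, -302.9, 164.1]
tcp_rot: [-3.14, 0.002, -0.05]
ft_force: [-0.0, -0.2, 0.5]
opening: 0.473
```

```bash
cat > rl.py <<'E'
from h import *
import sys
p=look(["card1_mid","card0_mid"],"wrist",2)
def W(x,y,z,o=(538.2,-343),th=-.047): return [o[0]+math.cos(th)*x-math.sin(th)*y,o[1]+math.sin(th)*x+math.cos(th)*y,z]
pts=[W(x,yc+dy,95) for yc in(-99,-33,33) for x in(-84,0,84) for dy in(-10,10)]
save(p,sys.argv[1],1.5,pts=pts)
print(env.state()["eef_pos"],env.state()["tcp_rot"])
E
python3 rl.py w6.png
```

```text
wrist card1_mid boxes_of 0.65 [ 572.2 -370.    94.9] {}
wrist card0_mid tip_of 0.93 [ 534.6 -441.9   54.3] {}
wrist card0_mid boxes_of 0.6 [ 566.3 -436.2   90.1] {}
[ 540.2 -302.5  165.1] [-3.1  0.  -0. ]
```

View pics/w6.png

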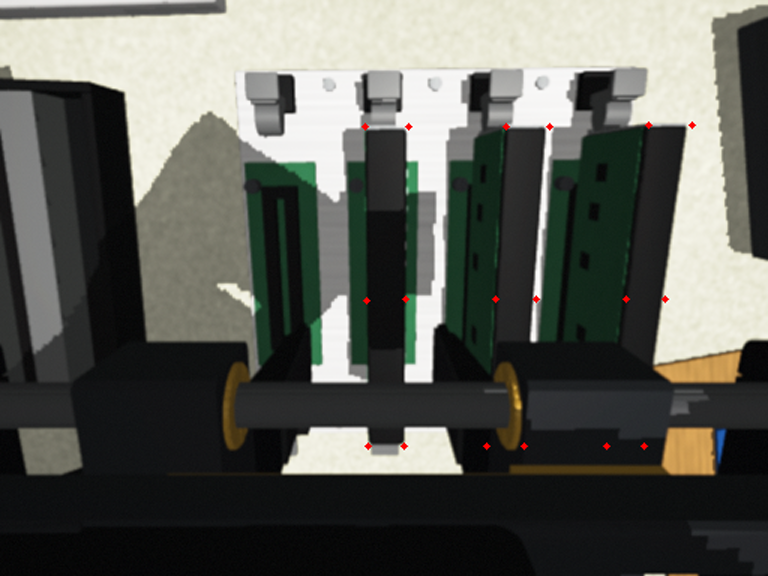

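Emit:
{"api": "drive_tool", "payload": {"increments": [[[0,0.24,0],[0,0,0]],[[0,0,0.88],[0,0,0]],[[0,0,0.88],[0,0,0]],[[0,0,0.88],[0,0,0]],[[0,0,0.88],[0,0,0]]]}}

```text
t: 12.37
eef_pos: [539.7, -311.1, 58.7]
tcp_rot: [3.141, -0.001, -0.049]
ft_force: [1.7, -0.7, 0.3]
opening: 0.475
```

Emit:
{"api": "drive_tool", "payload": {"increments": [[[0,0,0],[0,0,0]],[[0,0,0],[0,0,0]]]}}

```text
t: 12.53
eef_pos: [539.4, -310.8, 59.0]
tcp_rot: [-3.141, 0.002, -0.049]
ft_force: [0.2, -0.5, 0.0]
opening: 0.473
```

Emit:
{"api": "drive_tool", "payload": {"increments": [[[0,0,0],[0,0,0]],[[0,0,0],[0,0,0]],[[0,0,0],[0,0,0]],[[0,0,0],[0,0,0]],[[0,0,0],[0,0,0]]], "jaw": -1}}

```text
t: 12.95
eef_pos: [539.9, -311.1, 60.5]
tcp_rot: [3.141, -0.001, -0.049]
ft_force: [-0.8, 0.8, 5.4]
opening: 0.21
```

Emit:
{"api": "drive_tool", "payload": {"increments": [[[0,0,-0.2],[0,0,0]],[[0,0,-0.3],[0,0,0]],[[0,0,-0.3],[0,0,0]],[[0,0,-0.4],[0,0,0]],[[0,0,-0.5],[0,0,0]]]}}

```text
t: 13.37
eef_pos: [539.4, -310.8, 111.6]
tcp_rot: [-3.141, 0.0, -0.049]
ft_force: [1.2, -0.4, -2.1]
opening: 0.211
```

Emit:
{"api": "drive_tool", "payload": {"increments": [[[0,0,-0.4],[0,0,0]],[[0,0,-0.4],[0,0,0]],[[0,0,-0.2],[0,0,0]],[[0,0,0],[0,0,0]],[[0,0,0],[0,0,0]]]}}

```text
t: 13.78
eef_pos: [539.6, -310.9, 140.7]
tcp_rot: [3.141, -0.0, -0.049]
ft_force: [0.0, -0.2, -2.3]
opening: 0.208
```

```bash
python3 - <<'E'
from h import *
s=look(["tote","card2_mid"],"scene"); save(s,"s6.png",3.6,(90,100,300,250))
E
python3 plan.py 565.2 -16.5 135 -0.08
```

```text
scene tote tip_of 0.9 [564.3 -41.3  -0.3] {}
scene tote tip_of 0.37 [756.2  75.7  16.1] {}
scene tote boxes_of 0.75 [573.6 -49.6  31.9] {}
scene card2_mid tip_of 0.96 [ 540.  -313.8  134.8] {}
scene card2_mid tip_of 0.83 [ 264.6 -285.9   41.2] {}
scene card2_mid boxes_of 0.79 [ 581.4 -308.1  147.2] {}
scene card2_mid boxes_of 0.74 [ 273.8 -276.3   58.5] {}
[[[0.04,-0.98,0.02],[-0.0,0.0,0.04]],[[0.03,-0.98,0.02],[-0.0,0.0,0.04]],[[0.03,-0.98,0.02],[-0.0,0.0,0.04]],[[0.03,-0.98,0.02],[-0.0,0.0,0.04]],[[0.03,-0.98,0.02],[-0.0,0.0,0.04]]]
[[[0.02,-0.98,0.02],[-0.0,0.0,0.04]],[[0.02,-0.98,0.02],[-0.0,0.0,0.04]],[[0.02,-0.98,0.02],[-0.0,0.0,0.04]],[[0.01,-0.98,0.02],[-0.0,0.0,0.04]],[[0.01,-0.98,0.02],[-0.0,0.0,0.04]]]
t 14.03 [ 539.4 -310.8  139.9] 0.20981038153465117
```

View pics/s6.png

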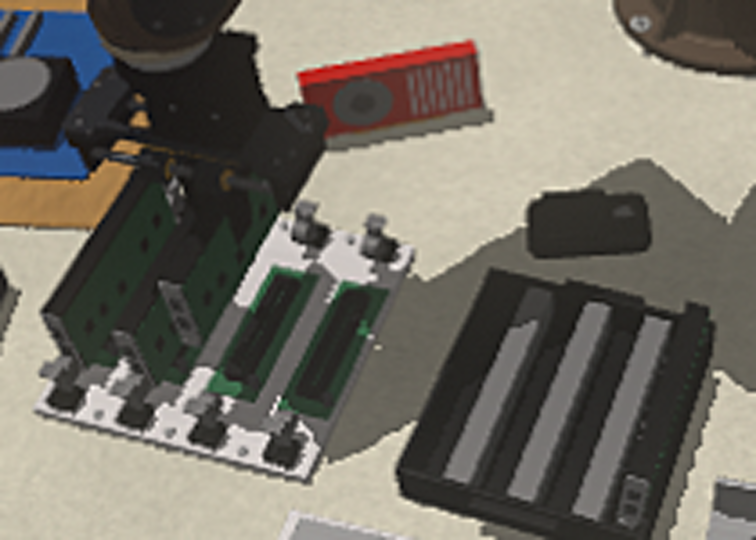

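Emit:
{"api": "drive_tool", "payload": {"increments": [[[0.04,-0.6,0.02],[0,0,0.04]],[[0.03,-0.98,0.02],[0,0,0.04]],[[0.03,-0.98,0.02],[0,0,0.04]],[[0.03,-0.98,0.02],[0,0,0.04]],[[0.03,-0.98,0.02],[0,0,0.04]]]}}

```text
t: 14.45
eef_pos: [551.8, -174.5, 137.1]
tcp_rot: [-3.141, 0.001, -0.066]
ft_force: [0.1, -0.4, -1.8]
opening: 0.21
```

Emit:
{"api": "drive_tool", "payload": {"increments": [[[0.02,-0.98,0.02],[0,0,0.04]],[[0.02,-0.98,0.02],[0,0,0.04]],[[0.02,-0.98,0.02],[0,0,0.04]],[[0.01,-0.98,0.02],[0,0,0.04]],[[0.01,-0.98,0.02],[0,0,0.04]]]}}

```text
t: 14.87
eef_pos: [564.8, -27.9, 134.2]
tcp_rot: [3.142, 0.0, -0.082]
ft_force: [-0.2, -1.1, -2.3]
opening: 0.212
```

Emit:
{"api": "drive_tool", "payload": {"increments": [[[0,-0.38,0],[0,0,0]],[[0,0,0],[0,0,0]],[[0,0,0],[0,0,0]]]}}

```text
t: 15.12
eef_pos: [565.9, -17.9, 134.3]
tcp_rot: [3.141, 0.0, -0.08]
ft_force: [-0.0, -0.0, -3.1]
opening: 0.21
```

```bash
python3 ov.py 7 563.5 -42 -0.08;  python3 plan.py 565.6 -15.5 54 -0.08
```

```text
w 0.93 [565.1 -44.5   5. ]
s 0.69 [567.5 -39.6   1.8]
[565.9 -19.2 134.4] [ 0.4  0.2 -1.5]
[[[-0.01,-0.04,0.89],[0.0,0.0,-0.01]],[[-0.01,-0.04,0.89],[0.0,0.0,-0.01]],[[-0.01,-0.04,0.89],[0.0,0.0,-0.01]]]
t 15.32 [565.9 -19.2 134.4] 0.20873986754449608
```

View pics/w7.png

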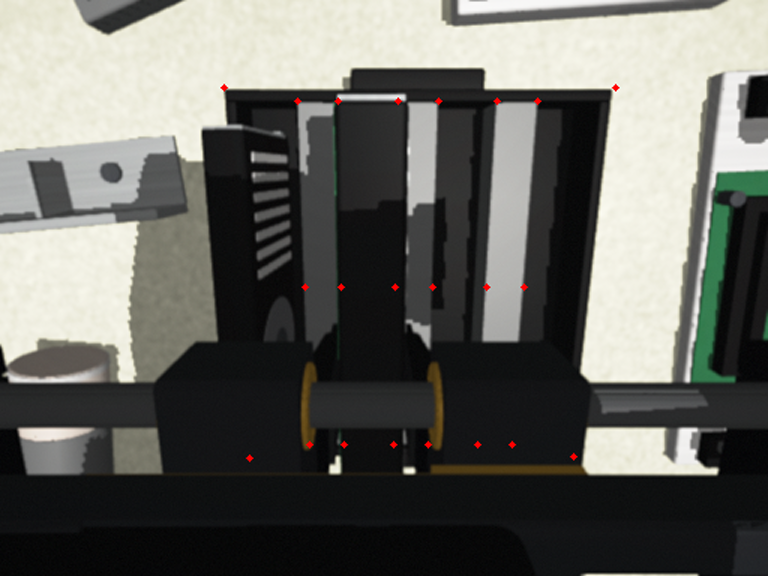

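Emit:
{"api": "drive_tool", "payload": {"increments": [[[0,-0.1,0.8],[0,0,0]],[[0,0,0.8],[0,0,0]],[[0,0,0.7],[0,0,0]],[[0,0,0.3],[0,0,0]],[[0,0,0],[0,0,0]]]}}

```text
t: 15.73
eef_pos: [565.3, -15.6, 54.8]
tcp_rot: [-3.142, 0.003, -0.082]
ft_force: [-0.7, 0.1, -2.9]
opening: 0.207
```

Emit:
{"api": "drive_tool", "payload": {"increments": [[[0,0,0.1],[0,0,0]],[[0,0,0],[0,0,0]],[[0,0,0],[0,0,0]]]}}

```text
t: 15.98
eef_pos: [566.7, -15.2, 54.5]
tcp_rot: [3.141, -0.002, -0.082]
ft_force: [-0.0, -0.4, -2.0]
opening: 0.207
```

Emit:
{"api": "drive_tool", "payload": {"increments": [[[0,0,0.1],[0,0,0]],[[0,0,0],[0,0,0]],[[0,0,0],[0,0,0]]]}}

```text
t: 16.23
eef_pos: [567.1, -15.1, 52.2]
tcp_rot: [3.141, -0.003, -0.081]
ft_force: [-0.7, -0.9, 9.1]
opening: 0.21
```

Emit:
{"api": "drive_tool", "payload": {"increments": [[[0,0,0],[0,0,0]],[[0,0,0],[0,0,0]],[[0,-0.15,0],[0,0,0]],[[0,-0.1,0],[0,0,0]]], "jaw": -0.45}}

```text
t: 16.57
eef_pos: [566.8, -7.2, 50.6]
tcp_rot: [3.142, -0.0, -0.082]
ft_force: [-0.4, -0.2, 0.1]
opening: 0.273
```

Emit:
{"api": "drive_tool", "payload": {"increments": [[[0,0,0],[0,0,0]],[[0,0,0],[0,0,0]],[[0,0,-0.7],[0,0,0]],[[0,0,-1],[0,0,0]],[[0,0,-1],[0,0,0]]], "jaw": -0.3}}

```text
t: 16.98
eef_pos: [566.2, -7.5, 131.8]
tcp_rot: [-3.142, 0.002, -0.081]
ft_force: [0.6, -0.8, 0.0]
opening: 0.351
```

```bash
python3 ov.py 8 563.5 -42 -0.08;  python3 plan.py 536.6 -376 165 -0.047
```

```text
w 0.9 [564.6 -45.3   5.2]
s 0.6 [566.1 -42.    0.3]
[566.9  -7.5 132. ] [ 0.4  0.1 -0.6]
[[[-0.0,0.95,-0.08],[0.0,-0.0,-0.03]],[[-0.0,0.95,-0.08],[0.0,-0.0,-0.03]],[[-0.01,0.95,-0.08],[0.0,-0.0,-0.03]],[[-0.01,0.95,-0.08],[0.0,-0.0,-0.03]],[[-0.01,0.95,-0.08],[0.0,-0.0,-0.03]]]
[[[-0.01,0.95,-0.08],[0.0,-0.0,-0.03]],[[-0.02,0.95,-0.08],[0.0,-0.0,-0.03]],[[-0.02,0.95,-0.08],[0.0,-0.0,-0.03]],[[-0.02,0.95,-0.08],[0.0,-0.0,-0.03]],[[-0.02,0.95,-0.08],[0.0,-0.0,-0.03]]]
[[[-0.03,0.95,-0.08],[0.0,-0.0,-0.03]],[[-0.03,0.95,-0.08],[0.0,-0.0,-0.03]],[[-0.03,0.95,-0.08],[0.0,-0.0,-0.03]]]
t 17.18 [566.9  -7.5 132. ] 0.34918603404503096
```

View pics/w8.png

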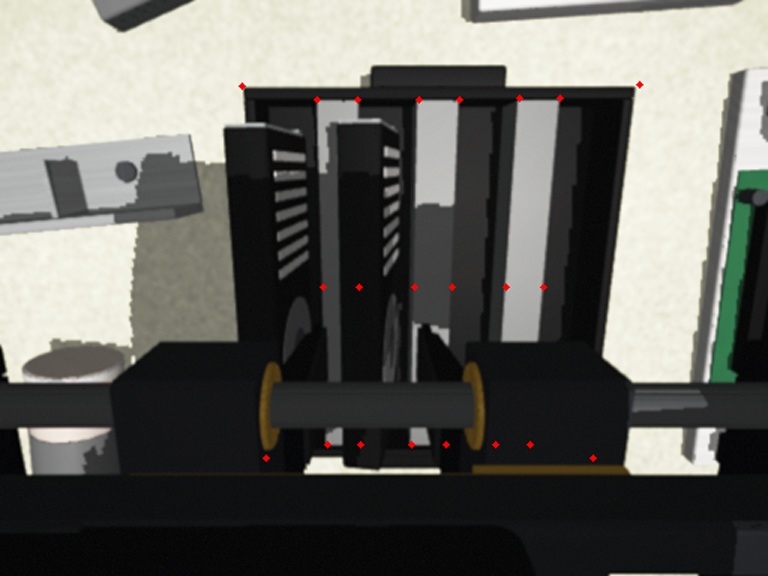

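View pics/s8.png

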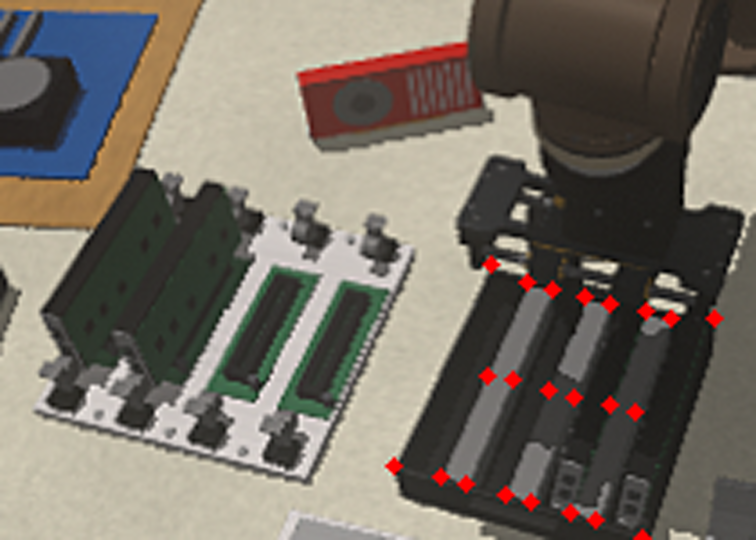

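Emit:
{"api": "drive_tool", "payload": {"increments": [[[0,0.6,-0.2],[0,0,-0.03]],[[0,1,-0.1],[0,0,-0.03]],[[-0.01,1,-0.08],[0,0,-0.03]],[[-0.01,1,-0.08],[0,0,-0.03]],[[-0.01,1,-0.08],[0,0,-0.03]]], "jaw": -0.05}}

```text
t: 17.6
eef_pos: [554.5, -146.1, 146.3]
tcp_rot: [-3.141, 0.002, -0.069]
ft_force: [0.2, -0.9, -0.4]
opening: 0.469
```

Emit:
{"api": "drive_tool", "payload": {"increments": [[[-0.01,1,-0.08],[0,0,-0.03]],[[-0.02,1,-0.08],[0,0,-0.03]],[[-0.02,1,-0.08],[0,0,-0.03]],[[-0.02,1,-0.08],[0,0,-0.03]],[[-0.02,1,-0.08],[0,0,-0.03]]]}}

```text
t: 18.02
eef_pos: [542.1, -295.8, 158.2]
tcp_rot: [-3.14, 0.002, -0.057]
ft_force: [0.5, 1.2, 0.2]
opening: 0.472
```

Emit:
{"api": "drive_tool", "payload": {"increments": [[[-0.03,1,-0.08],[0,0,-0.03]],[[-0.03,1,-0.08],[0,0,-0.03]],[[-0.03,0.7,-0.08],[0,0,-0.03]],[[0,0,0],[0,0,0]],[[0,0,0],[0,0,0]]]}}

```text
t: 18.43
eef_pos: [535.0, -375.7, 165.1]
tcp_rot: [-3.14, 0.002, -0.052]
ft_force: [-0.5, 0.7, 0.0]
opening: 0.478
```

```bash
python3 rl.py w9.png; python3 plan.py 536.6 -376.5 58.5 -0.047
```

```text
wrist card1_mid boxes_of 0.94 [ 558.7 -378.3   95.3] {}
wrist card0_mid tip_of 0.93 [ 534.8 -444.7   57.2] {}
wrist card0_mid boxes_of 0.97 [ 564.7 -437.5   97.9] {}
[ 536.  -374.1  166.6] [-3.1  0.  -0. ]
[[[0.01,0.02,0.9],[-0.0,0.0,-0.01]],[[0.01,0.02,0.9],[-0.0,0.0,-0.01]],[[0.01,0.02,0.9],[-0.0,0.0,-0.01]],[[0.01,0.02,0.9],[-0.0,0.0,-0.01]]]
t 18.68 [ 536.  -374.1  166.6] 0.4770452363792364
```

View pics/w9.png

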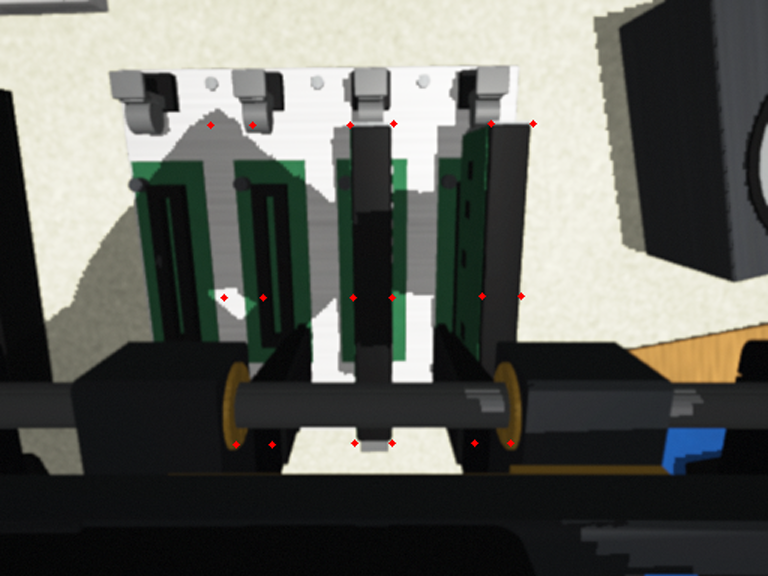

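Emit:
{"api": "drive_tool", "payload": {"increments": [[[0.02,0.03,0.88],[0,0,0]],[[0,0,0.88],[0,0,0]],[[0,0,0.88],[0,0,0]],[[0,0,0.88],[0,0,0]],[[0,0,0.05],[0,0,0]]]}}

```text
t: 19.1
eef_pos: [534.9, -374.0, 55.4]
tcp_rot: [-3.137, 0.005, -0.049]
ft_force: [0.3, 0.9, -0.4]
opening: 0.476
```

Emit:
{"api": "drive_tool", "payload": {"increments": [[[0,0,0],[0,0,0]]]}}

```text
t: 19.18
eef_pos: [536.2, -375.3, 59.1]
tcp_rot: [-3.14, 0.002, -0.049]
ft_force: [0.2, 1.0, 0.4]
opening: 0.471
```

Emit:
{"api": "drive_tool", "payload": {"increments": [[[0,0,0],[0,0,0]],[[0,0,0],[0,0,0]],[[0,0,0],[0,0,0]],[[0,0,0],[0,0,0]],[[0,0,0],[0,0,0]]], "jaw": -1}}

```text
t: 19.6
eef_pos: [536.7, -376.4, 60.9]
tcp_rot: [3.141, -0.001, -0.05]
ft_force: [-0.2, 1.2, 5.7]
opening: 0.208
```

Emit:
{"api": "drive_tool", "payload": {"increments": [[[0,0,-0.2],[0,0,0]],[[0,0,-0.3],[0,0,0]],[[0,0,-0.3],[0,0,0]],[[0,0,-0.4],[0,0,0]],[[0,0,-0.5],[0,0,0]]]}}

```text
t: 20.02
eef_pos: [536.2, -376.1, 111.9]
tcp_rot: [-3.141, 0.0, -0.05]
ft_force: [0.5, -0.0, -3.3]
opening: 0.209
```

Emit:
{"api": "drive_tool", "payload": {"increments": [[[0,0,-0.4],[0,0,0]],[[0,0,-0.4],[0,0,0]],[[0,0,-0.2],[0,0,0]],[[0,0,0],[0,0,0]],[[0,0,0],[0,0,0]]]}}

```text
t: 20.43
eef_pos: [536.3, -376.2, 141.0]
tcp_rot: [3.141, -0.0, -0.05]
ft_force: [-0.2, -0.4, -4.0]
opening: 0.209
```

```bash
python3 - <<'E'
from h import *
s=look(["tote","card1_mid"],"scene"); save(s,"s10.png",3.6,(90,100,300,250))
E
python3 plan.py 561.5 -67.5 135 -0.08
```

```text
scene tote tip_of 0.92 [566.6 -39.5  -0.8] {}
scene tote boxes_of 0.75 [582.6 -62.6  34.8] {}
scene tote boxes_of 0.44 [595.3  -7.1  88.4] {}
scene tote boxes_of 0.39 [597.2  42.5  89.4] {}
scene card1_mid tip_of 0.56 [ 537.2 -374.6  129.9] {}
scene card1_mid boxes_of 0.98 [ 582.  -369.5  140.3] {}
scene card1_mid boxes_of 0.16 [577.8 -62.9  35. ] {}
[[[0.03,-0.94,0.02],[-0.0,0.0,0.03]],[[0.03,-0.94,0.02],[-0.0,0.0,0.03]],[[0.02,-0.94,0.02],[-0.0,0.0,0.03]],[[0.02,-0.94,0.02],[-0.0,0.0,0.03]],[[0.02,-0.94,0.02],[-0.0,0.0,0.03]]]
[[[0.02,-0.94,0.02],[-0.0,0.0,0.03]],[[0.01,-0.94,0.02],[-0.0,0.0,0.03]],[[0.01,-0.94,0.02],[-0.0,0.0,0.03]],[[0.01,-0.94,0.02],[-0.0,0.0,0.03]],[[0.01,-0.94,0.02],[-0.0,0.0,0.03]]]
[[[0.0,-0.94,0.02],[-0.0,0.0,0.03]]]
t 20.68 [ 536.2 -376.1  140.1] 0.20977767556138893
```

View pics/s10.png

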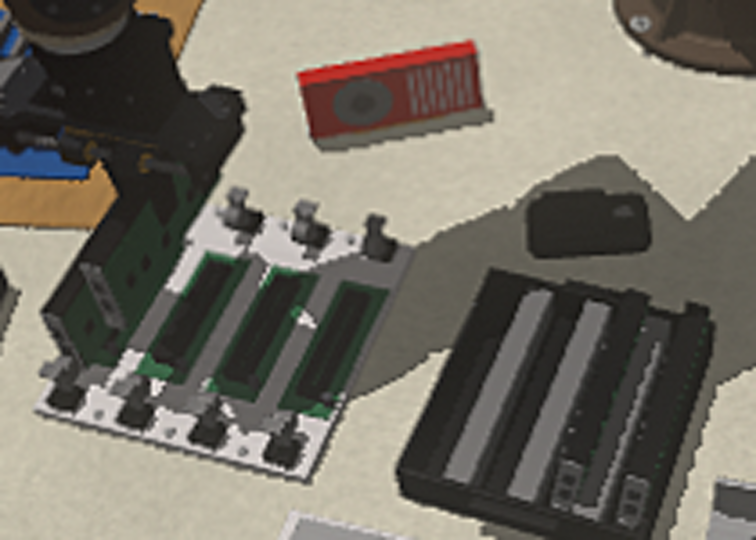

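Emit:
{"api": "drive_tool", "payload": {"increments": [[[0.03,-0.7,0.02],[0,0,0.03]],[[0.03,-0.94,0.02],[0,0,0.03]],[[0.02,-0.94,0.02],[0,0,0.03]],[[0.02,-0.94,0.02],[0,0,0.03]],[[0.02,-0.94,0.02],[0,0,0.03]]]}}

```text
t: 21.1
eef_pos: [547.1, -241.6, 137.4]
tcp_rot: [-3.141, 0.001, -0.063]
ft_force: [0.3, 0.1, -2.7]
opening: 0.204
```

Emit:
{"api": "drive_tool", "payload": {"increments": [[[0.02,-0.94,0.02],[0,0,0.03]],[[0.02,-0.94,0.02],[0,0,0.03]],[[0.01,-0.94,0.02],[0,0,0.03]],[[0.01,-0.94,0.02],[0,0,0.03]],[[0.01,-0.94,0.02],[0,0,0.03]]]}}

```text
t: 21.52
eef_pos: [558.8, -100.9, 134.5]
tcp_rot: [-3.142, 0.0, -0.074]
ft_force: [1.0, -0.1, -2.7]
opening: 0.207
```

Emit:
{"api": "drive_tool", "payload": {"increments": [[[0,-0.94,0.02],[0,0,0.03]],[[0,-0.24,0],[0,0,0]],[[0,0,0],[0,0,0]],[[0,0,0],[0,0,0]]]}}

```text
t: 21.85
eef_pos: [561.6, -67.1, 134.1]
tcp_rot: [3.141, 0.0, -0.076]
ft_force: [-0.9, -0.1, -3.1]
opening: 0.21
```

```bash
python3 ov.py 11 563 -42 -0.08;  python3 plan.py 561.3 -67.5 54 -0.08
```

```text
w 0.89 [568.  -44.2   4.5]
s 0.75 [565.4 -41.3   1.5]
s 0.22 [567.7 -10.5  47.3]
[561.5 -68.1 134.2] [-0.1 -0.2 -1.9]
[[[-0.0,-0.01,0.89],[0.0,-0.0,0.01]],[[-0.0,-0.01,0.89],[0.0,-0.0,0.01]],[[-0.0,-0.01,0.89],[0.0,-0.0,0.01]]]
t 22.05 [561.5 -68.1 134.2] 0.20858414186138785
```

View pics/w11.png

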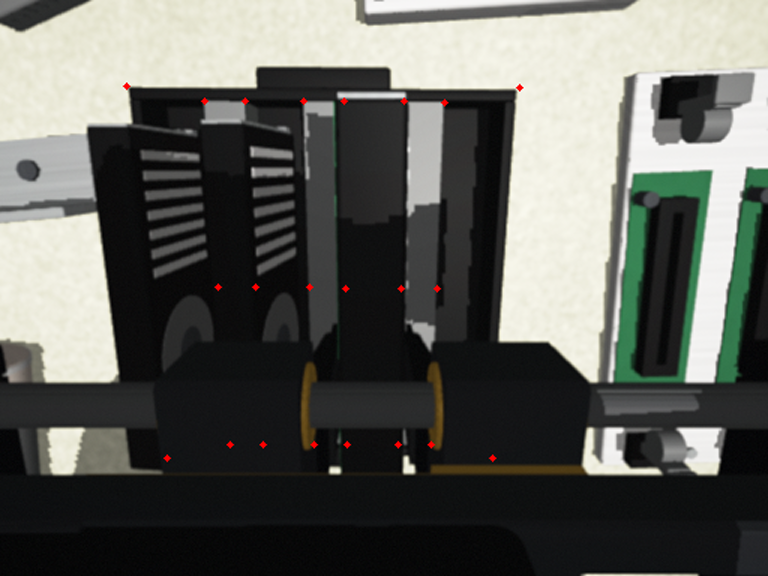

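Emit:
{"api": "drive_tool", "payload": {"increments": [[[0,-0.01,0.8],[0,0,0]],[[0,-0.01,0.8],[0,0,0]],[[0,0,0.7],[0,0,0]],[[0,0,0.3],[0,0,0]],[[0,0,0.05],[0,0,0]]]}}

```text
t: 22.47
eef_pos: [560.9, -66.9, 53.3]
tcp_rot: [-3.141, 0.003, -0.078]
ft_force: [-0.5, -1.0, -3.2]
opening: 0.208
```

Emit:
{"api": "drive_tool", "payload": {"increments": [[[0,0,0.12],[0,0,0]],[[0,0,0],[0,0,0]],[[0,0,0],[0,0,0]]]}}

```text
t: 22.72
eef_pos: [562.2, -66.9, 52.6]
tcp_rot: [3.141, -0.002, -0.077]
ft_force: [-2.0, -0.7, 5.2]
opening: 0.21
```

Emit:
{"api": "drive_tool", "payload": {"increments": [[[0,0,0],[0,0,0]],[[0,0,0],[0,0,0]],[[0,-0.15,0],[0,0,0]],[[0,-0.1,0],[0,0,0]]], "jaw": -0.45}}

```text
t: 23.05
eef_pos: [562.3, -58.6, 51.3]
tcp_rot: [3.142, -0.0, -0.077]
ft_force: [-0.8, -0.4, -0.6]
opening: 0.271
```

Emit:
{"api": "drive_tool", "payload": {"increments": [[[0,0,0],[0,0,0]],[[0,0,0],[0,0,0]],[[0,0,-0.7],[0,0,0]],[[0,0,-1],[0,0,0]],[[0,0,-1],[0,0,0]]], "jaw": -0.3}}

```text
t: 23.47
eef_pos: [561.7, -58.8, 132.5]
tcp_rot: [-3.141, 0.002, -0.077]
ft_force: [0.9, 1.0, -0.1]
opening: 0.35
```

```bash
python3 ov.py 12 563 -42 -0.08;  python3 plan.py 533.5 -442.5 165 -0.047
```

```text
w 0.87 [563.3 -40.    3.1]
s 0.61 [566.1 -39.6  -0.2]
[562.3 -58.9 132.6] [ 0.1 -0.2 -0.1]
[[[0.0,0.99,-0.08],[0.0,-0.0,-0.03]],[[-0.0,0.99,-0.08],[0.0,-0.0,-0.03]],[[-0.0,0.99,-0.08],[0.0,-0.0,-0.03]],[[-0.0,0.99,-0.08],[0.0,-0.0,-0.03]],[[-0.01,0.99,-0.08],[0.0,-0.0,-0.03]]]
[[[-0.01,0.99,-0.08],[0.0,-0.0,-0.03]],[[-0.01,0.99,-0.08],[0.0,-0.0,-0.03]],[[-0.01,0.99,-0.08],[0.0,-0.0,-0.03]],[[-0.02,0.99,-0.08],[0.0,-0.0,-0.03]],[[-0.02,0.99,-0.08],[0.0,-0.0,-0.03]]]
[[[-0.02,0.99,-0.08],[0.0,-0.0,-0.03]],[[-0.02,0.99,-0.08],[0.0,-0.0,-0.03]],[[-0.03,0.99,-0.08],[0.0,-0.0,-0.03]]]
t 23.67 [562.3 -58.9 132.6] 0.3482591880978166
```

View pics/w12.png

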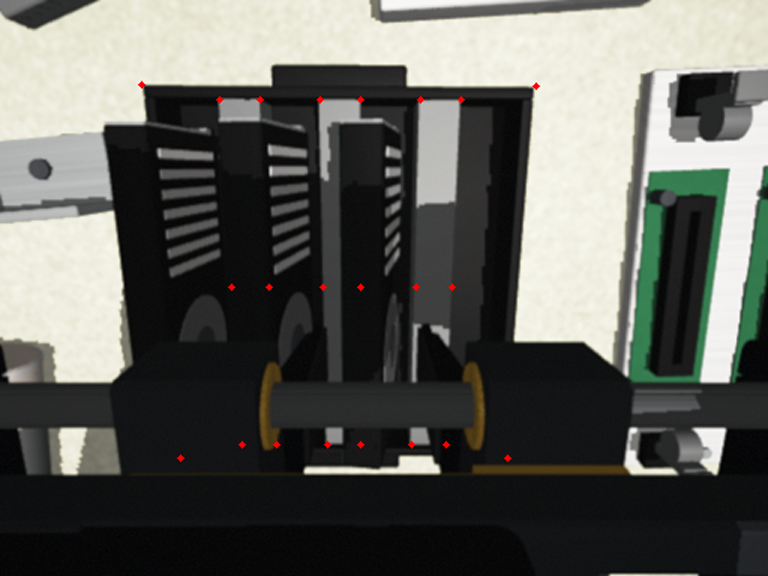

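Three cards stand, all leaning slightly to +y. On to the fourth.

Emit:
{"api": "drive_tool", "payload": {"increments": [[[0,0.6,-0.2],[0,0,-0.03]],[[0,1,-0.1],[0,0,-0.03]],[[0,1,-0.08],[0,0,-0.03]],[[0,1,-0.08],[0,0,-0.03]],[[-0.01,1,-0.08],[0,0,-0.03]]], "jaw": -0.05}}

```text
t: 24.08
eef_pos: [551.3, -197.6, 146.9]
tcp_rot: [-3.141, 0.002, -0.064]
ft_force: [0.9, -0.9, 0.3]
opening: 0.471
```

Emit:
{"api": "drive_tool", "payload": {"increments": [[[-0.01,1,-0.08],[0,0,-0.03]],[[-0.01,1,-0.08],[0,0,-0.03]],[[-0.01,1,-0.08],[0,0,-0.03]],[[-0.02,1,-0.08],[0,0,-0.03]],[[-0.02,1,-0.08],[0,0,-0.03]]]}}

```text
t: 24.5
eef_pos: [540.2, -347.3, 158.7]
tcp_rot: [-3.14, 0.002, -0.053]
ft_force: [0.2, 1.1, -0.2]
opening: 0.475
```

Emit:
{"api": "drive_tool", "payload": {"increments": [[[-0.02,1,-0.08],[0,0,-0.03]],[[-0.02,1,-0.08],[0,0,-0.03]],[[-0.03,1,-0.06],[0,0,-0.03]],[[0,0.25,0],[0,0,0]],[[0,0,0],[0,0,0]]]}}

```text
t: 24.92
eef_pos: [533.0, -445.0, 164.8]
tcp_rot: [-3.14, 0.002, -0.048]
ft_force: [0.1, 0.6, -0.3]
opening: 0.475
```

```bash
python3 rl.py w13.png; python3 plan.py 533.5 -442.3 58.5 -0.047
```

```text
wrist card0_mid boxes_of 0.89 [ 556.4 -442.7   96.3] {}
[ 534.3 -442.   166.7] [-3.1  0.  -0. ]
[[[-0.01,0.0,0.9],[-0.0,0.0,0.01]],[[-0.01,0.0,0.9],[-0.0,0.0,0.01]],[[-0.01,0.0,0.9],[-0.0,0.0,0.01]],[[-0.01,0.0,0.9],[-0.0,0.0,0.01]]]
t 25.17 [ 534.3 -442.   166.7] 0.47832418449886355
```

View pics/w13.png

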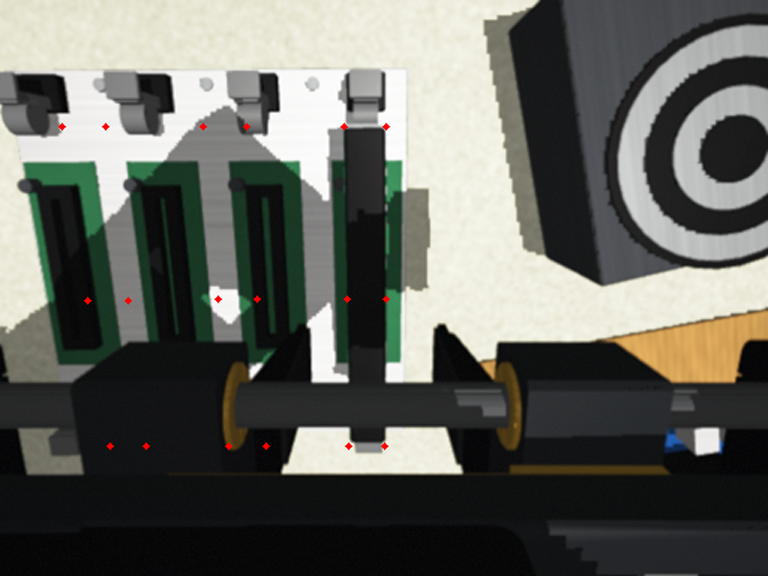

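Emit:
{"api": "drive_tool", "payload": {"increments": [[[0,-0.07,0.88],[0,0,0]],[[0,0,0.88],[0,0,0]],[[0,0,0.88],[0,0,0]],[[0,0,0.88],[0,0,0]],[[0,0,0.05],[0,0,0]]]}}

```text
t: 25.58
eef_pos: [532.8, -438.6, 55.3]
tcp_rot: [-3.137, 0.005, -0.044]
ft_force: [-0.4, 0.4, -1.3]
opening: 0.474
```

Emit:
{"api": "drive_tool", "payload": {"increments": [[[0,0,0],[0,0,0]],[[0,0,0],[0,0,0]]]}}

```text
t: 25.75
eef_pos: [534.8, -441.3, 61.3]
tcp_rot: [3.14, -0.001, -0.045]
ft_force: [0.1, -0.0, -0.4]
opening: 0.474
```

Emit:
{"api": "drive_tool", "payload": {"increments": [[[0,0,0],[0,0,0]],[[0,0,0],[0,0,0]],[[0,0,0],[0,0,0]],[[0,0,0],[0,0,0]],[[0,0,0],[0,0,0]]], "jaw": -1}}

```text
t: 26.17
eef_pos: [534.2, -441.5, 60.5]
tcp_rot: [3.141, -0.001, -0.046]
ft_force: [0.1, 0.1, 5.2]
opening: 0.208
```

Emit:
{"api": "drive_tool", "payload": {"increments": [[[0,0,-0.2],[0,0,0]],[[0,0,-0.3],[0,0,0]],[[0,0,-0.3],[0,0,0]],[[0,0,-0.4],[0,0,0]],[[0,0,-0.5],[0,0,0]]]}}

```text
t: 26.58
eef_pos: [533.9, -441.1, 111.9]
tcp_rot: [-3.141, 0.0, -0.045]
ft_force: [-0.4, -0.4, -2.0]
opening: 0.211
```

Emit:
{"api": "drive_tool", "payload": {"increments": [[[0,0,-0.4],[0,0,0]],[[0,0,-0.4],[0,0,0]],[[0,0,-0.2],[0,0,0]],[[0,0,0],[0,0,0]],[[0,0,0],[0,0,0]]]}}

```text
t: 27.0
eef_pos: [534.0, -441.2, 141.0]
tcp_rot: [3.141, -0.0, -0.045]
ft_force: [-0.1, -0.0, -2.4]
opening: 0.208
```

```bash
python3 - <<'E'
from h import *
s=look(["tote","card0_mid"],"scene"); save(s,"s14.png",3.6,(70,100,300,250))
E
python3 plan.py 556.8 -119.5 135 -0.08
```

```text
scene tote tip_of 0.74 [563.5 -40.    2.1] {}
scene tote boxes_of 0.75 [586.7 -44.5  33.5] {}
scene card0_mid tip_of 0.63 [ 534.4 -439.   136.9] {}
scene card0_mid boxes_of 0.6 [ 575.1 -430.4  144.2] {}
[[[0.03,-0.98,0.02],[-0.0,0.0,0.04]],[[0.02,-0.98,0.02],[-0.0,0.0,0.04]],[[0.02,-0.98,0.02],[-0.0,0.0,0.04]],[[0.02,-0.98,0.02],[-0.0,0.0,0.04]],[[0.01,-0.98,0.02],[-0.0,0.0,0.04]]]
[[[0.01,-0.98,0.02],[-0.0,0.0,0.04]],[[0.01,-0.98,0.02],[-0.0,0.0,0.04]],[[0.0,-0.98,0.02],[-0.0,0.0,0.04]],[[0.0,-0.98,0.02],[-0.0,0.0,0.04]],[[-0.0,-0.98,0.02],[-0.0,0.0,0.04]]]
[[[-0.01,-0.98,0.02],[-0.0,0.0,0.04]]]
t 27.25 [ 533.9 -441.1  140.1] 0.20614644849011857
```

View pics/s14.png

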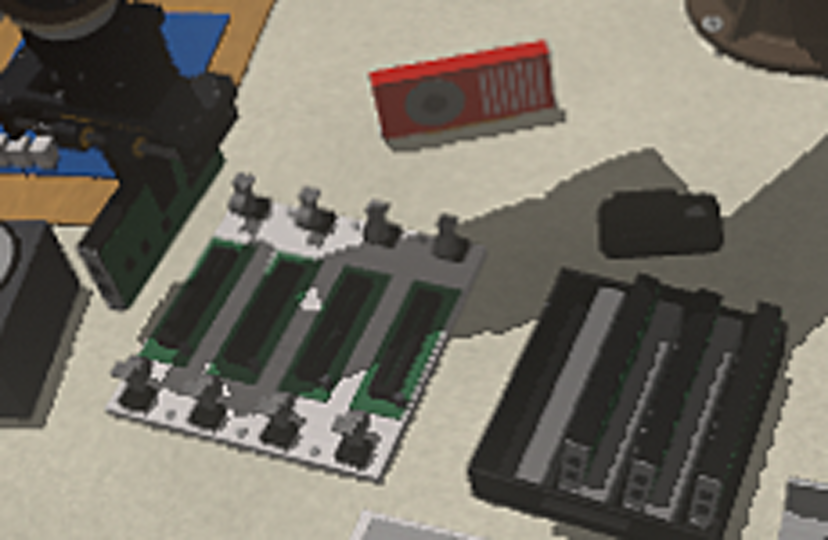

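Emit:
{"api": "drive_tool", "payload": {"increments": [[[0.03,-0.7,0.02],[0,0,0.04]],[[0.02,-0.98,0.02],[0,0,0.04]],[[0.02,-0.98,0.02],[0,0,0.04]],[[0.02,-0.98,0.02],[0,0,0.04]],[[0.01,-0.98,0.02],[0,0,0.04]]]}}

```text
t: 27.67
eef_pos: [544.1, -301.7, 137.4]
tcp_rot: [-3.141, 0.0, -0.062]
ft_force: [1.4, 0.1, -1.7]
opening: 0.21
```

Emit:
{"api": "drive_tool", "payload": {"increments": [[[0.01,-0.98,0.02],[0,0,0.04]],[[0.01,-0.98,0.02],[0,0,0.04]],[[0,-0.98,0.02],[0,0,0.04]],[[0,-0.98,0.02],[0,0,0.04]],[[0,-0.98,0.02],[0,0,0.04]]]}}

```text
t: 28.08
eef_pos: [554.7, -155.0, 134.6]
tcp_rot: [-3.142, 0.0, -0.078]
ft_force: [1.0, -0.3, -3.3]
opening: 0.209
```

Emit:
{"api": "drive_tool", "payload": {"increments": [[[0,-0.98,0.02],[0,0,0.04]],[[0,-0.28,0],[0,0,0]],[[0,0,0],[0,0,0]],[[0,0,0],[0,0,0]]]}}

```text
t: 28.42
eef_pos: [558.0, -118.9, 134.2]
tcp_rot: [3.141, -0.0, -0.08]
ft_force: [0.5, -0.5, -2.7]
opening: 0.209
```

```bash
python3 ov.py 15 563 -42 -0.08;  python3 plan.py 556.8 -119.5 54 -0.08
```

```text
s 0.76 [566.8 -39.3   1. ]
[ 557.8 -119.9  134.1] [-0.1  1.2 -1.7]
[[[-0.01,-0.0,0.89],[0.0,0.0,-0.01]],[[-0.01,-0.0,0.89],[0.0,0.0,-0.01]],[[-0.01,-0.0,0.89],[0.0,0.0,-0.01]]]
t 28.62 [ 557.8 -119.9  134.1] 0.20918799933570395
```

View pics/w15.png

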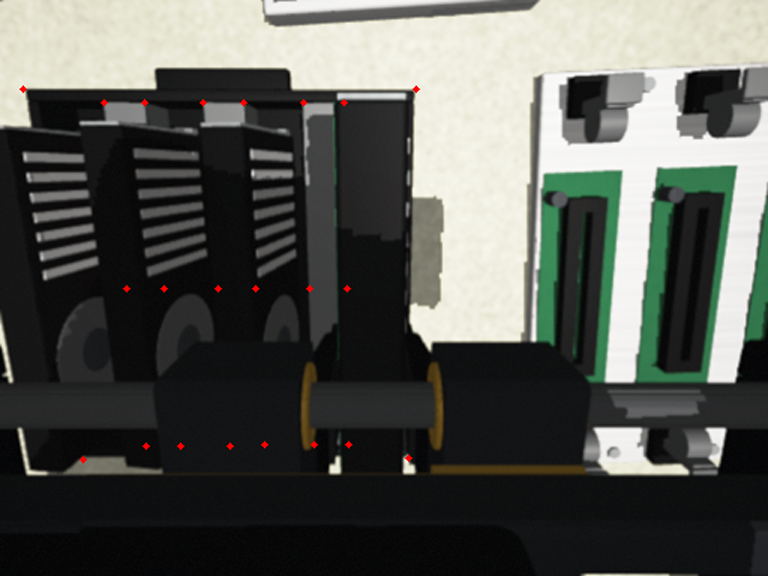

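Emit:
{"api": "drive_tool", "payload": {"increments": [[[-0.02,-0.01,0.8],[0,0,0]],[[0,-0.01,0.8],[0,0,0]],[[0,0,0.7],[0,0,0]],[[0,0,0.3],[0,0,0]],[[0,0,0.05],[0,0,0]]]}}

```text
t: 29.03
eef_pos: [556.5, -118.6, 53.1]
tcp_rot: [-3.141, 0.003, -0.082]
ft_force: [-0.6, 0.7, -3.1]
opening: 0.207
```

Emit:
{"api": "drive_tool", "payload": {"increments": [[[0,0,0.12],[0,0,0]],[[0,0,0],[0,0,0]],[[0,0,0],[0,0,0]]]}}

```text
t: 29.28
eef_pos: [557.9, -118.6, 52.4]
tcp_rot: [3.141, -0.002, -0.081]
ft_force: [0.6, -0.5, -2.9]
opening: 0.209
```

Emit:
{"api": "drive_tool", "payload": {"increments": [[[0,0,0.07],[0,0,0]],[[0,0,0],[0,0,0]]]}}

```text
t: 29.45
eef_pos: [558.3, -118.6, 52.0]
tcp_rot: [3.141, -0.004, -0.081]
ft_force: [-6.5, 0.6, 22.7]
opening: 0.206
```

Emit:
{"api": "drive_tool", "payload": {"increments": [[[0,0,0],[0,0,0]],[[0,0,0],[0,0,0]],[[0,-0.15,0],[0,0,0]],[[0,-0.1,0],[0,0,0]]], "jaw": -0.45}}

```text
t: 29.78
eef_pos: [558.0, -110.4, 49.3]
tcp_rot: [3.141, -0.001, -0.081]
ft_force: [0.3, 0.0, -0.6]
opening: 0.277
```

Emit:
{"api": "drive_tool", "payload": {"increments": [[[0,0,0],[0,0,0]],[[0,0,0],[0,0,0]],[[0,0,-0.7],[0,0,0]],[[0,0,-1],[0,0,0]],[[0,0,-1],[0,0,0]]], "jaw": -0.3}}

```text
t: 30.2
eef_pos: [557.4, -110.5, 130.3]
tcp_rot: [-3.141, 0.002, -0.081]
ft_force: [0.4, -0.1, -0.3]
opening: 0.349
```

Emit:
{"api": "drive_tool", "payload": {"increments": [[[0,0,-1],[0,0,0]],[[0,0,-1],[0,0,0]],[[-0.6,0,-0.6],[0,0,0]],[[0,0,0],[0,0,0]]], "jaw": 0.6}}

```text
t: 30.53
eef_pos: [539.4, -109.2, 211.6]
tcp_rot: [3.14, -0.004, -0.08]
ft_force: [0.9, 0.2, -0.9]
opening: 0.572
```

```bash
python3 ov.py 16 563 -42 -0.08; python3 - <<'E'
from h import *
s=look(["can0_mid","can0_foot","can1_mid","can1_foot","card0_mid","card1_mid","card2_mid","card3_mid"],"scene",1)
E
```

```text
w 0.63 [564.2 -44.5   5.8]
w 0.43 [363.5 -67.   15.2]
s 0.87 [566.1 -40.9  -1.2]
[ 539.9 -109.1  206.9] [-0.   0.1  0.9]
scene can0_mid tip_of 0.59 [444.5 192.9  25.1] {}
scene can0_mid boxes_of 0.92 [471.3 190.9  47.6] {}
scene can0_foot tip_of 0.88 [535.7 178.7  25.8] {}
scene can0_foot boxes_of 0.81 [470.4 189.   46. ] {}
scene can1_mid tip_of 0.98 [457.5 348.3  26.4] {}
scene can1_mid boxes_of 0.7 [483.6 339.9  47.7] {}
scene can1_foot tip_of 0.87 [550.  336.5  29.4] {}
scene can1_foot boxes_of 0.91 [480.8 341.7  51. ] {}
scene card0_mid tip_of 0.71 [ 558.6 -112.7   45.5] {}
scene card0_mid boxes_of 0.92 [ 584.1 -106.3   88.9] {}
scene card1_mid boxes_of 0.58 [591.  -55.   82.4] {}
scene card2_mid boxes_of 0.97 [595.2  -7.   86.6] {}
scene card3_mid tip_of 0.82 [571.9  45.3  48.3] {}
scene card3_mid boxes_of 0.92 [600.4  46.6  86.2] {}
```

View pics/w16.png

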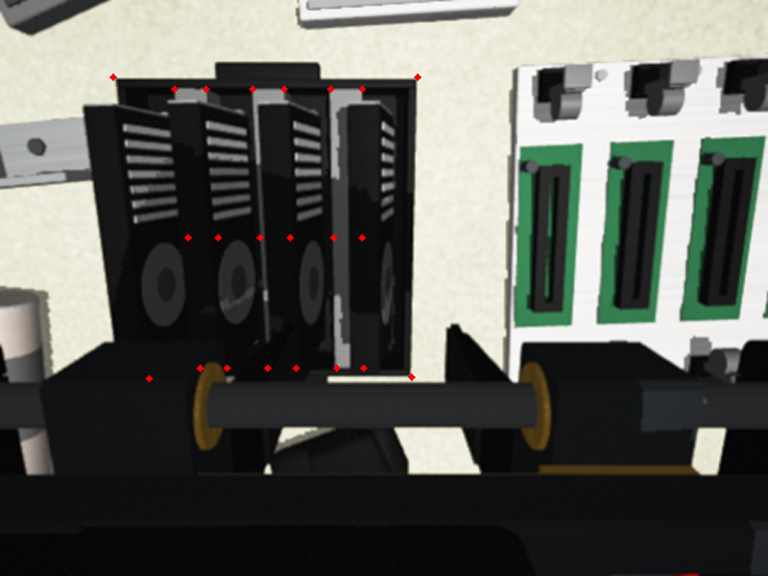

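View pics/s16.png

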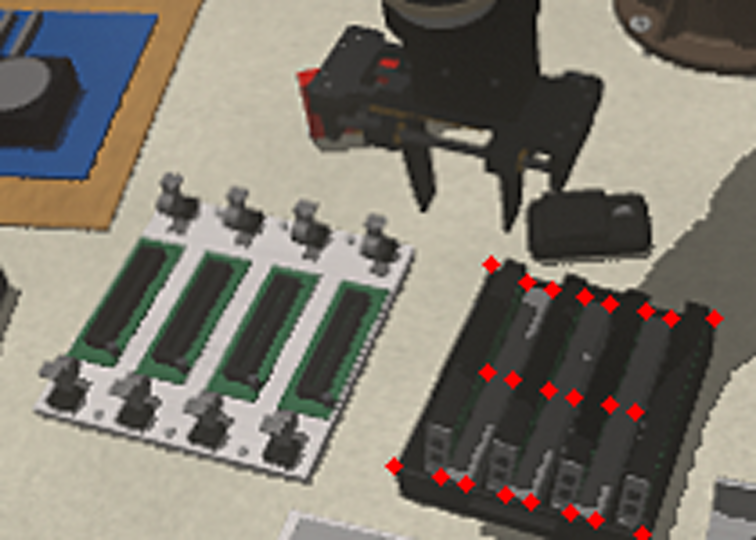

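```bash
python3 plan.py 396.5 203 160 -0.186
```

```text
[[[-0.51,-0.91,0.15],[0.0,-0.0,0.12]],[[-0.52,-0.9,0.15],[0.0,-0.0,0.12]],[[-0.53,-0.9,0.15],[0.0,-0.0,0.12]],[[-0.54,-0.89,0.15],[0.0,-0.0,0.12]],[[-0.54,-0.89,0.15],[0.0,-0.0,0.12]]]
[[[-0.55,-0.88,0.15],[0.0,-0.0,0.12]],[[-0.56,-0.88,0.15],[0.0,-0.0,0.12]],[[-0.57,-0.87,0.15],[0.0,-0.0,0.12]],[[-0.58,-0.87,0.15],[0.0,-0.0,0.12]],[[-0.59,-0.86,0.15],[0.0,-0.0,0.12]]]
[[[-0.59,-0.85,0.15],[0.0,-0.0,0.12]]]
t 31.58 [ 539.9 -109.2  208. ] 0.7995462709325406
```

Emit:
{"api": "drive_tool", "payload": {"increments": [[[-0.5,-0.6,0.15],[0,0,0.12]],[[-0.52,-0.9,0.15],[0,0,0.12]],[[-0.53,-0.9,0.15],[0,0,0.12]],[[-0.54,-0.89,0.15],[0,0,0.12]],[[-0.54,-0.89,0.15],[0,0,0.12]]], "jaw": 0.7}}

```text
t: 32.0
eef_pos: [473.3, 24.5, 185.4]
tcp_rot: [3.142, -0.0, -0.13]
ft_force: [0.3, 0.9, 0.0]
opening: 0.849
```

Emit:
{"api": "drive_tool", "payload": {"increments": [[[-0.55,-0.88,0.15],[0,0,0.12]],[[-0.56,-0.88,0.15],[0,0,0.12]],[[-0.57,-0.87,0.15],[0,0,0.12]],[[-0.58,-0.87,0.15],[0,0,0.12]],[[-0.59,-0.86,0.15],[0,0,0.12]]]}}

```text
t: 32.42
eef_pos: [408.0, 166.7, 163.0]
tcp_rot: [-3.141, -0.0, -0.177]
ft_force: [0.4, 0.7, -0.0]
opening: 0.848
```

Emit:
{"api": "drive_tool", "payload": {"increments": [[[-0.59,-0.85,0.15],[0,0,0.12]],[[0,-0.3,0],[0,0,0]],[[0,0,0],[0,0,0]],[[0,0,0],[0,0,0]]]}}

```text
t: 32.75
eef_pos: [397.8, 202.6, 158.6]
tcp_rot: [3.142, -0.0, -0.185]
ft_force: [0.1, 0.2, 0.2]
opening: 0.851
```

```bash
cat > cn.py <<'E'
from h import *
import sys
p=look(["can0_mid","can0_foot","can1_mid","can1_foot"],"wrist",1)
i=sys.argv[2]
F,M=(np.array([534,177,26]),np.array([443.5,194,26])) if i=="0" else (np.array([548.5,334,26]),np.array([457.5,350,26]))
u=(M-F)/np.linalg.norm(M-F); v=np.array([-u[1],u[0],0])
pts=[F+u*a+v*b+[0,0,0] for a in(0,160) for b in(-26,26)]
save(p,sys.argv[1],1.5,pts=pts); s=env.state(); print(s["eef_pos"],s["tcp_rot"].round(3),s["joints"].round(2))
E
python3 cn.py w17.png 0
```

```text
wrist can0_mid tip_of 0.7 [438.1 190.6  23.2] {}
wrist can0_mid boxes_of 0.61 [459.4 190.9  49.6] {}
wrist can0_foot tip_of 0.9 [537.  174.2  26.3] {}
wrist can0_foot boxes_of 0.87 [458.3 190.   48.5] {}
wrist can1_mid tip_of 0.96 [457.6 348.   26.1] {}
wrist can1_mid boxes_of 0.75 [476.3 332.   48.1] {}
wrist can1_foot tip_of 0.89 [553.4 334.1  27.4] {}
wrist can1_foot boxes_of 0.74 [477.5 333.7  45.1] {}
[397.7 202.1 158.5] [ 3.1 -0.  -0.2] [ 0.3  0.3  2.  -0.   0.8  2.1]
```

View pics/w17.png

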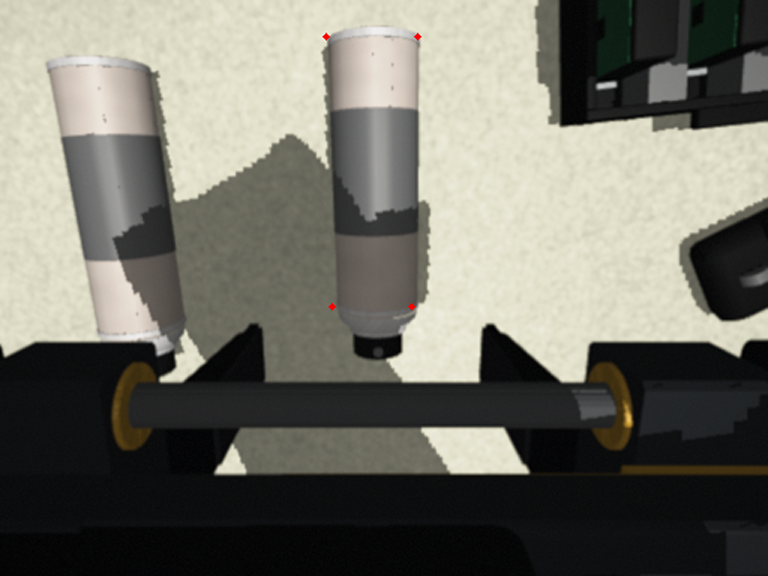

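Emit:
{"api": "drive_tool", "payload": {"increments": [[[0,0,1],[0,0,0]],[[0,0,1],[0,0,0]],[[0,0,1],[0,0,0]],[[0,0,1],[0,0,0]],[[0,0,0.5],[0,0,0]]]}}

```text
t: 33.62
eef_pos: [396.7, 202.1, 21.0]
tcp_rot: [3.14, 0.002, -0.186]
ft_force: [0.8, -0.4, 0.9]
opening: 0.854
```

Emit:
{"api": "drive_tool", "payload": {"increments": [[[0,0,0.3],[0,0,0]],[[0,0,0.1],[0,0,0]],[[0,0,0],[0,0,0]],[[0,0,0],[0,0,0]]]}}

```text
t: 33.95
eef_pos: [397.9, 202.6, 12.2]
tcp_rot: [-3.141, -0.001, -0.186]
ft_force: [-0.2, 1.2, 0.7]
opening: 0.85
```

Close on the can.

Emit:
{"api": "drive_tool", "payload": {"increments": [[[0,0,0.1],[0,0,0]],[[0,0,0],[0,0,0]],[[0,0,0],[0,0,0]],[[0,0,0],[0,0,0]],[[0,0,0],[0,0,0]]], "jaw": -0.1}}

```text
t: 34.37
eef_pos: [397.5, 202.5, 8.8]
tcp_rot: [-3.142, -0.0, -0.186]
ft_force: [0.3, 0.3, -0.5]
opening: 0.555
```

Emit:
{"api": "drive_tool", "payload": {"increments": [[[0,0,0],[0,0,0]],[[0,0,0],[0,0,0]],[[0,0,0],[0,0,0]]]}}

```text
t: 34.62
eef_pos: [397.5, 202.5, 8.7]
tcp_rot: [-3.142, -0.0, -0.186]
ft_force: [-0.4, 0.2, 5.5]
opening: 0.54
```

Emit:
{"api": "drive_tool", "payload": {"increments": [[[0.3,-0.06,0],[0,0,-0.5]],[[0.4,-0.06,0],[0,0,-0.5]],[[0.4,-0.04,0],[0,0,-0.5]],[[0.4,-0.03,0],[0,0,-0.5]],[[0.4,-0.01,0],[0,0,-0.5]]]}}

```text
t: 35.03
eef_pos: [453.2, 202.2, 8.6]
tcp_rot: [3.14, 0.005, 0.015]
ft_force: [-9.2, -1.2, 12.1]
opening: 0.541
```

Emit:
{"api": "drive_tool", "payload": {"increments": [[[0,0,0],[0,0,0]],[[0,0,0],[0,0,0]]]}}

```text
t: 35.2
eef_pos: [456.0, 202.8, 8.7]
tcp_rot: [-3.141, -0.002, 0.013]
ft_force: [3.9, -1.2, 3.8]
opening: 0.541
```

```bash
python3 - <<'E'
from h import *
p=look(["can0_foot"],"wrist",1); save(p,"w18.png",1.5)
s=look(["can0_mid","can0_foot","fence"],"scene",2); save(s,"s18.png",4,(270,140,430,290))
t=look(["can0_foot","fence"],"top",2)
print(env.state()["eef_pos"],env.state()["tcp_rot"].round(3),env.state()["ft_force"])
E
```

```text
wrist can0_foot boxes_of 0.69 [516.7 203.9  48.6] {}
scene can0_mid tip_of 0.65 [502.2 204.9  26. ] {}
scene can0_mid tip_of 0.2 [ 538.5 -345.    -3.3] {}
scene can0_mid boxes_of 0.56 [534.  207.1  47.4] {}
scene can0_foot tip_of 0.91 [591.7 207.4  25.4] {}
scene can0_foot tip_of 0.61 [567.1 -60.9  43.4] {}
scene can0_foot boxes_of 0.68 [530.  202.1  48.1] {}
scene fence tip_of 0.97 [612.2 254.4   0.8] {}
scene fence boxes_of 0.7 [625.6 255.7   3.8] {}
top can0_foot tip_of 0.59 [594.4 203.4  27. ] {}
top can0_foot boxes_of 0.71 [516.6 351.   48.6] {}
top can0_foot boxes_of 0.65 [573.  199.1  47.6] {}
top fence tip_of 0.7 [614.2 253.2   0.2] {}
top fence boxes_of 0.58 [637.3 248.6   7.1] {}
[455.3 202.8   8.7] [-3.1 -0.   0. ] [ 4.4 -0.7  4.3]
```

View pics/w18.png

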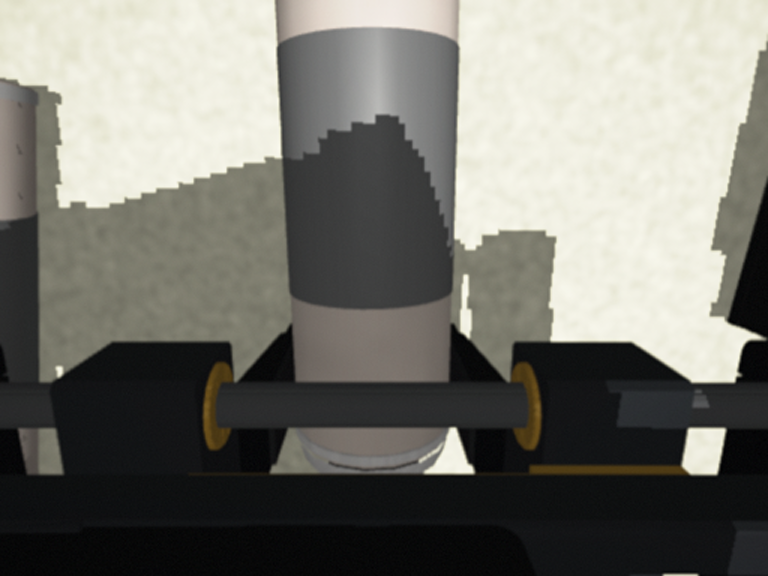

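View pics/s18.png

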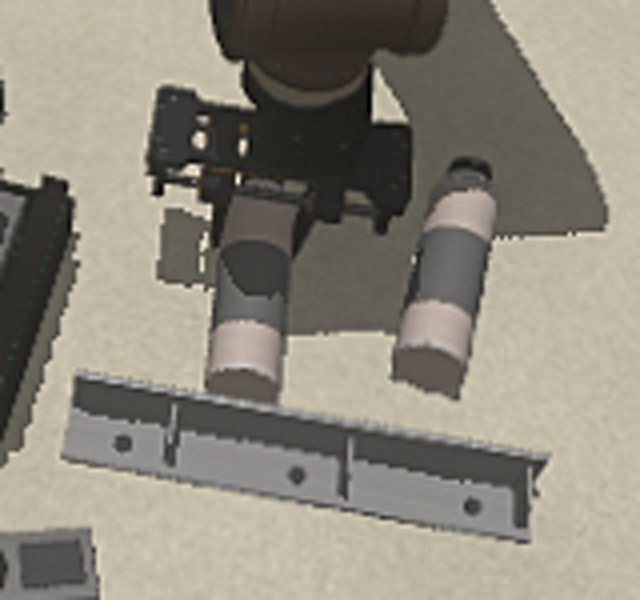

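Emit:
{"api": "drive_tool", "payload": {"increments": [[[0.2,0,0],[0,0,0]],[[0.2,0,0],[0,0,0]],[[0.1,0,0],[0,0,0]],[[0,0,0],[0,0,0]]]}}

```text
t: 36.28
eef_pos: [466.3, 202.3, 8.6]
tcp_rot: [3.14, 0.008, 0.014]
ft_force: [-11.5, -1.3, 20.0]
opening: 0.544
```

Emit:
{"api": "drive_tool", "payload": {"increments": [[[0.1,0,0],[0,0,0]],[[0,0,0],[0,0,0]],[[0,0,0],[0,0,0]]]}}

```text
t: 36.53
eef_pos: [468.8, 202.3, 8.6]
tcp_rot: [3.14, 0.008, 0.014]
ft_force: [-14.4, -1.4, 19.7]
opening: 0.539
```

Emit:
{"api": "drive_tool", "payload": {"increments": [[[0,0,-0.04],[0,0,0]],[[0.08,0,0],[0,0,0]],[[0,0,0],[0,0,0]],[[0,0,0],[0,0,0]]]}}

```text
t: 36.87
eef_pos: [474.2, 202.7, 9.1]
tcp_rot: [3.141, 0.003, 0.014]
ft_force: [-4.8, 1.4, -1.5]
opening: 0.543
```

Emit:
{"api": "drive_tool", "payload": {"increments": [[[0.08,0,0],[0,0,0]],[[0,0,0],[0,0,0]],[[0,0,0],[0,0,0]]]}}

```text
t: 37.12
eef_pos: [474.1, 202.5, 8.7]
tcp_rot: [3.14, 0.008, 0.014]
ft_force: [-13.6, 3.0, -0.3]
opening: 0.542
```

```bash
python3 - <<'E'
from h import *
s=look(["can0_mid","can0_foot"],"scene",1); save(s,"s19.png",4,(270,140,430,290))
t=look(["can0_foot"],"top",2); save(t,"t19.png",4,(110,130,260,280))
print(env.state()["eef_pos"],env.state()["tcp_rot"].round(3),env.state()["ft_force"])
E
```

```text
scene can0_mid tip_of 0.87 [521.1 206.2  25. ] {}
scene can0_foot tip_of 0.75 [613.5 209.9  24.2] {}
scene can0_foot boxes_of 0.59 [540.2 203.1  47.8] {}
top can0_foot tip_of 0.59 [611.4 205.4  27.2] {}
top can0_foot boxes_of 0.56 [595.5 197.2  45.4] {}
[474.2 202.6   8.8] [3.1 0.  0. ] [-14.2   1.7   1.1]
```

View pics/s19.png

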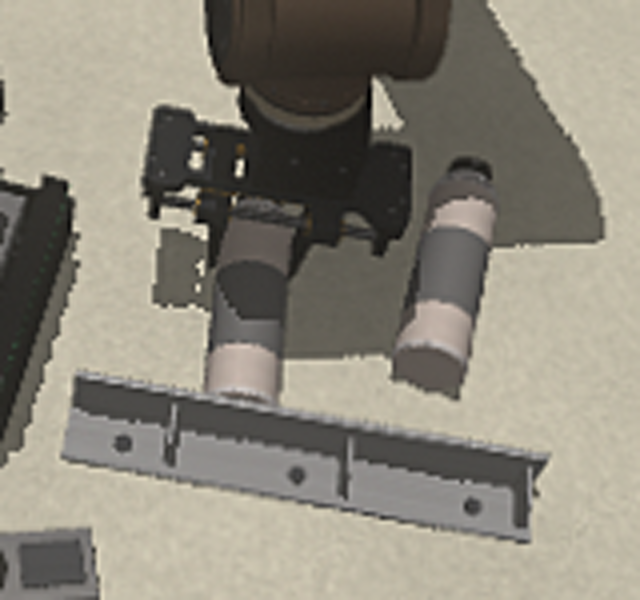

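View pics/t19.png

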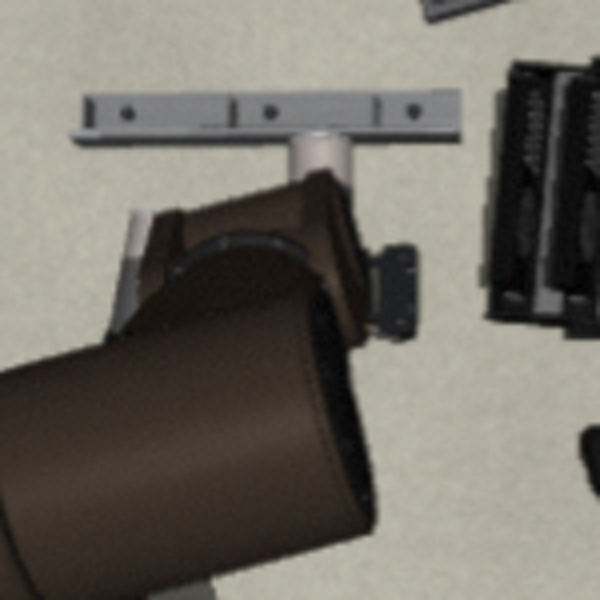

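Emit:
{"api": "drive_tool", "payload": {"increments": [[[0,0,0],[0,0,0]],[[0,0,0],[0,0,0]],[[0,0,0],[0,0,0]]], "jaw": 0.3}}

```text
t: 37.77
eef_pos: [478.4, 203.1, 9.7]
tcp_rot: [-3.141, -0.001, 0.014]
ft_force: [0.5, -0.6, -0.3]
opening: 0.641
```

```bash
python3 plan.py 484.3 202.8 12 0.013 0.5
```

```text
[[[0.03,0.0,-0.01],[-0.0,0.89,0.0]],[[0.03,0.0,-0.01],[-0.0,0.89,0.0]],[[0.03,0.0,-0.01],[-0.0,0.89,0.0]],[[0.03,0.0,-0.0],[-0.0,0.89,0.0]],[[0.03,0.0,-0.0],[-0.0,0.89,0.0]]]
[[[0.03,0.0,-0.0],[-0.0,0.89,0.0]],[[0.03,0.0,0.0],[-0.0,0.89,0.0]]]
t 37.77 [478.4 203.1   9.7] 0.6411462672726613
```

Emit:
{"api": "drive_tool", "payload": {"increments": [[[0.03,0,-0.01],[0,0.89,0]],[[0.03,0,-0.01],[0,0.89,0]],[[0.03,0,-0.01],[0,0.89,0]],[[0.03,0,0],[0,0.89,0]],[[0.03,0,0],[0,0.89,0]]]}}

```text
t: 38.18
eef_pos: [484.9, 199.8, 14.4]
tcp_rot: [3.131, -0.278, 0.014]
ft_force: [-0.1, -0.1, 0.2]
opening: 0.646
```

Emit:
{"api": "drive_tool", "payload": {"increments": [[[0.03,0,0],[0,0.89,0]],[[0.03,0,0],[0,0.89,0]],[[0,0,0],[0,0,0]],[[0,0,0],[0,0,0]]]}}

```text
t: 38.52
eef_pos: [506.9, 199.9, 44.8]
tcp_rot: [-3.135, -0.362, 0.018]
ft_force: [0.5, -0.3, -0.3]
opening: 0.654
```

```bash
python3 - <<'E'
from h import *
s=look(["can0_mid","can0_foot"],"scene",1); save(s,"s20.png",4,(270,140,430,290))
print(env.state()["eef_pos"],env.state()["tcp_rot"].round(3),env.state()["ft_force"],env.state()["joints"].round(2))
E
```

```text
scene can0_mid tip_of 0.64 [519.3 203.3  25.1] {}
scene can0_mid boxes_of 0.59 [535.  204.9  49.1] {}
scene can0_foot tip_of 0.9 [611.2 206.7  24.4] {}
scene can0_foot boxes_of 0.78 [532.7 204.7  48.4] {}
[506.1 199.9  43.7] [-3.1 -0.4  0. ] [ 0.3  0.  -0.3] [ 0.3  0.6  2.1 -0.8  0.1  2.7]
```

View pics/s20.png

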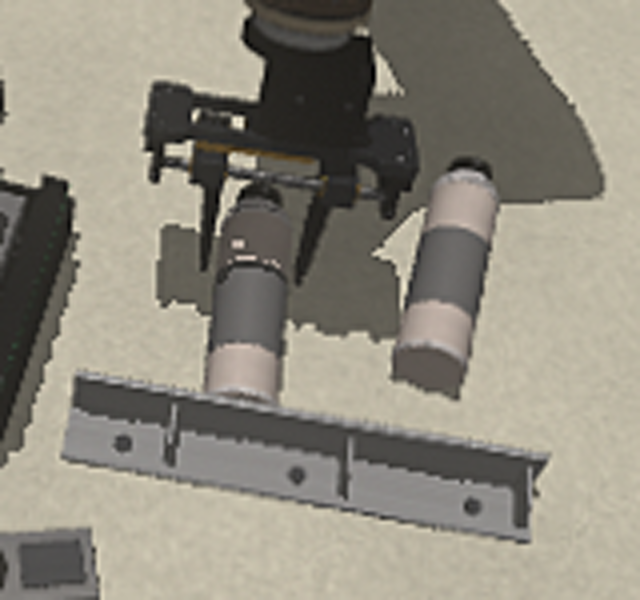

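```bash
python3 plan.py 473 203 30 0.013 0 7
```

```text
[[[-0.17,-0.02,0.01],[-0.01,-0.64,0.01]],[[-0.17,-0.02,0.01],[-0.01,-0.64,0.01]],[[-0.17,-0.02,0.02],[-0.01,-0.64,0.01]],[[-0.17,-0.02,0.03],[-0.01,-0.64,0.01]],[[-0.17,-0.02,0.04],[-0.01,-0.64,0.01]]]
[[[-0.16,-0.02,0.05],[-0.01,-0.64,0.01]],[[-0.16,-0.02,0.06],[-0.01,-0.64,0.01]]]
t 38.77 [506.1 199.9  43.7] 0.6511175789236325
```

Emit:
{"api": "drive_tool", "payload": {"increments": [[[-0.17,-0.02,0],[-0.01,-0.64,0.01]],[[-0.17,-0.02,0],[-0.01,-0.64,0.01]],[[-0.17,-0.02,0],[-0.01,-0.64,0.01]],[[-0.17,-0.02,0],[-0.01,-0.64,0.01]],[[-0.17,-0.02,0],[-0.01,-0.64,0.01]]]}}

```text
t: 39.18
eef_pos: [486.2, 200.4, 38.0]
tcp_rot: [3.138, -0.147, 0.015]
ft_force: [-0.2, -0.4, -0.4]
opening: 0.647
```

```bash
python3 plan.py 473 203 20 0.013 0 4;python3 -c "
from h import *
s=env.state();print(s['tcp_rot'].round(3),s['joints'].round(3))"
```

```text
[[[-0.13,-0.02,0.13],[0.01,-0.46,0.01]],[[-0.13,-0.02,0.14],[0.01,-0.46,0.01]],[[-0.12,-0.02,0.14],[0.01,-0.46,0.01]],[[-0.12,-0.02,0.15],[0.01,-0.46,0.01]]]
t 39.18 [486.2 200.4  38. ] 0.6473950691840458
[ 3.1 -0.1  0. ] [ 0.3  0.6  2.1 -0.1  0.4  2. ]
```

```bash
python3 plan.py 475 203 10 0.013 0.15 4
```

```text
[[[-0.13,-0.02,0.22],[0.01,0.01,0.01]],[[-0.13,-0.02,0.22],[0.01,0.01,0.01]],[[-0.13,-0.02,0.22],[0.01,0.01,0.01]],[[-0.13,-0.02,0.22],[0.01,0.01,0.01]]]
t 39.18 [486.2 200.4  38. ] 0.6473950691840458
```

Emit:
{"api": "drive_tool", "payload": {"increments": [[[-0.13,-0.02,0.22],[0.01,0,0.01]],[[-0.13,-0.02,0.22],[0.01,0,0.01]],[[-0.13,-0.02,0.22],[0.01,0,0.01]],[[-0.13,-0.02,0.22],[0.01,0,0.01]],[[0,0,0],[0,0,0]]]}}

```text
t: 39.6
eef_pos: [473.7, 201.9, 8.2]
tcp_rot: [3.139, -0.148, 0.013]
ft_force: [0.1, -0.9, 0.1]
opening: 0.652
```

Emit:
{"api": "drive_tool", "payload": {"increments": [[[0,0,0],[0,0,0]],[[0,0,0],[0,0,0]]]}}

```text
t: 39.77
eef_pos: [475.3, 202.1, 10.0]
tcp_rot: [3.14, -0.151, 0.013]
ft_force: [-0.1, -0.0, 0.1]
opening: 0.648
```

```bash
python3 plan.py 475 203 10 0.013 0.15 1; python3 - <<'E'
from h import *
s=look(["can0_mid","can0_foot"],"scene",1); save(s,"s21.png",4,(270,140,430,290))
s=env.state();print(s['tcp_rot'].round(3).tolist(),s['joints'].round(3).tolist())
E
```

```text
[[[-0.01,-0.03,-0.0],[0.02,-0.01,-0.0]]]
t 39.77 [475.3 202.1  10. ] 0.6482010385455268
scene can0_mid tip_of 0.81 [521.6 204.8  27.8] {}
scene can0_mid boxes_of 0.61 [538.5 203.   47.6] {}
scene can0_foot tip_of 0.92 [613.7 203.2  24.6] {}
scene can0_foot boxes_of 0.29 [762.3  78.5  23.6] {}
[3.14, -0.151, 0.012] [0.297, 0.628, 2.089, -0.156, 0.282, 2.002]
```

View pics/s21.png

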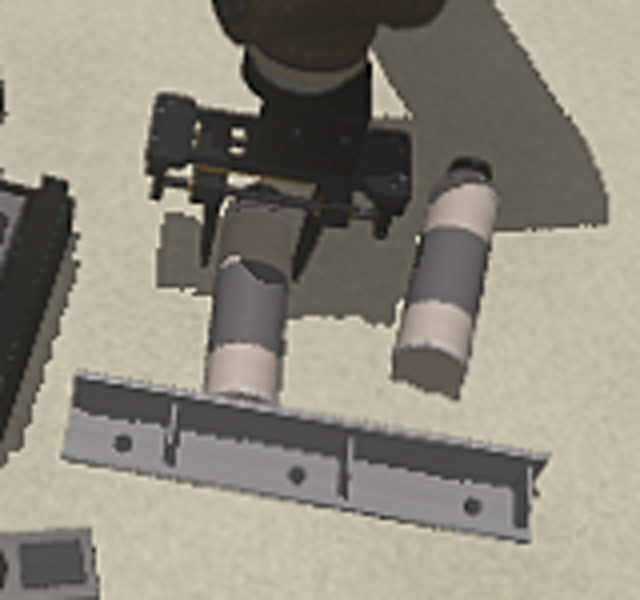

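Emit:
{"api": "drive_tool", "payload": {"increments": [[[0,-0.02,0],[0,0,0]],[[0,0,0],[0,0,0]],[[0,0,0],[0,0,0]],[[0,0,0],[0,0,0]],[[0,0,0],[0,0,0]]], "jaw": 0.05}}

```text
t: 40.43
eef_pos: [475.4, 202.7, 10.1]
tcp_rot: [3.14, -0.151, 0.013]
ft_force: [-0.2, -0.6, 2.0]
opening: 0.547
```

```bash
cat > arc.py <<'E'
from plan import *
import json
FX,Y,YAW=[float(v) for v in sys.argv[1:4]]; a,b=float(sys.argv[4]),float(sys.argv[5])
t0=float(sys.argv[6]); start=int(sys.argv[7]) if len(sys.argv)>7 else 0
tend=-0.9
def pose(k):
    ph=math.radians(4.5*k); u=np.array([-math.cos(ph),0,math.sin(ph)]); n=np.array([math.sin(ph),0,math.cos(ph)])
    foot=np.array([-26*math.sin(ph),0,26*math.cos(ph)]); push=min(3.0,max(0,.8*(k-1)))
    G=foot+a*u+b*n+[push,0,0]; t=max(tend,t0-ph); Rr=Rt(YAW,t)
    G=np.array([FX,Y,0])+R.from_euler("z",YAW).apply(G); return G+Rr.apply([0,0,19]),Rr,t
if __name__=="__main__":
    P=[pose(k) for k in range(21)]
    for k in range(start,20,5):
        r=[]
        for j in range(k,min(k+5,20)):
            r+=rows(P[j][0],P[j][1],P[j+1][0],P[j+1][1],1)
        print(k,json.dumps(r).replace(" ",""),"->",P[min(k+5,20)][0],round(P[min(k+5,20)][2],2))
    s=env.state(); print(s["eef_pos"],s["tcp_rot"].round(3).tolist(),s["opening"],s["ft_force"],P[0][0])
E
python3 arc.py 614 203 0.013 141.5 2.8 0.15
```

```text
0 [[[-0.04,-0.0,-0.37],[-0.0,-0.98,-0.0]],[[-0.01,-0.0,-0.36],[0.0,-0.98,-0.0]],[[-0.01,0.0,-0.35],[0.0,-0.98,-0.0]],[[-0.01,0.0,-0.34],[0.0,-0.98,-0.0]],[[-0.01,-0.0,-0.33],[-0.0,-0.98,-0.0]]] -> [472.8 201.2  62.3] -0.24
5 [[[-0.03,0.0,-0.32],[0.0,-0.98,-0.0]],[[-0.02,0.0,-0.31],[-0.0,-0.98,-0.0]],[[-0.01,0.0,-0.31],[0.0,-0.98,-0.0]],[[-0.0,-0.0,-0.3],[0.0,-0.98,-0.0]],[[0.01,-0.0,-0.3],[0.0,-0.98,-0.0]]] -> [489.3 201.4 105.1] -0.64
10 [[[0.02,0.0,-0.3],[0.0,-0.98,-0.0]],[[0.03,-0.0,-0.3],[0.0,-0.98,-0.0]],[[0.04,0.0,-0.3],[-0.0,-0.98,-0.0]],[[0.08,-0.0,-0.3],[-0.0,-0.36,-0.0]],[[0.13,0.0,-0.3],[0.0,0.0,0.0]]] -> [526.5 201.9 129.9] -0.9
15 [[[0.16,0.0,-0.29],[0.0,0.0,0.0]],[[0.19,0.0,-0.28],[0.0,0.0,0.0]],[[0.22,-0.0,-0.27],[0.0,0.0,0.0]],[[0.25,0.0,-0.26],[0.0,0.0,0.0]],[[0.28,0.0,-0.25],[0.0,0.0,0.0]]] -> [578.9 202.5 129.7] -0.9
[475.4 202.7  10.1] [3.14, -0.151, 0.013] 0.546648714601557 [-0.2 -0.6  2. ] [475.4 201.2  10. ]
```

Emit:
{"api": "drive_tool", "payload": {"increments": [[[-0.04,0,-0.37],[0,-0.98,0]],[[-0.01,0,-0.36],[0,-0.98,0]],[[-0.01,0,-0.35],[0,-0.98,0]]], "jaw": 0.0}}

```text
t: 40.68
eef_pos: [470.7, 203.0, 42.8]
tcp_rot: [-3.142, 0.089, 0.013]
ft_force: [1.3, -0.1, -3.0]
opening: 0.543
```

```bash
cat > chk.py <<'E'
from h import *
import sys
i=sys.argv[2]
s=look([f"can{i}_mid",f"can{i}_foot"],"scene",1); save(s,sys.argv[1],4,(270,120,430,270))
s=env.state(); print(s["eef_pos"],s["tcp_rot"].round(3).tolist(),s["opening"],s["ft_force"],s["joints"].round(2).tolist())
E
python3 chk.py s22.png 0
```

```text
scene can0_mid tip_of 0.84 [515.3 206.7  46.3] {}
scene can0_mid boxes_of 0.79 [546.1 202.6  61.5] {}
scene can0_foot tip_of 0.87 [602.7 207.   20.9] {}
scene can0_foot boxes_of 0.61 [541.5 204.2  60.2] {}
[470.8 202.6  41.6] [3.14, 0.084, 0.012] 0.5429718630800503 [-1.8  0.2 -2. ] [0.27, 0.61, 1.94, 0.03, 0.67, 1.8]
```

View pics/s22.png

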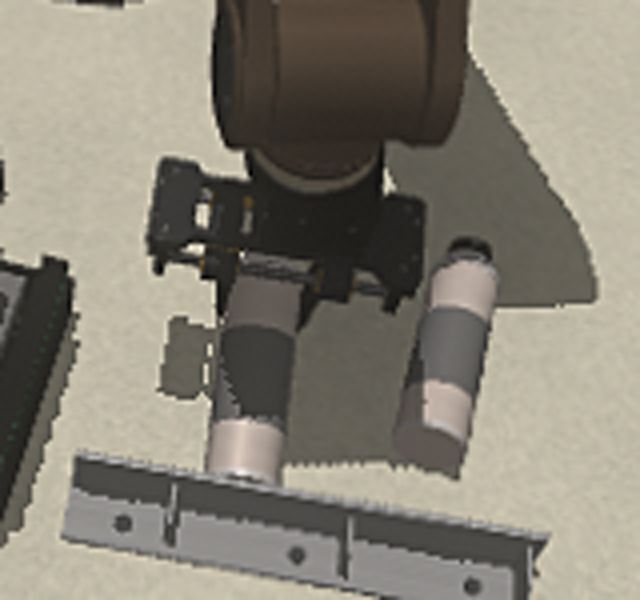

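Emit:
{"api": "drive_tool", "payload": {"increments": [[[0.03,0,-0.34],[0,-0.98,0]],[[0.03,0,-0.33],[0,-0.98,0]],[[0,0,-0.32],[0,-0.98,0]],[[-0.02,0,-0.31],[0,-0.98,0]]]}}

```text
t: 41.27
eef_pos: [476.7, 202.8, 80.7]
tcp_rot: [3.139, 0.409, 0.012]
ft_force: [-14.2, 1.1, 3.9]
opening: 0.543
```

```bash
python3 chk.py s23.png 0
```

```text
scene can0_mid tip_of 0.69 [519.6 204.4  73.8] {}
scene can0_mid boxes_of 0.57 [561.5 206.6  73.6] {}
scene can0_foot tip_of 0.87 [603.3 205.3  26.9] {}
scene can0_foot boxes_of 0.6 [560.7 206.5  73.5] {}
[477.1 202.7  79.6] [3.139, 0.405, 0.012] 0.542442103811383 [-12.    1.3   3.1] [0.23, 0.67, 1.71, 0.09, 1.16, 1.74]
```

View pics/s23.png

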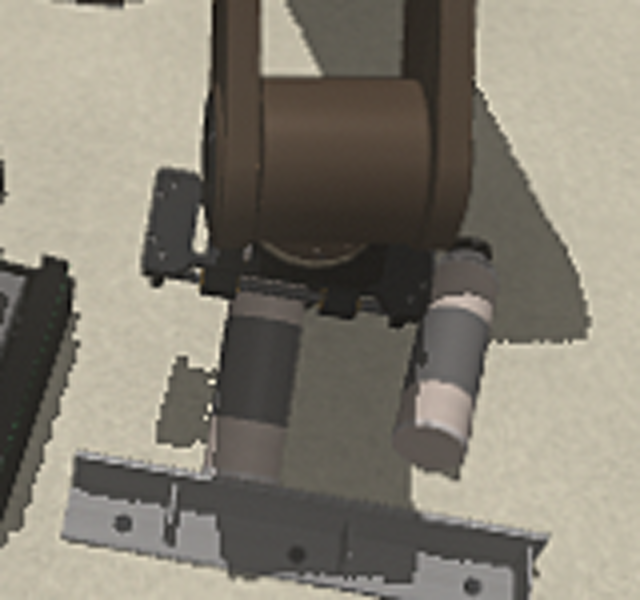

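Emit:
{"api": "drive_tool", "payload": {"increments": [[[-0.03,0,-0.31],[0,-0.98,0]],[[-0.01,0,-0.3],[0,-0.98,0]],[[0.01,0,-0.3],[0,-0.98,0]],[[0.02,0,-0.3],[0,-0.98,0]]]}}

```text
t: 41.85
eef_pos: [497.0, 203.0, 111.6]
tcp_rot: [3.139, 0.716, 0.011]
ft_force: [-3.3, 0.3, -2.0]
opening: 0.54
```

```bash
python3 chk.py s24.png 0
```

```text
scene can0_mid tip_of 0.97 [536.3 207.5  92.2] {}
scene can0_mid boxes_of 0.91 [587.6 203.7  59. ] {}
scene can0_foot tip_of 0.72 [594.1 206.2  14.1] {}
scene can0_foot boxes_of 0.87 [582.2 201.7  59.5] {}
[496.8 202.8 110.8] [3.138, 0.711, 0.01] 0.5413860923846548 [-2.3 -1.7 -0.6] [0.2, 0.78, 1.48, 0.12, 1.58, 1.72]
```

View pics/s24.png

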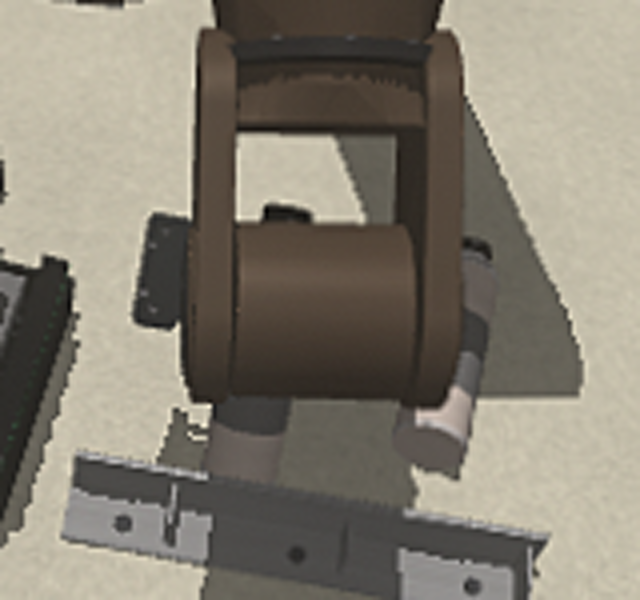

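```bash
sed -i 's/tend=-0.9/tend=-1.3/' arc.py; python3 arc.py 614 203 0.013 141.5 2.8 0.15 11
```

```text
11 [[[0.03,-0.0,-0.3],[0.0,-0.98,-0.0]],[[0.04,0.0,-0.3],[-0.0,-0.98,-0.0]],[[0.05,-0.0,-0.3],[-0.0,-0.98,-0.0]],[[0.06,-0.0,-0.31],[0.0,-0.98,-0.0]],[[0.07,0.0,-0.31],[-0.0,-0.98,-0.0]]] -> [534.2 202.  135. ] -1.11
16 [[[0.08,0.0,-0.32],[0.0,-0.98,-0.0]],[[0.08,-0.0,-0.33],[-0.0,-0.98,-0.0]],[[0.12,0.0,-0.33],[0.0,-0.45,-0.0]],[[0.16,0.0,-0.34],[0.0,0.0,0.0]]] -> [575.5 202.5 136.4] -1.3
[496.8 202.8 110.8] [3.138, 0.711, 0.01] 0.5413860923846548 [-2.3 -1.7 -0.6] [475.4 201.2  10. ]
```

Emit:
{"api": "drive_tool", "payload": {"increments": [[[0.05,0,-0.31],[0,-0.98,0]],[[0.06,0,-0.31],[0,-0.98,0]],[[0.05,0,-0.3],[0,-0.98,0]],[[0.06,0,-0.31],[0,-0.98,0]],[[0,0,0],[0,0,0]]]}}

```text
t: 42.52
eef_pos: [529.4, 203.2, 129.8]
tcp_rot: [3.138, 1.03, 0.008]
ft_force: [-2.6, -0.6, 4.5]
opening: 0.538
```

```bash
python3 chk.py s25.png 0
```

```text
scene can0_mid tip_of 0.36 [557.5 207.6  96.4] {}
scene can0_mid boxes_of 0.16 [588.1 -55.9  81.4] {}
scene can0_foot boxes_of 0.45 [561.4 193.9 144.3] {}
[528.7 203.6 131.3] [3.139, 1.022, 0.01] 0.5403472303339574 [-0.7 -0.1 -3.8] [0.18, 0.94, 1.24, 0.16, 1.97, 1.72]
```

View pics/s25.png

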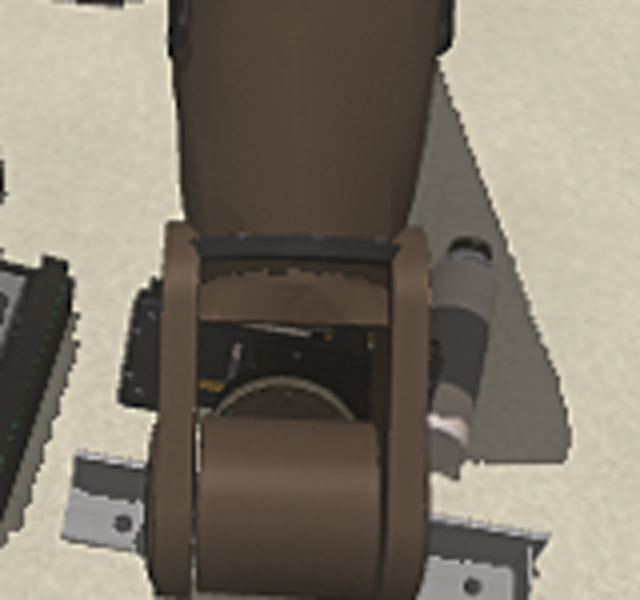

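Emit:
{"api": "drive_tool", "payload": {"increments": [[[0.07,0,-0.31],[0,-0.98,0]],[[0.08,0,-0.32],[0,-0.98,0]],[[0.08,0,-0.33],[0,-0.98,0]],[[0,0,0],[0,0,0]]]}}

```text
t: 43.1
eef_pos: [558.0, 203.6, 136.0]
tcp_rot: [3.135, 1.265, 0.005]
ft_force: [-1.9, -0.1, -4.5]
opening: 0.543
```

```bash
python3 chk.py s26.png 0; python3 - <<'E'
from h import *
w=env.read_camera("wrist"); save(w,"w26.png"); t=env.read_camera("top"); save(t,"t26.png",4,(110,130,260,280))
E
```

```text
[557.4 204.1 139.1] [3.138, 1.257, 0.009] 0.5431119229166862 [-1.2 -0.1 -4.2] [0.17, 1.07, 1.06, 0.19, 2.25, 1.74]
```

View pics/w26.png

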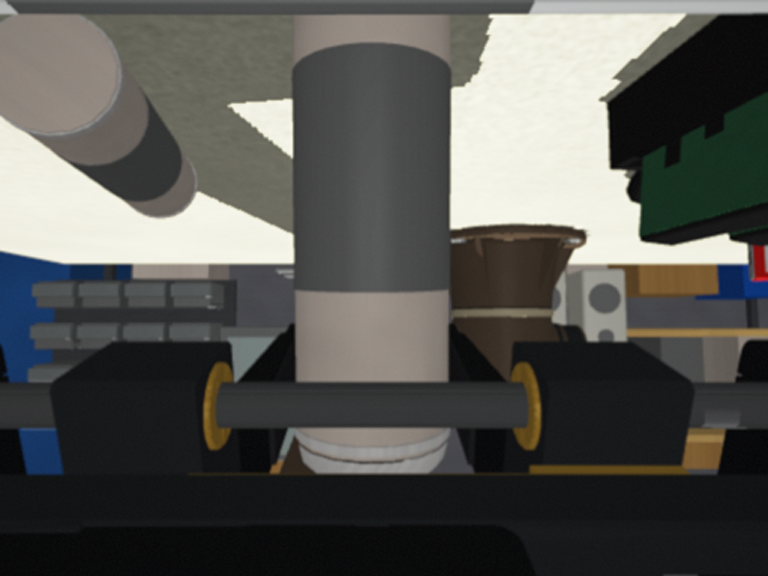

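View pics/t26.png

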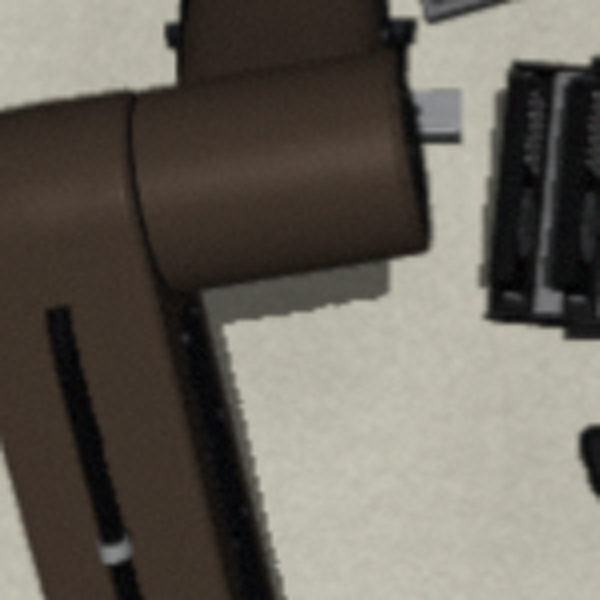

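Emit:
{"api": "drive_tool", "payload": {"increments": [[[0.08,0,-0.33],[0,-0.98,0]],[[0.08,0,-0.34],[0,-0.98,0]],[[0,0,0],[0,0,0]],[[0,0,0],[0,0,0]]]}}

```text
t: 43.78
eef_pos: [578.1, 204.1, 137.8]
tcp_rot: [3.131, 1.416, 0.002]
ft_force: [-1.4, 0.7, -4.7]
opening: 0.541
```

```bash
python3 chk.py s27.png 0
```

```text
scene can0_mid boxes_of 0.53 [599.1  44.   88.8] {}
scene can0_foot tip_of 0.75 [ 540.  -339.8   -4.4] {}
[578.3 204.3 140. ] [3.135, 1.415, 0.006] 0.5451806169084445 [-0.8 -0.1 -3.1] [0.16, 1.16, 0.95, 0.23, 2.43, 1.77]
```

Emit:
{"api": "drive_tool", "payload": {"increments": [[[0.05,0,0],[0,0,0]],[[0,0,0],[0,0,0]],[[0,0,0],[0,0,0]]]}}

```text
t: 44.28
eef_pos: [578.6, 204.2, 137.8]
tcp_rot: [3.133, 1.417, 0.004]
ft_force: [-1.9, -0.2, -3.1]
opening: 0.542
```

Emit:
{"api": "drive_tool", "payload": {"increments": [[[0.05,0,0],[0,0,0]],[[0,0,0],[0,0,0]],[[0,0,0],[0,0,0]]]}}

```text
t: 44.53
eef_pos: [578.8, 204.1, 136.6]
tcp_rot: [3.135, 1.418, 0.006]
ft_force: [-3.5, 0.5, 3.1]
opening: 0.545
```

Emit:
{"api": "drive_tool", "payload": {"increments": [[[0,0,0],[0,0,0]],[[0,0,0],[0,0,0]],[[0,0,0],[0,0,0]],[[0,0,0],[0,0,0]],[[0,0,0],[0,0,0]]], "jaw": 0.3}}

```text
t: 44.95
eef_pos: [578.9, 204.1, 135.9]
tcp_rot: [3.133, 1.417, 0.004]
ft_force: [0.3, 0.3, -0.1]
opening: 0.648
```

```bash
python3 chk.py s28.png 0; python3 - <<'E'
from h import *
w=env.read_camera("wrist"); save(w,"w28.png")
E
```

```text
scene can0_foot boxes_of 0.68 [598.7  43.2  88.9] {}
[578.9 204.1 136. ] [3.133, 1.417, 0.004] 0.6460866362160887 [-0.4 -0.4 -0.3] [0.16, 1.17, 0.94, 0.23, 2.43, 1.77]
```

View pics/w28.png

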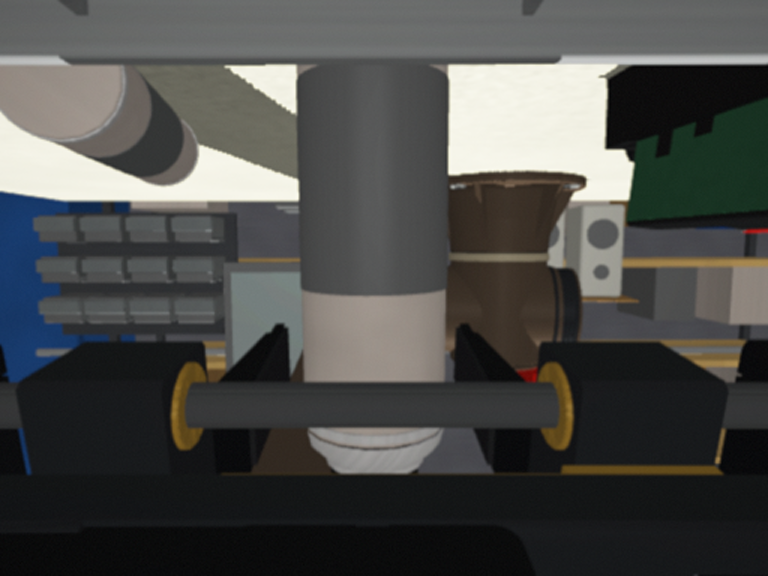

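View pics/s28.png

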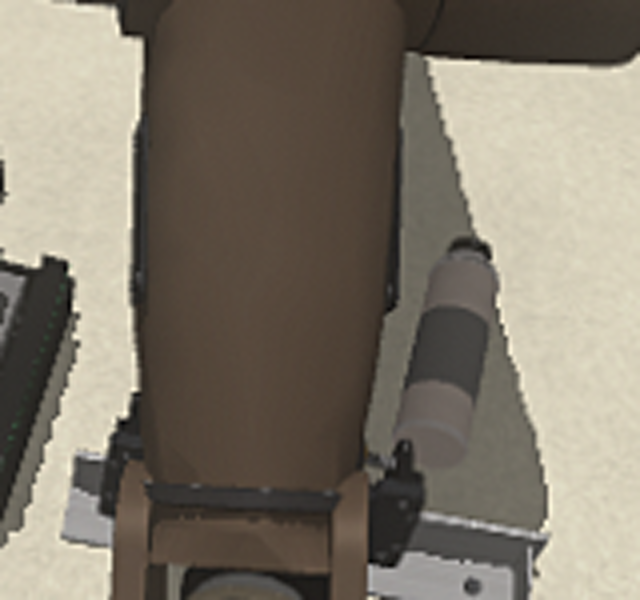

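Emit:
{"api": "drive_tool", "payload": {"increments": [[[-0.6,0,-0.1],[0,0,0]],[[-0.9,0,-0.14],[0,0,0]],[[-0.9,0,-0.14],[0,0,0]],[[-0.9,0,-0.14],[0,0,0]],[[-0.5,0,-0.1],[0,0,0]]]}}

```text
t: 45.67
eef_pos: [580.0, 204.2, 255.9]
tcp_rot: [3.138, 1.413, 0.009]
ft_force: [-0.4, 0.6, 0.6]
opening: 0.654
```

```bash
python3 chk.py s29.png 0; python3 - <<'E'
from h import *
w=env.read_camera("wrist"); save(w,"w29.png")
E
python3 plan.py 410 355 300 -0.176
```

```text
scene can0_mid boxes_of 0.56 [424.9 346.9  47.9] {}
scene can0_foot tip_of 0.67 [565.6 -60.2  43.7] {}
[579.7 204.2 250.6] [3.131, 1.419, 0.002] 0.6495713864570419 [-0.3  0.9 -0.9] [0.16, 1.05, 0.92, 0.28, 2.57, 1.84]
[[[-0.14,-0.28,0.29],[0.09,0.98,0.11]],[[-0.16,-0.28,0.28],[0.09,0.98,0.11]],[[-0.19,-0.28,0.27],[0.09,0.98,0.11]],[[-0.21,-0.27,0.26],[0.09,0.98,0.11]],[[-0.23,-0.27,0.24],[0.09,0.98,0.11]]]
[[[-0.25,-0.26,0.23],[0.09,0.98,0.11]],[[-0.27,-0.26,0.21],[0.09,0.98,0.11]],[[-0.29,-0.26,0.19],[0.09,0.98,0.11]],[[-0.31,-0.25,0.17],[0.09,0.98,0.11]],[[-0.32,-0.25,0.14],[0.09,0.98,0.11]]]
[[[-0.33,-0.25,0.12],[0.09,0.98,0.11]],[[-0.34,-0.24,0.09],[0.09,0.98,0.11]],[[-0.35,-0.24,0.07],[0.09,0.98,0.11]],[[-0.36,-0.23,0.04],[0.09,0.98,0.11]],[[-0.36,-0.23,0.02],[0.09,0.98,0.11]]]
[[[-0.36,-0.23,-0.01],[0.09,0.98,0.11]],[[-0.36,-0.23,-0.04],[0.09,0.98,0.11]],[[-0.36,-0.22,-0.07],[0.09,0.98,0.11]]]
t 45.97 [579.7 204.2 250.2] 0.6533587102090757
```

View pics/w29.png

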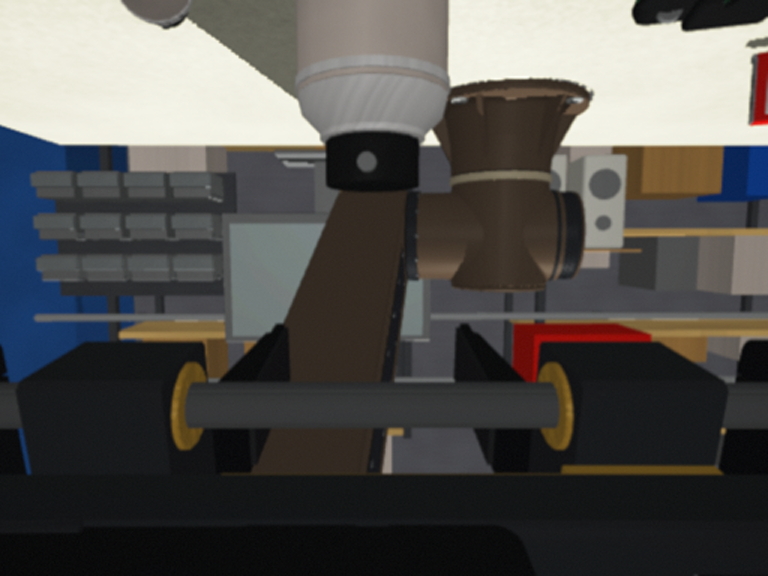

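Emit:
{"api": "drive_tool", "payload": {"increments": [[[-0.14,-0.28,0.29],[0.09,0.98,0.11]],[[-0.16,-0.28,0.28],[0.09,0.98,0.11]],[[-0.19,-0.28,0.27],[0.09,0.98,0.11]],[[-0.21,-0.27,0.26],[0.09,0.98,0.11]],[[-0.23,-0.27,0.24],[0.09,0.98,0.11]]]}}

```text
t: 46.38
eef_pos: [532.7, 246.4, 263.9]
tcp_rot: [3.082, 1.022, -0.087]
ft_force: [0.4, -0.5, 0.5]
opening: 0.649
```

Emit:
{"api": "drive_tool", "payload": {"increments": [[[-0.25,-0.26,0.23],[0.09,0.98,0.11]],[[-0.27,-0.26,0.21],[0.09,0.98,0.11]],[[-0.29,-0.26,0.19],[0.09,0.98,0.11]],[[-0.31,-0.25,0.17],[0.09,0.98,0.11]],[[-0.32,-0.25,0.14],[0.09,0.98,0.11]]]}}

```text
t: 46.8
eef_pos: [485.1, 288.1, 277.6]
tcp_rot: [3.094, 0.628, -0.121]
ft_force: [-0.5, 0.3, -0.8]
opening: 0.649
```

Emit:
{"api": "drive_tool", "payload": {"increments": [[[-0.33,-0.25,0.12],[0.09,0.98,0.11]],[[-0.34,-0.24,0.09],[0.09,0.98,0.11]],[[-0.35,-0.24,0.07],[0.09,0.98,0.11]],[[-0.36,-0.23,0.04],[0.09,0.98,0.11]],[[-0.36,-0.23,0.02],[0.09,0.98,0.11]]]}}

```text
t: 47.22
eef_pos: [438.2, 330.0, 291.3]
tcp_rot: [3.117, 0.234, -0.153]
ft_force: [-0.0, 0.1, 0.0]
opening: 0.65
```

```bash
python3 plan.py 410 358 160 -0.176
```

```text
[[[-0.01,-0.18,0.9],[0.07,0.59,0.06]],[[-0.05,-0.17,0.9],[0.07,0.59,0.06]],[[-0.09,-0.17,0.89],[0.07,0.59,0.06]],[[-0.13,-0.16,0.89],[0.07,0.59,0.06]],[[-0.18,-0.16,0.88],[0.07,0.59,0.06]]]
t 47.22 [438.2 330.  291.3] 0.6500350856461629
```

Emit:
{"api": "drive_tool", "payload": {"increments": [[[-0.01,-0.18,0.9],[0.07,0.59,0.06]],[[-0.05,-0.17,0.9],[0.07,0.59,0.06]],[[-0.09,-0.17,0.89],[0.07,0.59,0.06]],[[-0.13,-0.16,0.89],[0.07,0.59,0.06]],[[-0.18,-0.16,0.88],[0.07,0.59,0.06]]], "jaw": 0.7}}

```text
t: 47.63
eef_pos: [409.2, 357.9, 159.1]
tcp_rot: [-3.141, -0.001, -0.174]
ft_force: [1.3, 0.4, 0.5]
opening: 0.848
```

Emit:
{"api": "drive_tool", "payload": {"increments": [[[0,0,0],[0,0,0]],[[0,0,0],[0,0,0]]]}}

```text
t: 47.8
eef_pos: [409.0, 357.8, 159.7]
tcp_rot: [3.14, 0.004, -0.173]
ft_force: [0.3, -0.0, 1.7]
opening: 0.846
```

```bash
python3 cn.py w30.png 1; python3 chk.py s30.png 0; python3 chk.py s30b.png 1;python3 plan.py 410 358 160 -0.176 0 1
```

```text
wrist can0_foot tip_of 0.38 [552.8 332.8  24. ] {}
wrist can1_mid tip_of 0.78 [456.6 347.5  26.9] {}
wrist can1_mid boxes_of 0.67 [473.3 343.8  50.1] {}
wrist can1_foot boxes_of 0.81 [474.6 344.6  49.7] {}
[410.3 357.8 161.4] [-3.1  0.  -0.2] [0.6 0.4 1.8 0.  0.9 2.3]
scene can0_mid tip_of 0.81 [585.7 205.4  93.4] {}
scene can0_mid boxes_of 0.61 [604.4 202.6 138.6] {}
scene can0_foot tip_of 0.91 [581.4 207.6  -2.3] {}
scene can0_foot boxes_of 0.66 [600.6 200.6 139.1] {}
[410.  357.9 161. ] [-3.141, 0.0, -0.174] 0.8541980617228946 [ 0.5 -0.7  0.1] [0.6, 0.44, 1.82, 0.0, 0.88, 2.34]
scene can1_mid tip_of 0.97 [454.8 348.   25.4] {}
scene can1_mid boxes_of 0.69 [483.9 340.2  47.8] {}
scene can1_foot tip_of 0.93 [546.8 336.7  26.7] {}
scene can1_foot boxes_of 0.79 [480.8 343.1  48.6] {}
[409.9 357.9 160.9] [-3.141, 0.001, -0.174] 0.8540255064370986 [ 0.   0.6 -0.5] [0.6, 0.44, 1.82, 0.0, 0.88, 2.34]
[[[0.0,-0.0,0.03],[-0.01,0.01,0.03]]]
t 48.75 [409.9 357.9 160.9] 0.8540255064370986
```

View pics/w30.png

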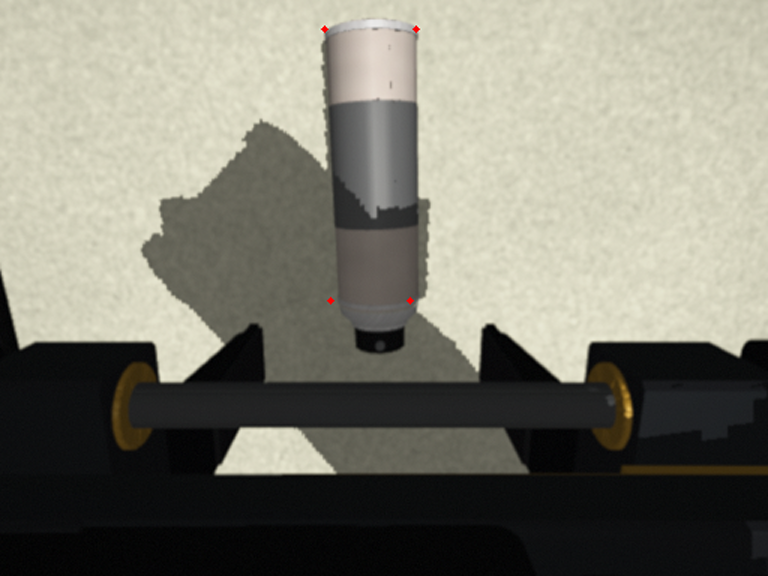

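View pics/s30.png

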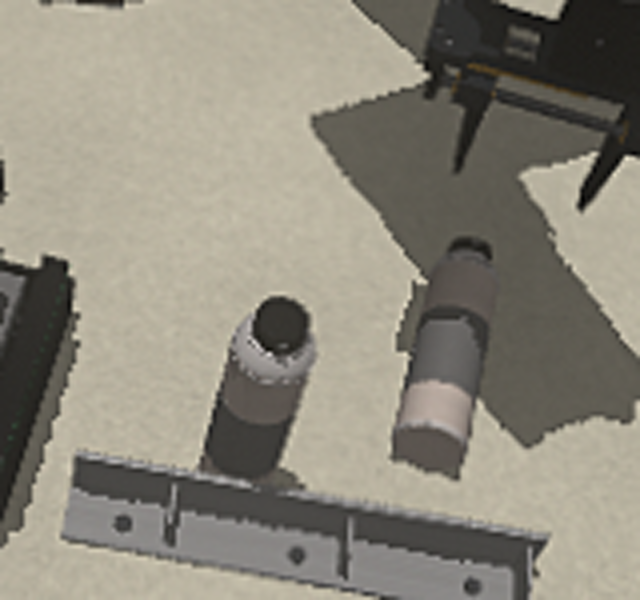

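Emit:
{"api": "drive_tool", "payload": {"increments": [[[0,0,1],[0,0,0]],[[0,0,1],[0,0,0]],[[0,0,1],[0,0,0]],[[0,0,1],[0,0,0]],[[0,0,0.5],[0,0,0]]]}}

```text
t: 49.17
eef_pos: [409.0, 357.4, 23.0]
tcp_rot: [3.14, 0.003, -0.174]
ft_force: [-0.6, 1.0, -1.2]
opening: 0.85
```

Emit:
{"api": "drive_tool", "payload": {"increments": [[[0,0,0.35],[0,0,0]],[[0,0,0.1],[0,0,0]],[[0,0,0.05],[0,0,0]],[[0,0,0],[0,0,0]]]}}

```text
t: 49.5
eef_pos: [410.2, 358.3, 11.6]
tcp_rot: [-3.14, -0.0, -0.174]
ft_force: [-0.3, -0.5, -0.7]
opening: 0.846
```

Emit:
{"api": "drive_tool", "payload": {"increments": [[[0,0,0],[0,0,0]],[[0,0,0],[0,0,0]],[[0,0,0],[0,0,0]],[[0,0,0],[0,0,0]],[[0,0,0],[0,0,0]]], "jaw": -0.05}}

```text
t: 49.92
eef_pos: [410.0, 358.1, 11.3]
tcp_rot: [-3.14, 0.0, -0.174]
ft_force: [-0.2, 0.2, 0.5]
opening: 0.557
```

Emit:
{"api": "drive_tool", "payload": {"increments": [[[0,0,0],[0,0,0]],[[0,0,0],[0,0,0]],[[0,0,0],[0,0,0]]]}}

```text
t: 50.17
eef_pos: [410.0, 358.1, 11.2]
tcp_rot: [-3.14, 0.0, -0.174]
ft_force: [-2.0, -0.6, 5.4]
opening: 0.542
```

Emit:
{"api": "drive_tool", "payload": {"increments": [[[0.2,-0.04,0],[0,0,-0.47]],[[0.3,-0.04,0],[0,0,-0.47]],[[0.35,-0.04,0],[0,0,-0.47]],[[0.35,-0.02,0],[0,0,-0.47]],[[0.3,-0.01,0],[0,0,-0.47]]]}}

```text
t: 50.58
eef_pos: [454.5, 358.0, 11.2]
tcp_rot: [-3.142, 0.003, 0.015]
ft_force: [-7.7, -0.4, 9.7]
opening: 0.541
```

Emit:
{"api": "drive_tool", "payload": {"increments": [[[0.15,0,0],[0,0,0]],[[0.1,0,0],[0,0,0]],[[0,0,0],[0,0,0]],[[0,0,0],[0,0,0]]]}}

```text
t: 50.92
eef_pos: [462.3, 358.3, 11.2]
tcp_rot: [-3.141, 0.001, 0.014]
ft_force: [-3.5, -2.7, 7.2]
opening: 0.543
```

```bash
python3 chk.py s31.png 1
```

```text
scene can1_mid tip_of 0.84 [510.  358.3  25.3] {}
scene can1_mid boxes_of 0.71 [538.2 355.3  51.8] {}
scene can1_foot tip_of 0.65 [601.  365.   29.3] {}
scene can1_foot boxes_of 0.63 [537.3 357.7  51.2] {}
[462.2 358.2  11.2] [-3.141, 0.001, 0.014] 0.5370079373205497 [-2.9 -1.6  6.2] [0.55, 0.7, 1.82, 0.0, 0.61, 2.1]
```

View pics/s31.png

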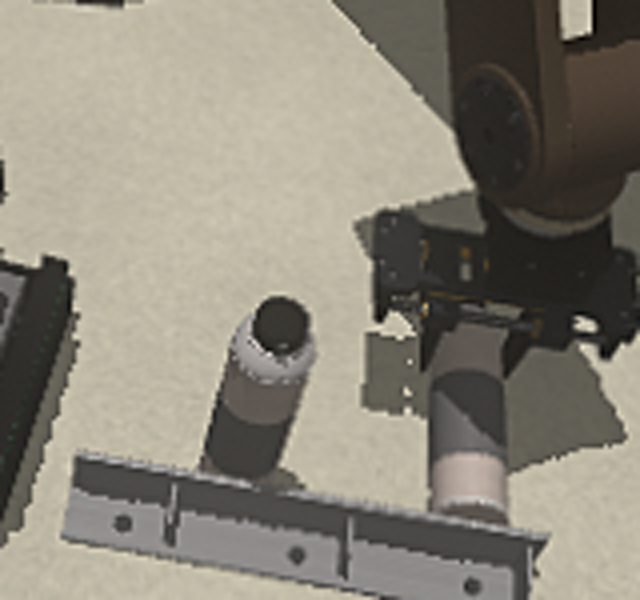

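Emit:
{"api": "drive_tool", "payload": {"increments": [[[0.15,0,-0.01],[0,0,0]],[[0.1,0,0],[0,0,0]],[[0,0,0],[0,0,0]],[[0,0,0],[0,0,0]]]}}

```text
t: 51.5
eef_pos: [470.1, 358.5, 11.2]
tcp_rot: [-3.141, 0.001, 0.014]
ft_force: [-3.5, -0.1, 3.9]
opening: 0.543
```

Emit:
{"api": "drive_tool", "payload": {"increments": [[[0.07,0,0],[0,0,0]],[[0,0,0],[0,0,0]],[[0,0,0],[0,0,0]]]}}

```text
t: 51.75
eef_pos: [470.2, 358.4, 11.2]
tcp_rot: [3.141, 0.004, 0.014]
ft_force: [-13.6, 2.0, 9.7]
opening: 0.539
```

Emit:
{"api": "drive_tool", "payload": {"increments": [[[0.07,0,0],[0,0,0]],[[0,0,0],[0,0,0]],[[0,0,0],[0,0,0]]]}}

```text
t: 52.0
eef_pos: [470.4, 358.4, 11.1]
tcp_rot: [3.14, 0.007, 0.015]
ft_force: [-23.3, 4.0, 14.5]
opening: 0.543
```

Emit:
{"api": "drive_tool", "payload": {"increments": [[[-0.13,0,0],[0,0,0]],[[0,0,0],[0,0,0]]], "jaw": 0.0}}

```text
t: 52.17
eef_pos: [469.8, 358.7, 11.2]
tcp_rot: [-3.141, 0.001, 0.014]
ft_force: [-3.7, 0.5, 1.9]
opening: 0.542
```

```bash
sed -i 's/tend=-1.3/tend=-1.6/' arc.py; python3 arc.py 611.7 358.4 0.013 141.4 4.1 0.0 0;python3 chk.py s32.png 1
```

```text
0 [[[-0.09,-0.0,-0.37],[0.0,-0.98,-0.0]],[[-0.06,0.0,-0.36],[0.0,-0.98,-0.0]],[[-0.06,0.0,-0.35],[0.0,-0.98,-0.0]],[[-0.06,-0.0,-0.34],[-0.0,-0.98,-0.0]],[[-0.06,0.0,-0.34],[0.0,-0.98,-0.0]]] -> [468.4 356.5  64.4] -0.39
5 [[[-0.07,-0.0,-0.32],[-0.0,-0.98,-0.0]],[[-0.06,0.0,-0.31],[0.0,-0.98,-0.0]],[[-0.05,-0.0,-0.31],[0.0,-0.98,-0.0]],[[-0.04,0.0,-0.31],[0.0,-0.98,-0.0]],[[-0.03,-0.0,-0.3],[-0.0,-0.98,-0.0]]] -> [485.8 356.8 107.8] -0.79
10 [[[-0.02,0.0,-0.3],[0.0,-0.98,-0.0]],[[-0.01,-0.0,-0.3],[0.0,-0.98,-0.0]],[[-0.0,0.0,-0.31],[0.0,-0.98,-0.0]],[[0.01,-0.0,-0.31],[0.0,-0.98,-0.0]],[[0.02,0.0,-0.32],[0.0,-0.98,-0.0]]] -> [522.8 357.2 134.9] -1.18
15 [[[0.03,0.0,-0.33],[0.0,-0.98,-0.0]],[[0.03,-0.0,-0.33],[-0.0,-0.98,-0.0]],[[0.04,0.0,-0.34],[-0.0,-0.98,-0.0]],[[0.04,-0.0,-0.35],[0.0,-0.98,-0.0]],[[0.04,0.0,-0.36],[-0.0,-0.98,-0.0]]] -> [573.8 357.9 141.4] -1.57
[469.8 358.7  11.2] [-3.141, 0.001, 0.014] 0.5417115749882877 [-3.7  0.5  1.9] [470.3 356.6  11.1]
scene can1_mid tip_of 0.65 [519.  358.2  27. ] {}
scene can1_mid boxes_of 0.83 [541.3 354.5  46.3] {}
scene can1_foot tip_of 0.87 [609.1 365.4  33.9] {}
scene can1_foot boxes_of 0.64 [540.6 358.7  50. ] {}
[470.4 358.6  11.2] [-3.141, 0.001, 0.014] 0.5382489420526608 [-6.2  2.2  4.8] [0.54, 0.71, 1.81, 0.0, 0.62, 2.09]
```

View pics/s32.png

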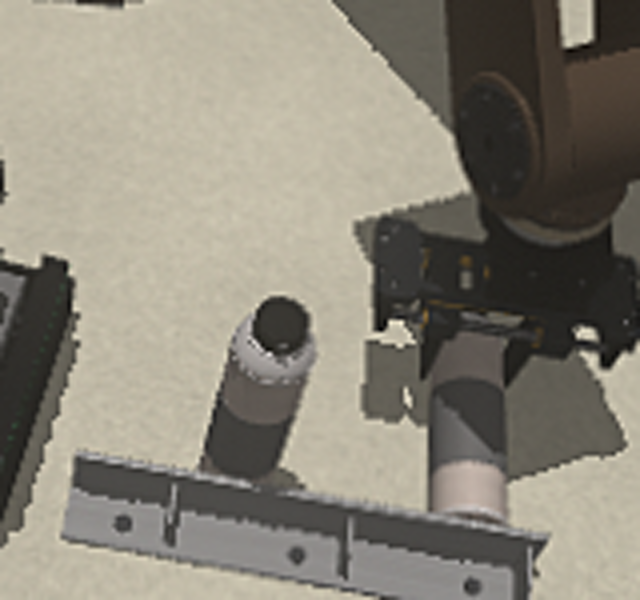

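Emit:
{"api": "drive_tool", "payload": {"increments": [[[-0.07,0,-0.37],[0,-0.98,0]],[[-0.04,0,-0.36],[0,-0.98,0]],[[-0.05,0,-0.35],[0,-0.98,0]],[[-0.05,0,-0.34],[0,-0.98,0]]]}}

```text
t: 52.75
eef_pos: [467.1, 358.3, 54.6]
tcp_rot: [-3.141, 0.323, 0.015]
ft_force: [-13.4, 2.6, 1.1]
opening: 0.544
```

```bash
python3 chk.py s33.png 1
```

```text
scene can1_mid tip_of 0.73 [ 761.3 -151.4   13.3] {}
scene can1_foot tip_of 0.9 [609.  366.6  33.4] {}
scene can1_foot boxes_of 0.75 [548.7 356.8  68.7] {}
[467.6 358.2  53.4] [3.142, 0.318, 0.014] 0.5375810174289638 [-10.7   0.8   0.5] [0.48, 0.74, 1.61, 0.16, 1.08, 1.94]
```

View pics/s33.png

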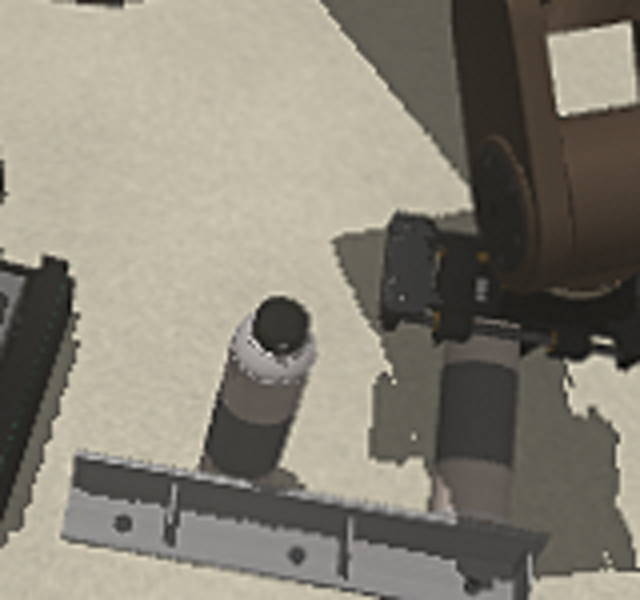

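Emit:
{"api": "drive_tool", "payload": {"increments": [[[-0.07,0,-0.34],[0,-0.98,0]],[[-0.07,0,-0.32],[0,-0.98,0]],[[-0.06,0,-0.31],[0,-0.98,0]],[[-0.05,0,-0.31],[0,-0.98,0]]]}}

```text
t: 53.33
eef_pos: [476.4, 358.6, 93.1]
tcp_rot: [-3.14, 0.637, 0.015]
ft_force: [-14.4, 0.5, 6.9]
opening: 0.54
```

```bash
python3 chk.py s34.png 1
```

```text
scene can1_mid tip_of 0.96 [523.  359.5  80.5] {}
scene can1_mid boxes_of 0.7 [602.  -36.2  33.1] {}
scene can1_foot tip_of 0.83 [597.4 365.3  32.4] {}
scene can1_foot boxes_of 0.66 [600.   40.2  87.1] {}
[476.8 358.2  91.8] [3.141, 0.633, 0.014] 0.5430104728439793 [-12.3  -0.1   4.8] [0.42, 0.82, 1.4, 0.24, 1.51, 1.89]
```

View pics/s34.png

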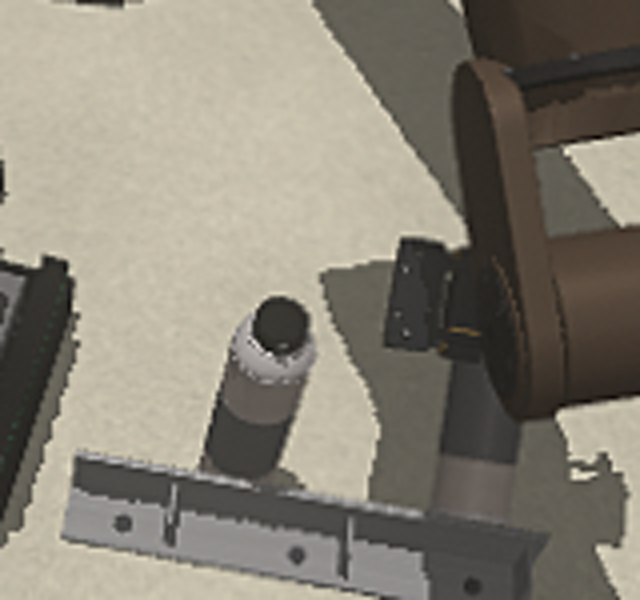

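Emit:
{"api": "drive_tool", "payload": {"increments": [[[-0.05,0,-0.31],[0,-0.98,0]],[[-0.04,0,-0.3],[0,-0.98,0]],[[-0.02,0,-0.3],[0,-0.98,0]],[[-0.01,0,-0.3],[0,-0.98,0]],[[0,0,0],[0,0,0]]]}}

```text
t: 54.0
eef_pos: [501.2, 358.0, 119.1]
tcp_rot: [-3.141, 0.947, 0.012]
ft_force: [-3.6, 0.1, 2.9]
opening: 0.539
```

```bash
python3 chk.py s35.png 1
```

```text
scene can1_mid tip_of 0.54 [538.7 356.7  92.4] {}
scene can1_mid boxes_of 0.43 [586.2 340.4  51.9] {}
scene can1_foot tip_of 0.48 [587.8 361.3  17.1] {}
scene can1_foot boxes_of 0.58 [583.7 341.8  55.1] {}
[499.8 359.  120.6] [-3.14, 0.938, 0.015] 0.5421634403584281 [-0.4  1.2 -3.7] [0.38, 0.95, 1.18, 0.31, 1.9, 1.9]
```

View pics/s35.png

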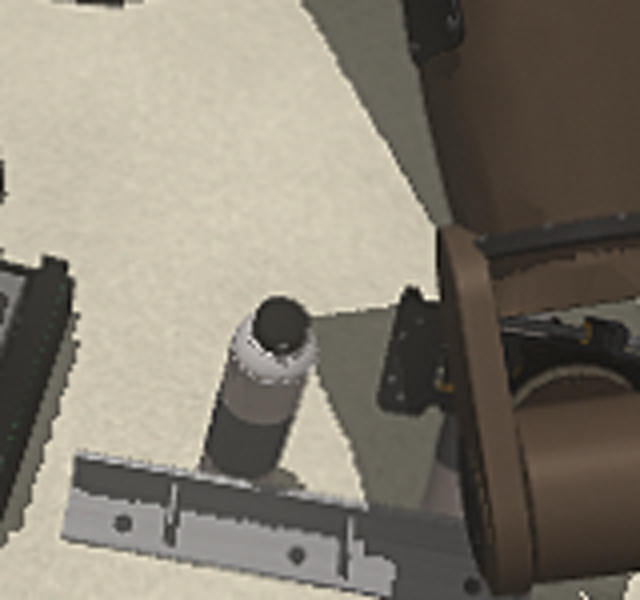

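Emit:
{"api": "drive_tool", "payload": {"increments": [[[0.02,0,-0.32],[0,-0.98,0]],[[0.03,0,-0.32],[0,-0.98,0]],[[0.02,0,-0.32],[0,-0.98,0]],[[0.03,0,-0.33],[0,-0.98,0]],[[0,0,0],[0,0,0]]]}}

```text
t: 54.67
eef_pos: [535.4, 358.9, 135.0]
tcp_rot: [3.141, 1.259, 0.012]
ft_force: [-1.5, -0.8, 1.2]
opening: 0.539
```

```bash
python3 chk.py s36.png 1; python3 -c "
from h import *
w=env.read_camera('wrist'); save(w,'w36.png')"
```

```text
scene can1_mid boxes_of 0.4 [ 579.8 -102.8   88.2] {}
[534.6 359.7 137.9] [-3.137, 1.251, 0.018] 0.5408909295779177 [-0.8  0.1 -3.7] [0.35, 1.12, 0.95, 0.43, 2.27, 1.96]
```

View pics/w36.png

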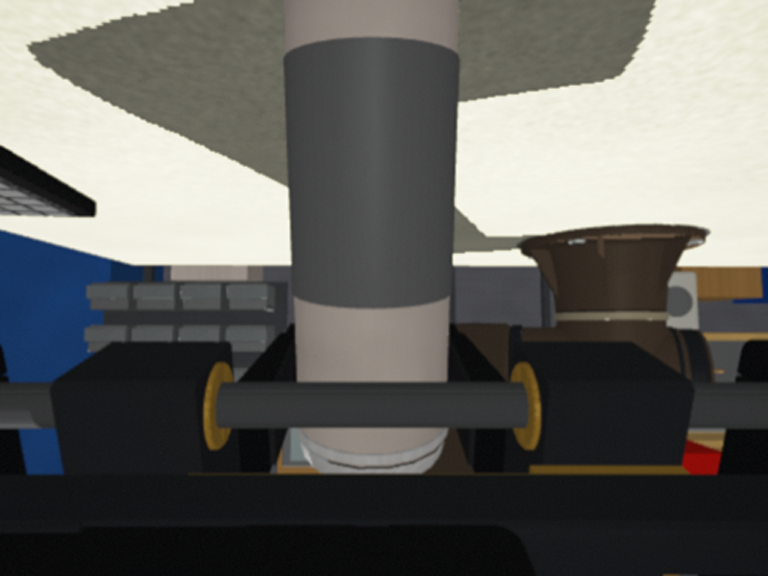

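View pics/s36.png

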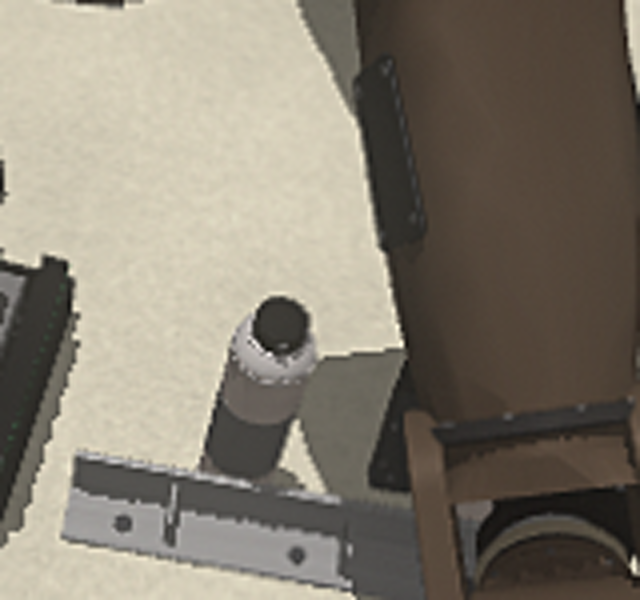

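Emit:
{"api": "drive_tool", "payload": {"increments": [[[0.04,0,-0.33],[0,-0.98,0]],[[0.05,0,-0.34],[0,-0.98,0]],[[0.05,0,-0.35],[0,-0.98,0]],[[0,0,0],[0,0,0]],[[0,0,0],[0,0,0]]]}}

```text
t: 55.38
eef_pos: [565.3, 359.8, 139.0]
tcp_rot: [-3.137, 1.488, 0.018]
ft_force: [-2.4, -0.1, -4.0]
opening: 0.543
```

```bash
python3 chk.py s37.png 1
```

```text
[565.4 360.1 141.5] [-3.123, 1.487, 0.033] 0.5437966347074168 [-1.8  0.5 -3.7] [0.34, 1.25, 0.76, 0.58, 2.53, 2.09]
```

Emit:
{"api": "drive_tool", "payload": {"increments": [[[0.05,0,-0.36],[0,-0.98,0]],[[0,0,0],[0,0,0]],[[0.03,0,0],[0,0,0]],[[0,0,0],[0,0,0]]]}}

```text
t: 55.97
eef_pos: [576.4, 360.0, 139.0]
tcp_rot: [-2.965, 1.565, 0.19]
ft_force: [-1.6, -1.5, -2.6]
opening: 0.543
```

Emit:
{"api": "drive_tool", "payload": {"increments": [[[0.04,0,0],[0,0,0]],[[0,0,0],[0,0,0]],[[0,0,0],[0,0,0]]]}}

```text
t: 56.22
eef_pos: [576.5, 359.9, 138.8]
tcp_rot: [-2.761, 1.566, 0.395]
ft_force: [-2.8, -0.2, 5.7]
opening: 0.542
```

```bash
python3 chk.py s38.png 1
```

```text
[576.5 359.9 138.8] [-2.717, 1.567, 0.439] 0.5399280733663903 [-2.9 -1.4  5.8] [0.33, 1.3, 0.7, 0.66, 2.61, 2.16]
```

Emit:
{"api": "drive_tool", "payload": {"increments": [[[0,0,0],[0,0,0]],[[0,0,0],[0,0,0]],[[0,0,0],[0,0,0]],[[0,0,0],[0,0,0]],[[0,0,0],[0,0,0]]], "jaw": 0.3}}

```text
t: 56.88
eef_pos: [576.6, 359.9, 137.3]
tcp_rot: [-2.808, 1.568, 0.347]
ft_force: [0.8, 0.1, 0.8]
opening: 0.65
```

```bash
python3 chk.py s39.png 1; python3 -c "
from h import *
w=env.read_camera('wrist'); save(w,'w39.png')
print(R.from_euler('xyz',env.state()['tcp_rot']).as_matrix().round(2))"
```

```text
scene can1_foot boxes_of 0.37 [ 581.7 -104.    86.5] {}
[576.6 359.9 137.3] [-2.775, 1.568, 0.38] 0.6532178399593498 [-0.2 -0.4  0.8] [0.33, 1.31, 0.7, 0.66, 2.61, 2.16]
[[ 0.  0. -1.]
 [ 0. -1. -0.]
 [-1. -0. -0.]]
```

View pics/w39.png

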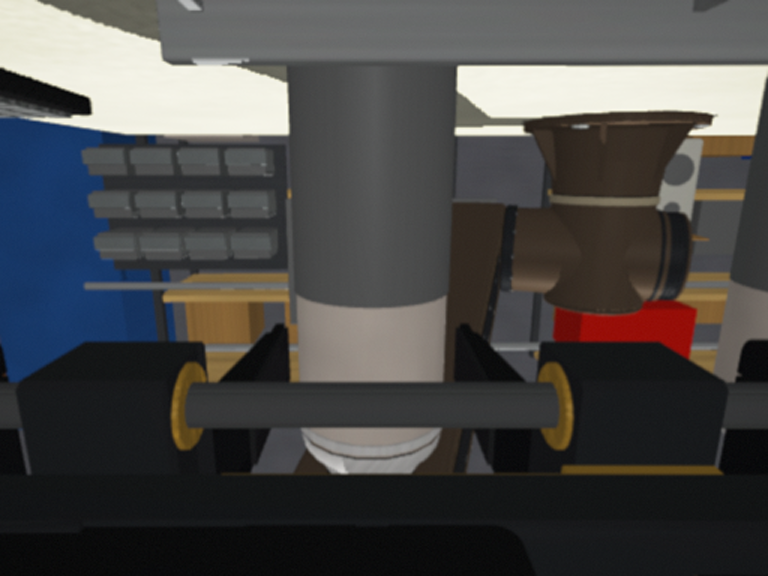

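Emit:
{"api": "drive_tool", "payload": {"increments": [[[-0.6,0,0],[0,0,0]],[[-0.9,0,0],[0,0,0]],[[-0.9,0,0],[0,0,0]],[[-0.9,0,0],[0,0,0]],[[-0.5,0,0],[0,0,0]]]}}

```text
t: 57.6
eef_pos: [576.3, 359.7, 256.2]
tcp_rot: [-2.742, 1.563, 0.415]
ft_force: [0.7, -0.5, 0.0]
opening: 0.648
```

```bash
python3 chk.py s40.png 1; python3 -c "
from h import *
w=env.read_camera('wrist'); save(w,'w40.png')"; python3 plan.py 440 330 290 -0.1 0
```

```text
scene can1_mid tip_of 0.66 [ 540.7 -341.2   -3.7] {}
scene can1_mid boxes_of 0.36 [602.1 202.3 137.2] {}
scene can1_foot boxes_of 0.47 [596.2  -6.7  86.5] {}
[576.1 359.8 251.1] [-2.825, 1.569, 0.33] 0.6469988227553666 [ 0.3 -0.4 -0.4] [0.33, 1.18, 0.7, 0.82, 2.7, 2.34]
[[[-0.07,0.05,0.23],[0.06,0.98,0.06]],[[-0.08,0.05,0.22],[0.06,0.98,0.06]],[[-0.1,0.05,0.21],[0.06,0.98,0.06]],[[-0.12,0.05,0.21],[0.06,0.98,0.06]],[[-0.13,0.05,0.2],[0.06,0.98,0.06]]]
[[[-0.15,0.05,0.18],[0.06,0.98,0.06]],[[-0.16,0.05,0.17],[0.06,0.98,0.06]],[[-0.17,0.06,0.16],[0.06,0.98,0.06]],[[-0.18,0.06,0.14],[0.06,0.98,0.06]],[[-0.2,0.06,0.13],[0.06,0.98,0.06]]]
[[[-0.2,0.06,0.11],[0.06,0.98,0.06]],[[-0.21,0.06,0.1],[0.06,0.98,0.06]],[[-0.22,0.06,0.08],[0.06,0.98,0.06]],[[-0.22,0.06,0.06],[0.06,0.98,0.06]],[[-0.23,0.07,0.04],[0.06,0.98,0.06]]]
[[[-0.23,0.07,0.03],[0.06,0.98,0.06]],[[-0.23,0.07,0.01],[0.06,0.98,0.06]],[[-0.23,0.07,-0.01],[0.06,0.98,0.06]],[[-0.23,0.07,-0.03],[0.06,0.98,0.06]],[[-0.23,0.07,-0.05],[0.06,0.98,0.06]]]
t 57.9 [576.2 359.8 250.5] 0.6466233725085182
```

View pics/w40.png

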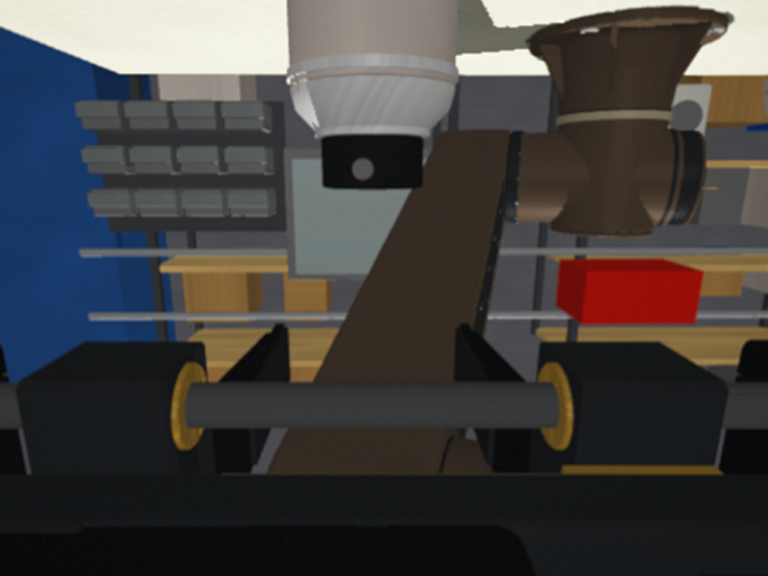

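Clear of the can, which stands. Move away.

Emit:
{"api": "drive_tool", "payload": {"increments": [[[-0.1,0.05,0.23],[0.06,0.98,0.06]],[[-0.1,0.05,0.22],[0.06,0.98,0.06]],[[-0.1,0.05,0.21],[0.06,0.98,0.06]],[[-0.12,0.05,0.21],[0.06,0.98,0.06]],[[-0.13,0.05,0.2],[0.06,0.98,0.06]]]}}

```text
t: 58.32
eef_pos: [541.9, 351.9, 261.4]
tcp_rot: [3.094, 1.174, -0.058]
ft_force: [0.3, 0.1, -0.1]
opening: 0.649
```

Emit:
{"api": "drive_tool", "payload": {"increments": [[[-0.15,0.05,0.18],[0.06,0.98,0.06]],[[-0.16,0.05,0.17],[0.06,0.98,0.06]],[[-0.17,0.06,0.16],[0.06,0.98,0.06]],[[-0.18,0.06,0.14],[0.06,0.98,0.06]],[[-0.2,0.06,0.13],[0.06,0.98,0.06]]]}}

```text
t: 58.73
eef_pos: [508.0, 344.6, 271.6]
tcp_rot: [3.106, 0.781, -0.072]
ft_force: [1.0, 0.4, -1.0]
opening: 0.65
```

Emit:
{"api": "drive_tool", "payload": {"increments": [[[-0.3,0.06,0],[0.06,0.98,0.06]],[[-0.4,0.06,0],[0.06,0.98,0.06]],[[-0.5,0.06,0],[0.06,0.98,0.06]],[[-0.5,0.06,0],[0.06,0.98,0.06]],[[-0.5,0.06,0],[0.06,0.98,0.06]]]}}

```text
t: 59.15
eef_pos: [453.5, 339.9, 309.9]
tcp_rot: [3.122, 0.388, -0.088]
ft_force: [0.1, 0.1, 0.4]
opening: 0.649
```

```bash
python3 - <<'E'
from h import *
s=look(["can0_mid","can0_foot","can1_mid","can1_foot","tote","card0_mid","card1_mid","card2_mid","card3_mid","drive_mid","mouse_mid","meter_mid"],"scene",1)
save(s,"s41.png"); save(s,"s41z.png",3.5,(190,140,420,300))
t=look(["can0_mid","can0_foot","can1_foot","tote","drive_mid","mouse_mid","meter_mid"],"top",1); save(t,"t41.png",1.5)
print(env.state()["eef_pos"],env.state()["t"])
E
```

```text
scene can0_mid tip_of 0.72 [581.4 361.4   1.3] {}
scene can0_mid boxes_of 0.9 [606.6 202.5 136.7] {}
scene can0_foot tip_of 0.64 [584.9 202.6  -1.7] {}
scene can0_foot boxes_of 0.92 [602.7 199.5 136.4] {}
scene can1_mid tip_of 0.77 [587.1 359.6  92.9] {}
scene can1_foot tip_of 0.7 [583.  362.8   6.4] {}
scene can1_foot boxes_of 0.73 [597.5 355.6 142.1] {}
scene tote tip_of 0.82 [565.2 -40.9   0.4] {}
scene tote boxes_of 0.87 [603.7 -35.6  38.6] {}
scene card0_mid tip_of 0.65 [ 559.2 -109.4   48.2] {}
scene card0_mid boxes_of 0.62 [ 581.3 -105.1   89.8] {}
scene card1_mid tip_of 0.66 [566.3 -60.2  42. ] {}
scene card1_mid boxes_of 0.77 [590.2 -56.6  84.2] {}
scene card2_mid tip_of 0.84 [567.8 -10.5  47.4] {}
scene card2_mid boxes_of 0.76 [594.   -8.3  85.4] {}
scene card3_mid tip_of 0.97 [572.5  44.2  46.4] {}
scene card3_mid boxes_of 0.69 [599.8  43.8  87.4] {}
scene drive_mid tip_of 0.89 [ 762.1 -149.6   12.7] {}
scene drive_mid boxes_of 0.64 [ 768.1 -146.4   22.7] {}
scene mouse_mid tip_of 0.68 [364.  -72.5  14.2] {}
scene mouse_mid boxes_of 0.55 [376.7 -72.2  27. ] {}
scene meter_mid tip_of 0.92 [757.1  74.4  14.6] {}
scene meter_mid boxes_of 0.7 [760.6  76.3  27.7] {}
top can0_mid tip_of 0.73 [586.2 207.3 100.3] {}
top can0_mid boxes_of 0.66 [572.5 195.7 166.3] {}
top can0_foot tip_of 0.63 [581.8 204.    0. ] {}
top can0_foot boxes_of 0.91 [573.  194.  158.5] {}
top can1_foot tip_of 0.73 [582.8 361.2   1.8] {}
top can1_foot boxes_of 0.57 [584.8 341.8 162.4] {}
top tote tip_of 0.83 [570.5 -42.9   1.3] {}
top tote boxes_of 0.94 [556.7 -47.8  36.7] {}
top drive_mid tip_of 0.73 [ 752.9 -152.8   13.4] {}
top drive_mid boxes_of 0.72 [ 750.8 -149.7   24. ] {}
top mouse_mid tip_of 0.49 [ 536.  -339.2    3.4] {}
top mouse_mid boxes_of 0.82 [360.  -67.9  30.3] {}
top meter_mid tip_of 0.92 [753.9  81.9  18.2] {}
top meter_mid boxes_of 0.87 [752.8  78.9  31.3] {}
[453.9 340.3 310.3] 61.15
```

View pics/s41z.png

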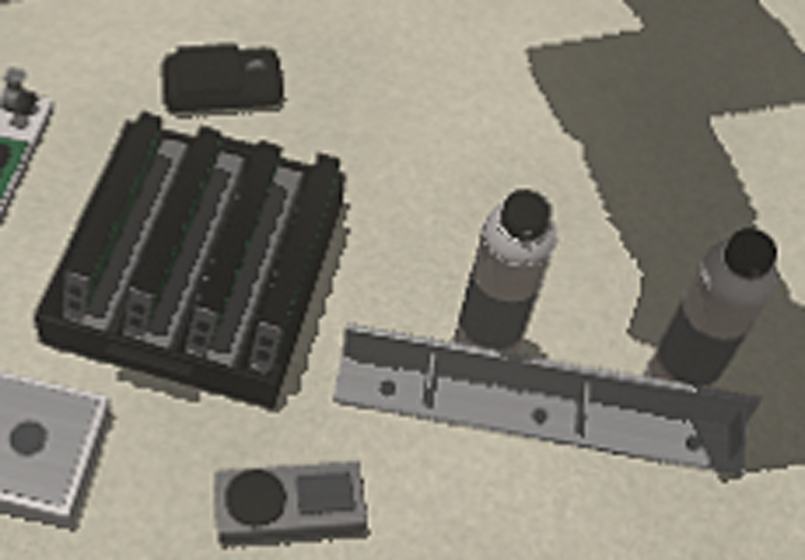

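View pics/t41.png

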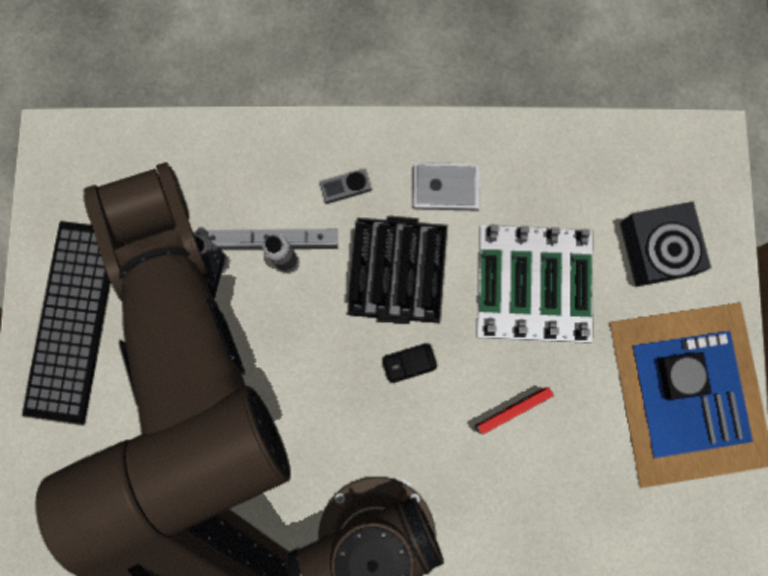

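```bash
python3 -c "
from cell import env
print(env.job_done())"
```

```text
the job is handed in; nothing more can be done
None
```

The job is handed in, at about 61 s on the robot's clock. All four cards are off the rail and in the tote, and both cans stand upright at the fence. The hand-in gives no verdict.

- **Cards:** Each was pulled straight up and set on edge in its own pocket. In the last pictures they lean slightly the same way. In the tote's frame the outermost is about 2 mm off lengthwise and 87 mm across, against limits of 20 and 95. The tote stayed where it was to within measurement error. The red look-alike was left alone.
- **Cans:** Each was slid until its foot met the fence, then tipped up there with the tool turning along with it. By the last networks' estimates their feet are about 29 mm from the fence face, against a limit of 46, with the centres around 93 to 100 mm up. The tilt itself I judged only from the pictures.
- **Bystanders:** The drive, mouse and meter read within a few mm of their starting positions. The arm is clear of everything.

Three things went wrong or disagreed:
- **Forward tilt:** My first try at tilting the gripper forward for the first can ran into a joint limit, with no contact, so I used a smaller tilt.
- **Can foot heights:** While the second can was being slid and raised, its foot read about 7 mm too high. It already did so while the can lay flat, so I took it as network error.
- **Misplaced network reports:** In the last check the networks put can0's centre on the other can's foot in one picture. They put the mouse's centre on the rail in another. The pictures and the other camera's reports contradicted both.

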